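# Set up the profile gauge and clear the drawing sheet

### The arm

A 6-joint arm with a two-finger parallel gripper is mounted at the origin on the work surface. World frame = base frame: x ahead of the robot, y to its left, z up, the work surface at z = 0. Lengths are in m, angles in rad, forces in N, time in s.
With the tool pointing down it reaches from about 0.25 to 0.775 m from the base axis. Payload 4 kg.
Tool frame: the origin (TCP) lies at the centre of the arm's flange, where the gripper is bolted on; the fingertips stand ahead of it and the grasp point (between the pads) lies 180 mm ahead of it (robot.tcp_to_tips is the z of the fingertips in the tool frame, in m); z points along the fingers, y is the direction in which the jaws open and shut (so a half turn about z gives the same grasp; the last joint's range is limited). The gripper opens to 94 mm and grips with 3 to 60 N. Pads are 16 mm wide; open, the fingers measure 119 mm over their backs; the gripper's body (75 mm by 177 mm) begins 78 mm behind the grasp point.
Start: joints at [-1.329, 0.087, 1.371, -0, 1.684, -0.103], TCP at [0.186, -0.518, 0.405] pointing down, gripper open.
Joint ranges: [-3.1, 3.1], [-0.76, 2.03], [0.27, 2.55], [-1.08, 4.22], [0.17, 2.65], [-2.57, 2.57]. Speed limits (rad/s): [2.79, 2.79, 3.14, 3.14, 3.14, 3.14].

### API

Orientations are given as [roll, pitch, yaw] about the fixed x, y, z axes, in that order (R = Rz(yaw) Ry(pitch) Rx(roll)).
In Python, from bench import robot gives the robot as it stands.
- The arm moves only by the tool move_arm, never from a script. Its argument "increments" is a list that holds one entry, the list of rows, each a list of 7 numbers: the opening, from 0 (shut) to 1 (fully open), then the shift along the tool's x, y, z as a fraction of full scale, then the turn, a rotation vector about the tool's x, y, z as a fraction of full scale. In form: [[[jaw, dx, dy, dz, rx, ry, rz], ...]]. A call has 1 to 8 rows; each row is the pose to reach, as a shift and turn from the pose commanded when the call began, along the tool's axes at that moment; what a row does not reach only later rows make up. Full scale, the value 1, is 0.1 m for a shift and pi/2 rad for a turn. A row lasts 1/12 s, in which the tool goes at most 41.7 mm and 7.16 degrees, less where a joint would pass 70% of its speed; a pose out of reach is approached as far as the arm can. A call with a number of a shift or a turn outside -1 to 1 is refused whole. A call with a gripper value outside its range is refused whole. The fingers move at their own pace and stop on an object; the grip force is fixed at half the most. Time passes only in rows, so rows that repeat a pose let the fingers close. It gives the time, the measured TCP pose, the force and the opening at its end, in the units of the state.
- robot.get_obs(): the state, without advancing time (a new reading comes with each control period).
- robot.snapshot(name): name is "scene" or "top"; returns (picture, depth): 480x640x3 uint8, red, green, blue; 480x640 float32, m along the optical axis (not along the pixel's ray), 0 where there is no reading.
- robot.camera_params(name): a dict with "mtx" (3x3 intrinsics, pixels), "k1" (the pictures are not rectified: a ray, as slopes to the right and down, at radius r is drawn at 1 + k1 r^2 times it, then the intrinsics apply), "R" (3x3) and "t" (3): a world point X has camera coordinates R X + t. Camera axes: x right, y down, z forward; pixel columns grow to the right and rows downward; lengths in m; the calibration is good to about 2 mm. A picture is of the moment at which its call begins. camera_params takes no time and is no camera call.
- robot.close_job(): hands the job in, once; it reports no verdict.
The state is a dict: "time": time; "joint_positions": joint angles; "qvel": joint speeds; "joint_torque": joint torques, N m; "tool_pos": TCP position; "ee_rot": TCP orientation; "wrist_force": force on the tool from outside, world axes, zero at the start; "wrist_torque": the same for the moment, N m; "width": finger opening in m.
Only numpy, scipy, OpenCV 4.12 (cv2) and the standard library are available. Lean on these libraries where they do the work, as an engineer would, in place of code of your own. Each camera call takes 0.05 s, during which the arm holds its last target.

### The job

Get this conservation bench ready for drawing the bronze pot. Sort the things lying on the squared sheet: bronze sherds into the white finds tray, wooden-handled tools into the wooden tool tray, each lying down inside its tray; and feed the long gauge bar, pointer first, through the guide tube from its flared mouth until the bar's T-shaped head is fully home against the mouth. Do not disturb the pot, the sharpener, the bottle or the small bronze disc.

Things in the scene. Friction and masses are not known exactly. Their poses are not given: they have to be found in the camera images.
- guide: Profile gauge stand, fixed: dark base 120 mm (x) by 80 mm (y) by 12 mm, a narrow post and on it a level square aluminium tube along its x axis. Origin under the middle of the base, on the bench; z up. Tube axis 60 mm above the bench; bore 15 mm square, 23 mm square outside, straight part from x = -50 to +50 mm. The bar is fed in the +x direction.
- guide_mouth (a point): Centre of the open face of the flared mouth, at x = -58 mm of the guide on the tube axis, axes as the guide's. The flare opens from 15 to 27 mm square over 8 mm (about 31 mm outside).
- guide_exit (a point): Centre of the tube's far open end, on the axis, 108 mm beyond the mouth.
- bar: Gauge bar, aluminium, 12 mm square, 280 mm long along its x, lying flat, 90 to 140 g, balancing about 20 mm from the middle towards the head. Origin on its axis at mid-length. The +x end is a stepped brass pointer (8 mm square for 12 mm, then 4 mm square for 8 mm); at -x is the T-shaped head, 44 mm wide (y), 12 mm long (x -140 to -128 mm), 12 mm thick.
- bar_tip (a point): End of the pointer, at x = +140 mm of the bar.
- bar_head (a point): Centre of the front face of the T-shaped head, at x = -128 mm of the bar; it comes to rest against the mouth of the tube.
- finds_tray: Fixed open tray, white plastic, 130 mm (x) by 190 mm (y) by 22 mm high, walls and floor 4 mm. Origin at the centre of its underside.
- tool_tray: Fixed open tray, wood, 140 mm (x) by 150 mm (y) by 22 mm high, walls and floor 4 mm. Origin at the centre of its underside.
- sherd0: Bronze sherd (with a rim ridge along one edge), irregular flat plate 50 mm (its x) by 28 mm (its y, two parallel edges over the middle 36 mm) by 10 mm thick with a 6 mm high feature on its upper face, 70 g. Origin at the centre of the plate, 5 mm above its underside; z up when it lies as at the start.
- sherd1: Bronze sherd (with a round boss), irregular flat plate 50 mm (its x) by 28 mm (its y, two parallel edges over the middle 36 mm) by 10 mm thick with a 6 mm high feature on its upper face, 70 g. Origin at the centre of the plate, 5 mm above its underside; z up when it lies as at the start.
- sherd2: Bronze sherd (with a short cross rib), irregular flat plate 50 mm (its x) by 28 mm (its y, two parallel edges over the middle 36 mm) by 10 mm thick with a 6 mm high feature on its upper face, 70 g. Origin at the centre of the plate, 5 mm above its underside; z up when it lies as at the start.
- tool0: Hand tool (spatula with a flat steel blade), 100 mm long along its x, handle to -x; the wooden handle is 68 mm long (x from -50 to +18 mm), 14 mm wide (y) and 12 mm thick; 35 g, balances near x = -12 mm. Origin at mid-length on the axis, 6 mm above the bench when lying.
- tool1: Hand tool (pick with a thin bent steel point), 100 mm long along its x, handle to -x; the wooden handle is 68 mm long (x from -50 to +18 mm), 14 mm wide (y) and 12 mm thick; 35 g, balances near x = -12 mm. Origin at mid-length on the axis, 6 mm above the bench when lying.
- tool2: Hand tool (chisel with a thin square steel blade), 100 mm long along its x, handle to -x; the wooden handle is 68 mm long (x from -50 to +18 mm), 14 mm wide (y) and 12 mm thick; 35 g, balances near x = -12 mm. Origin at mid-length on the axis, 6 mm above the bench when lying.
- pot: Bystander: green bronze pot, 112 mm across, 98 mm high, standing 19 mm or so beyond where the pointer ends up. Origin at the centre of its underside.
- sharpener: Bystander: red and black pencil sharpener, 44 mm wide, 64 mm high. Origin at the centre of its underside.
- bottle: Bystander: white plastic bottle, 56 mm across, 130 mm high. Origin at the centre of its underside.
- disc: Bystander: small bronze disc, 90 mm across, 6 mm thick, on a tissue. Origin at the centre of its underside.

How it is judged:
By the outcome, as a careful person would: the job done as asked, in the order asked, and still so for the second after the job is handed in, with the robot touching nothing.
Of sherd0, sherd1, sherd2, tool0, tool1, tool2 only 4 to 6 are there at a start; the rules pass over those that are not, and their reading is None.
At some moment in a run one of sherd0, sherd1, sherd2, tool0, tool1, tool2 may be knocked a few centimetres aside while the robot is not near it.
Once in a run the grip may slacken for a moment while it holds something.
It also fails if it takes over 210 s, if anything falls off the work surface, if the arm or the gripper's body presses on something with over 40 N, if the wrist force passes 120 N, or if a joint passes its speed limit or range.

## Working session

There is one attempt and no reset: what is moved stays moved. The work goes in short steps, Python scripts to look and compute and a tool call to move; the robot and the scene stay as the last step left them, time stands still between calls to the robot, and variables do not carry over. Pictures are saved under pics/ and viewed, and the job is handed in when it is done.

Besides the shell and the picture viewer there is one more tool, called after "Call:" as a command line: name --argument value ..., lists and objects as JSON in quotes. move_arm: Moves the arm, as the interface text tells. Its arguments: {"type":"object","properties":{"increments":{"type":"array","items":{"type":"array","items":{"type":"array","items":{"type":"number","minimum":-1,"maximum":1}}}}},"required":["increments"]}

```bash
ls; mkdir -p pics; python3 - <<'E'
from bench import robot
import cv2,numpy as np
o=robot.get_obs();print(o, robot.tcp_to_tips)
for n in("scene","top"):
    p,d=robot.snapshot(n);cv2.imwrite(f"pics/{n}0.png",p[:,:,::-1]);np.save(f"{n}0.npy",d)
    print(n,robot.camera_params(n))
E
```

```text
pics
{'time': 0.0, 'joint_positions': array([-1.32908744e+00,  8.79534238e-02,  1.37224085e+00, -2.78736729e-05,
        1.68357428e+00, -1.03133460e-01]), 'qvel': array([ 0.00082582, -0.00027   ,  0.00016468,  0.00104126, -0.00029347,
       -0.00121528]), 'joint_torque': array([-5.61973102e-04, -3.40189326e+01, -3.02427363e+01,  7.17200479e-02,
        3.32195393e-02, -1.71275174e-04]), 'tool_pos': array([ 0.18587494, -0.51752458,  0.40351136]), 'ee_rot': array([-3.13942547e+00, -1.96453850e-04,  3.44839030e-01]), 'wrist_force': array([-0.44089163, -0.58638055, -0.47809879]), 'wrist_torque': array([ 0.0370612 , -0.01563087, -0.00200264]), 'width': 0.09385031337888748} 0.1992
scene {'mtx': array([[557.91197844,   0.        , 311.82394184],
       [  0.        , 557.91197844, 232.0832275 ],
       [  0.        ,   0.        ,   1.        ]]), 'k1': -0.12944234727830764, 'R': array([[ 0.79035147,  0.61247183, -0.0149269 ],
       [ 0.31476215, -0.42683999, -0.84778087],
       [-0.5256133 ,  0.66534644, -0.53013656]]), 't': array([-0.5199873 , -0.0913055 ,  1.67014436])}
top {'mtx': array([[479.87265734,   0.        , 313.15101899],
       [  0.        , 479.87265734, 235.60390048],
       [  0.        ,   0.        ,   1.        ]]), 'k1': -0.01857796558133402, 'R': array([[-7.82236210e-04, -9.99986952e-01,  5.04824716e-03],
       [-9.87927089e-01, -9.27996711e-06, -1.54919552e-01],
       [ 1.54917577e-01, -5.10848380e-03, -9.87914190e-01]]), 't': array([0.03823857, 0.60009495, 0.94772496])}
```

View pics/scene0.png

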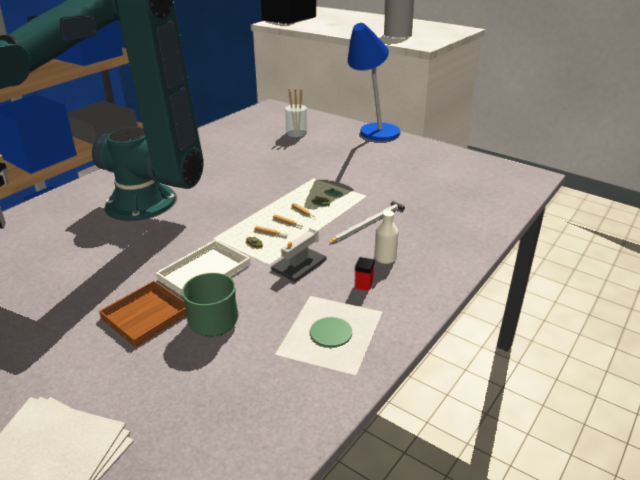

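View pics/top0.png

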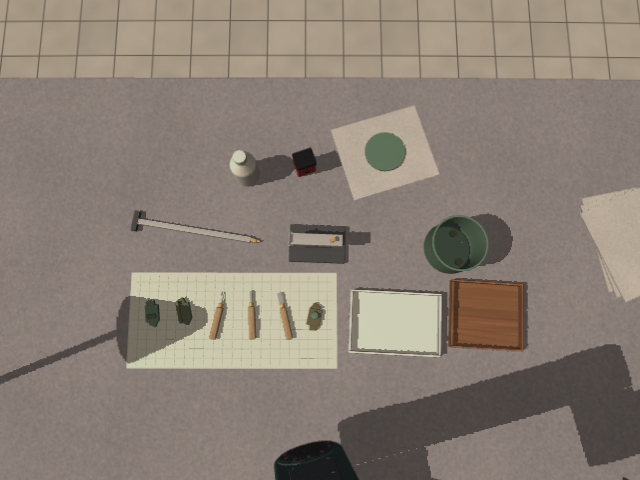

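```bash
cat > h.py <<'E'
from bench import robot
import cv2,numpy as np
from scipy.spatial.transform import Rotation as Ro
def ray(n,uv):
    c=robot.camera_params(n);uv=np.asarray(uv,float).reshape(-1,2)
    d=np.array([c['k1'],0,0,0.]) 
    # drawn = (1+k1 r^2)*ray: standard opencv
    p=cv2.undistortPoints(uv.reshape(-1,1,2),c['mtx'],d).reshape(-1,2)
    return c,np.c_[p,np.ones(len(p))]
def at_z(n,uv,z):
    c,r=ray(n,uv);R,t=c['R'],c['t'];o=-R.T@t;w=r@R
    return o+w*((z-o[2])/w[:,2])[:,None]
def at_d(n,uv,d):
    c,r=ray(n,uv);return (r*np.asarray(d).reshape(-1,1)-c['t'])@c['R']
def proj(n,X):
    c=robot.camera_params(n)
    return cv2.projectPoints(np.asarray(X,float).reshape(-1,1,3),cv2.Rodrigues(c['R'])[0],c['t'],c['mtx'],np.array([c['k1'],0,0,0.]))[0].reshape(-1,2)
def cloud(n,d):
    v,u=np.mgrid[0:480,0:640];uv=np.c_[u.ravel(),v.ravel()]
    return at_d(n,uv,d.ravel()).reshape(480,640,3)
def obb(P):
    # P Nx2 -> center, len, wid, yaw
    r=cv2.minAreaRect((P*1000).astype(np.float32));c=np.array(r[0])/1000
    b=cv2.boxPoints(r)/1000;e=[b[1]-b[0],b[2]-b[1]];L=[np.linalg.norm(x) for x in e];i=int(np.argmax(L))
    return c,L[i],L[1-i],np.arctan2(e[i][1],e[i][0])
E
python3 - <<'E'
from h import *
d=np.load('top0.npy');C=cloud('top',d)
z=C[:,:,2]
print('bench z',np.median(z[380:440,20:200]),np.median(z[275:285,140:330]))
m=((z>0.005)&(d>0)).astype(np.uint8); m[400:]=0; m[:90]=0
n,l,s,c=cv2.connectedComponentsWithStats(m)
for i in range(1,n):
    if s[i,4]<30: continue
    q=l==i; P=C[q]
    o=obb(P[:,:2]);print(i,s[i],'c',o[0].round(4),'L %.4f W %.4f yaw %.3f'%(o[1:]),'z',np.percentile(P[:,2],[10,50,90,100]).round(4),'mean',P[:,:2].mean(0).round(4))
im=cv2.imread('pics/top0.png')
cv2.imwrite('pics/c1.png',cv2.resize(im[265:375,120:345],None,fx=3.5,fy=3.5,interpolation=cv2.INTER_CUBIC))
cv2.imwrite('pics/c2.png',cv2.resize(im[200:280,120:360],None,fx=3.3,fy=3.3,interpolation=cv2.INTER_CUBIC))
E
```

```text
bench z -0.0013220990295765148 -0.0008224666378621372
14 [372 132  15  16  63] c [ 0.8218 -0.108 ] L 0.0358 W 0.0282 yaw 0.149 z [0.0052 0.0061 0.0078 0.0094] mean [ 0.8246 -0.1087]
18 [385 134  20  28 165] c [ 0.8068 -0.1359] L 0.0541 W 0.0429 yaw -0.832 z [0.0053 0.0062 0.0076 0.0109] mean [ 0.8082 -0.1406]
35 [367 146  19  19 123] c [ 0.7869 -0.0997] L 0.0408 W 0.0347 yaw 0.270 z [0.0052 0.0061 0.0077 0.0092] mean [ 0.7874 -0.1019]
36 [292 148  25  28 507] c [0.7619 0.0565] L 0.0440 W 0.0394 yaw -1.224 z [0.0228 0.0613 0.0642 0.0674] mean [0.7575 0.0563]
38 [230 150  30  36 812] c [0.7418 0.1815] L 0.0546 W 0.0526 yaw -1.154 z [0.0301 0.0867 0.128  0.1328] mean [0.734  0.1779]
44 [381 155  24  16  82] c [ 0.7682 -0.1394] L 0.0573 W 0.0202 yaw -1.046 z [0.0053 0.0064 0.0084 0.0118] mean [ 0.7696 -0.1401]
67 [ 579  188   61  115 4470] c [ 0.5924 -0.605 ] L 0.2537 W 0.1342 yaw -0.103 z [0.0076 0.0105 0.013  0.0174] mean [ 0.5989 -0.6219]
89 [130 210 130  32 811] c [0.6097 0.2945] L 0.2796 W 0.0437 yaw 1.342 z [0.0076 0.0103 0.0128 0.0158] mean [0.6208 0.3102]
91 [ 424  215   64   59 
[... 545 characters left out ...]
0 W 0.0140 yaw 0.066 z [0.0069 0.0096 0.0124 0.0144] mean [0.43   0.1671]
150 [278 292  15  48 269] c [0.4364 0.0986] L 0.1000 W 0.0140 yaw 0.224 z [0.0063 0.0098 0.0125 0.0147] mean [0.4295 0.0967]
192 [176 298  16  27 304] c [0.4455 0.3111] L 0.0568 W 0.0287 yaw 0.198 z [0.0061 0.0091 0.015  0.019 ] mean [0.4458 0.3109]
214 [145 300  14  27 296] c [0.4414 0.378 ] L 0.0552 W 0.0282 yaw 0.093 z [0.0062 0.0085 0.013  0.0187] mean [0.4418 0.3776]
241 [209 303  14  37 241] c [0.4255 0.241 ] L 0.0759 W 0.0147 yaw -0.212 z [0.0072 0.0098 0.0129 0.0168] mean [0.4238 0.241 ]
242 [307 303  16  28 289] c [0.4348 0.0356] L 0.0553 W 0.0278 yaw -0.223 z [0.0061 0.0091 0.0141 0.0178] mean [0.4346 0.0354]
```

View pics/c1.png

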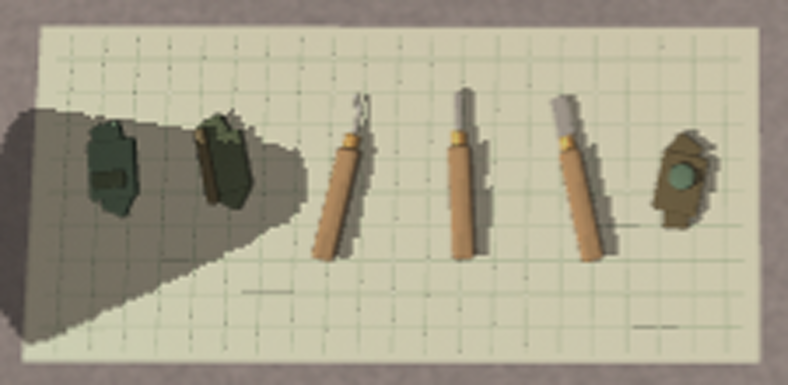

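View pics/c2.png

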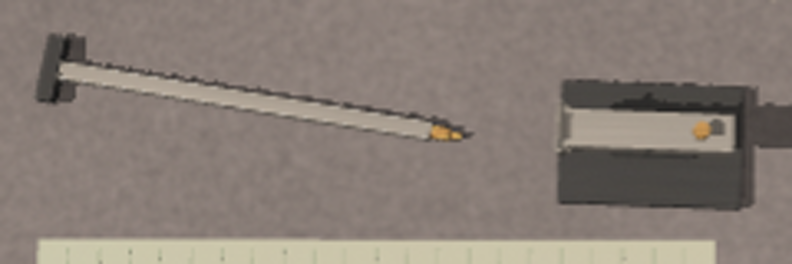

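```bash
cat >> h.py <<'E'
def Rt(psi): return Ro.from_euler('xyz',[np.pi,0,psi])
def plan(wps,maxs=0.1,cur=None,verbose=True):
    """wps: list of (x,y,z,psi). prints one move per <=0.1 m chunk"""
    o=robot.get_obs()
    p=np.array(o['tool_pos']);R=Ro.from_euler('xyz',o['ee_rot'])
    print('cur',p.round(4),o['ee_rot'].round(4),'w %.4f'%o['width'],'t %.2f'%o['time'],'F',o['wrist_force'].round(1))
    for w in wps:
        tp=np.array(w[:3]);tR=Rt(w[3])
        for _ in range(30):
            d=R.inv().apply(tp-p)
            rv=(R.inv()*tR).as_rotvec()
            k=max(1,int(np.ceil(max(np.abs(d).max()/maxs,np.abs(rv).max()/(np.pi/2))-1e-3)))
            f=np.round(d/k/0.1,3);g=np.round(rv/k/(np.pi/2),3)
            rows=int(np.ceil(max(np.linalg.norm(f)*.1/.0417,np.linalg.norm(g)*90/7.16)))
            print('  ',[float(a) for a in f],[float(a) for a in g],'rows',rows)
            p=p+R.apply(f*.1);R=R*Ro.from_rotvec(g*np.pi/2)
            if k==1: break
        print('   -> ',np.round(p,4))
E
python3 - <<'E'
from h import *
plan([(.4346,.0354,.30,-.223),(.4346,.0354,.2022,-.223)])
E
```

```text
cur [ 0.1859 -0.5175  0.4036] [-3.1396e+00 -2.0000e-04  3.4490e-01] w 0.0939 t 0.10 F [-0.1 -0.   0.5]
   [0.842, -0.872, 0.209] [-0.0, 0.0, 0.072] rows 3
   [0.738, -0.962, 0.209] [-0.0, 0.0, 0.072] rows 3
   [0.469, -0.779, 0.157] [-0.0, 0.0, 0.054] rows 3
   [0.401, -0.816, 0.157] [-0.0, 0.0, 0.055] rows 3
   [0.329, -0.848, 0.157] [-0.001, 0.0, 0.054] rows 3
   [0.256, -0.872, 0.155] [-0.0, 0.0, 0.055] rows 3
   ->  [0.4346 0.0354 0.3   ]
   [0.001, 0.0, 0.978] [-0.0, 0.0, -0.0] rows 3
   ->  [0.4346 0.0354 0.2022]
```

Call:
move_arm --increments '[[[0.5,0.842,-0.872,0.209,0,0,0.072],[0.5,0.842,-0.872,0.209,0,0,0.072],[0.5,0.842,-0.872,0.209,0,0,0.072],[0.5,0.842,-0.872,0.209,0,0,0.072]]]'

```text
time: 0.43
tool_pos: [0.2372, -0.4021, 0.3812]
ee_rot: [-3.134, -0.001, 0.237]
wrist_force: [-0.3, 0.2, -0.2]
width: 0.0706
```

Call:
move_arm --increments '[[[0.5,0.738,-0.962,0.209,0,0,0.072],[0.5,0.738,-0.962,0.209,0,0,0.072],[0.5,0.738,-0.962,0.209,0,0,0.072],[0.5,0.738,-0.962,0.209,0,0,0.072]]]'

```text
time: 0.77
tool_pos: [0.2868, -0.2921, 0.3613]
ee_rot: [-3.137, -0.0, 0.125]
wrist_force: [0.1, -0.6, -0.6]
width: 0.0479
```

Call:
move_arm --increments '[[[0.5,0.469,-0.779,0.157,0,0,0.054],[0.5,0.469,-0.779,0.157,0,0,0.054],[0.5,0.469,-0.779,0.157,0,0,0.054],[0.5,0.469,-0.779,0.157,0,0,0.054]]]'

```text
time: 1.1
tool_pos: [0.3232, -0.2125, 0.3467]
ee_rot: [-3.141, 0.001, 0.038]
wrist_force: [-0.0, -1.1, -1.0]
width: 0.047
```

Call:
move_arm --increments '[[[0.5,0.401,-0.816,0.157,0,0,0.055],[0.5,0.401,-0.816,0.157,0,0,0.055],[0.5,0.401,-0.816,0.157,0,0,0.055],[0.5,0.401,-0.816,0.157,0,0,0.055]]]'

```text
time: 1.43
tool_pos: [0.3607, -0.1305, 0.3312]
ee_rot: [3.141, 0.001, -0.05]
wrist_force: [-0.8, -0.2, 0.3]
width: 0.0471
```

Call:
move_arm --increments '[[[0.5,0.329,-0.848,0.157,0,0,0.054],[0.5,0.329,-0.848,0.157,0,0,0.054],[0.5,0.329,-0.848,0.157,0,0,0.054],[0.5,0.329,-0.848,0.157,0,0,0.054]]]'

```text
time: 1.77
tool_pos: [0.3983, -0.048, 0.3156]
ee_rot: [3.141, 0.001, -0.135]
wrist_force: [-0.4, -1.5, -0.7]
width: 0.0468
```

Call:
move_arm --increments '[[[0.5,0.256,-0.872,0.155,0,0,0.055],[0.5,0.256,-0.872,0.155,0,0,0.055],[0.5,0.256,-0.872,0.155,0,0,0.055],[0.5,0.256,-0.872,0.155,0,0,0.055],[0.5,0.256,-0.872,0.155,0,0,0.055],[0.5,0.256,-0.872,0.155,0,0,0.055]]]'

```text
time: 2.27
tool_pos: [0.4347, 0.0331, 0.3007]
ee_rot: [3.14, -0.001, -0.226]
wrist_force: [-0.3, -0.6, -0.2]
width: 0.0467
```

```bash
cat >> h.py <<'E'
def look(name,crops=(),lo=0.005):
    out=[]
    for n in ('top','scene'):
        p,d=robot.snapshot(n);cv2.imwrite(f'pics/{name}_{n}.png',p[:,:,::-1]);out.append((p,d))
    p,d=out[0];C=cloud('top',d);z=C[:,:,2]
    m=((z>lo)&(z<0.03)&(d>0)).astype(np.uint8); m[400:]=0; m[:200]=0
    nn,l,s,c=cv2.connectedComponentsWithStats(m)
    for i in range(1,nn):
        if s[i,4]<60: continue
        P=C[l==i];o=obb(P[:,:2])
        print(s[i],'c',o[0].round(4),'L %.4f W %.4f yaw %.3f'%(o[1:]),'z90',np.percentile(P[:,2],90).round(4))
    return out
E
python3 - <<'E'
from h import *
look('a')
plan([(.4346,.0354,.2022,-.223)])
E
```

```text
[ 579  200   61  103 4210] c [ 0.5773 -0.6058] L 0.2256 W 0.1333 yaw -0.069 z90 0.0129
[130 210 130  33 808] c [0.6205 0.2924] L 0.2805 W 0.0440 yaw 1.427 z90 0.0128
[ 289  224   57   39 1376] c [0.5895 0.0292] L 0.1201 W 0.0808 yaw 1.532 z90 0.0132
[435 224  40  45 805] c [ 0.5828 -0.2629] L 0.0894 W 0.0797 yaw -0.199 z90 0.0199
[424 228  29  46  89] c [ 0.5646 -0.2185] L 0.1024 W 0.0375 yaw 0.396 z90 0.0292
[448 279  76  73 931] c [ 0.4369 -0.3243] L 0.1534 W 0.1407 yaw 1.505 z90 0.0224
[248 291   8  48 261] c [0.4387 0.1678] L 0.0982 W 0.0144 yaw 0.073 z90 0.0123
[370 290  71  67 590] c [ 0.421  -0.1522] L 0.1474 W 0.1318 yaw 1.533 z90 0.0223
[209 294  15  46 256] c [0.4348 0.2392] L 0.0943 W 0.0148 yaw -0.227 z90 0.0127
[176 297  16  28 306] c [0.4462 0.3109] L 0.0580 W 0.0284 yaw 0.196 z90 0.0145
[145 299  14  28 293] c [0.4423 0.3779] L 0.0565 W 0.0278 yaw 0.063 z90 0.0136
cur [0.4346 0.0334 0.3007] [ 3.1409e+00 -9.0000e-04 -2.2630e-01] w 0.0470 t 2.37 F [ 0.8  0.1 -0.2]
   [-0.005, -0.02, 0.985] [0.0, -0.001, -0.002] rows 3
   ->  [0.4346 0.0354 0.2022]
```

View pics/a_top.png

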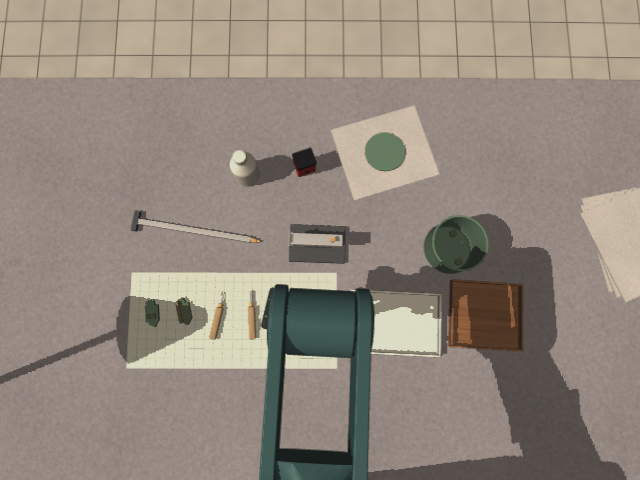

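Call:
move_arm --increments '[[[0.5,-0.002,-0.01,0.4,0,0,0],[0.5,-0.005,-0.02,0.7,0,0,0],[0.5,-0.005,-0.02,0.9,0,0,0],[0.5,-0.005,-0.02,0.985,0,0,0],[0.5,-0.005,-0.02,0.985,0,0,0],[0.5,-0.005,-0.02,0.985,0,0,0]]]'

```text
time: 2.87
tool_pos: [0.4349, 0.0364, 0.2024]
ee_rot: [3.141, -0.001, -0.225]
wrist_force: [-0.2, -0.1, 0.6]
width: 0.0468
```

Call:
move_arm --increments '[[[0,0,0,0,0,0,0],[0,0,0,0,0,0,0],[0,0,0,0,0,0,0],[0,0,0,0,0,0,0],[0,0,0,0,0,0,0],[0,0,0,0,0,0,0],[0,0,0,0,0,0,0]]]'

```text
time: 3.45
tool_pos: [0.435, 0.0371, 0.2025]
ee_rot: [3.141, -0.002, -0.224]
wrist_force: [-1.2, -0.7, 4.1]
width: 0.0275
```

Call:
move_arm --increments '[[[0,0,0,-0.3,0,0,0],[0,0,0,-0.6,0,0,0],[0,0,0,-0.9,0,0,0],[0,0,0,-0.9,0,0,0],[0,0,0,-0.9,0,0,0]]]'

```text
time: 3.87
tool_pos: [0.4351, 0.0372, 0.2931]
ee_rot: [-3.141, -0.004, -0.224]
wrist_force: [0.3, -0.2, -0.7]
width: 0.0276
```

```bash
python3 - <<'E'
from h import *
plan([(.4218,-.082,.29,-.05),(.4218,-.082,.208,-.05)])
E
```

```text
cur [0.4351 0.0372 0.2931] [-3.1409 -0.0036 -0.2237] w 0.0276 t 3.87 F [ 0.3 -0.2 -0.7]
   [0.067, 0.596, 0.016] [-0.0, -0.001, -0.055] rows 2
   [0.016, 0.6, 0.015] [-0.0, -0.001, -0.056] rows 2
   ->  [ 0.4218 -0.082   0.29  ]
   [-0.0, 0.0, 0.82] [-0.0, -0.0, 0.0] rows 2
   ->  [ 0.4218 -0.082   0.208 ]
```

Call:
move_arm --increments '[[[0,0.067,0.596,0.016,0,0,-0.055],[0,0.067,0.596,0.016,0,0,-0.055],[0,0.067,0.596,0.016,0,0,-0.055]]]'

```text
time: 4.12
tool_pos: [0.4269, -0.0243, 0.2875]
ee_rot: [3.14, 0.005, -0.14]
wrist_force: [-0.0, 0.2, -0.6]
width: 0.0276
```

Call:
move_arm --increments '[[[0,0.016,0.6,0.015,0,0,-0.056],[0,0.016,0.6,0.015,0,0,-0.056],[0,0.016,0.6,0.015,0,0,-0.056],[0,0.016,0.6,0.015,0,0,-0.056],[0,0.016,0.6,0.015,0,0,-0.056]]]'

```text
time: 4.53
tool_pos: [0.4211, -0.0813, 0.2874]
ee_rot: [-3.14, 0.002, -0.05]
wrist_force: [-0.3, -0.3, -1.3]
width: 0.0275
```

Call:
move_arm --increments '[[[0,0,0,0.3,0,0,0],[0,0,0,0.6,0,0,0],[0,0,0,0.75,0,0,0],[0,0,0,0.82,0,0,0],[0,0,0,0.82,0,0,0],[0,0,0,0.82,0,0,0]]]'

```text
time: 5.03
tool_pos: [0.4215, -0.0811, 0.2067]
ee_rot: [-3.141, -0.0, -0.048]
wrist_force: [0.5, 0.4, -1.0]
width: 0.0281
```

Call:
move_arm --increments '[[[0.39,0,0,0,0,0,0],[0.39,0,0,0,0,0,0],[0.39,0,0,0,0,0,0],[0.39,0,0,0,0,0,0]]]'

```text
time: 5.37
tool_pos: [0.4214, -0.082, 0.2069]
ee_rot: [3.141, -0.001, -0.049]
wrist_force: [-0.7, -0.2, 0.9]
width: 0.037
```

Call:
move_arm --increments '[[[0.39,0,0,-0.4,0,0,0],[0.39,0,0,-0.9,0,0,0],[0.39,0,0,-0.9,0,0,0],[0.39,0,0,-0.9,0,0,0]]]'

```text
time: 5.7
tool_pos: [0.4225, -0.0825, 0.301]
ee_rot: [3.139, -0.009, -0.05]
wrist_force: [0.3, -0.4, 0.0]
width: 0.0365
```

```bash
python3 - <<'E'
from h import *
look('b')
g=np.array([.4364,.0986])-.012*np.array([np.cos(.224),np.sin(.224)])
plan([(*g,.29,.224),(*g,.2022,.224)])
E
```

```text
[ 579  200   61  103 4199] c [ 0.5797 -0.6026] L 0.2280 W 0.1354 yaw -0.108 z90 0.0129
[130 210 130  32 808] c [0.6097 0.2949] L 0.2809 W 0.0438 yaw 1.342 z90 0.0129
[ 289  224   57   39 1379] c [0.5897 0.0292] L 0.1200 W 0.0808 yaw 1.535 z90 0.0132
[435 224  40  45 786] c [ 0.584  -0.2621] L 0.0857 W 0.0844 yaw -0.317 z90 0.0193
[424 230  22  43  82] c [ 0.5665 -0.2118] L 0.0927 W 0.0270 yaw 0.289 z90 0.0293
[449 279  75  73 731] c [ 0.4369 -0.3246] L 0.1536 W 0.1410 yaw 1.508 z90 0.022
[350 289  28  16 102] c [ 0.4746 -0.0673] L 0.0544 W 0.0316 yaw 1.520 z90 0.0227
[278 292  15  48 279] c [0.4363 0.0986] L 0.1000 W 0.0139 yaw 0.231 z90 0.0126
[397 292  44  15 141] c [ 0.4819 -0.1853] L 0.0932 W 0.0250 yaw 1.250 z90 0.0228
[176 297  16  28 305] c [0.4463 0.3111] L 0.0577 W 0.0288 yaw 0.234 z90 0.0149
[209 296  14  44 252] c [0.4326 0.2395] L 0.0908 W 0.0145 yaw -0.222 z90 0.0121
[248 297   8  42 250] c [0.4324 0.1672] L 0.0854 W 0.0146 yaw 0.066 z90 0.0126
[145 299  15  28 298] c [0.4421 0.3784] L 0.0569 W 0.0290 yaw 0.115 z90 0.0141
cur [ 0.4211 -0.0821  0.2963] [ 3.1415  0.     -0.0496] w 0.0365 t 5.80 F [-1.1  0.7 -0.9]
   [-0.026, -0.89, 0.031] [0.0, 0.0, -0.087] rows 3
   [0.095, -0.885, 0.032] [0.0, 0.0, -0.087] rows 3
   ->  [0.4247 0.0959 0.29  ]
   [-0.0, -0.0, 0.878] [0.0, 0.0, -0.0] rows 3
   ->  [0.4247 0.0959 0.2022]
```

View pics/b_top.png

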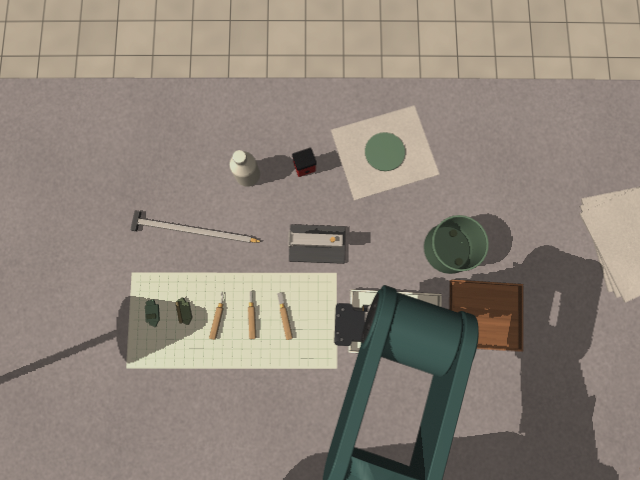

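View pics/b_scene.png

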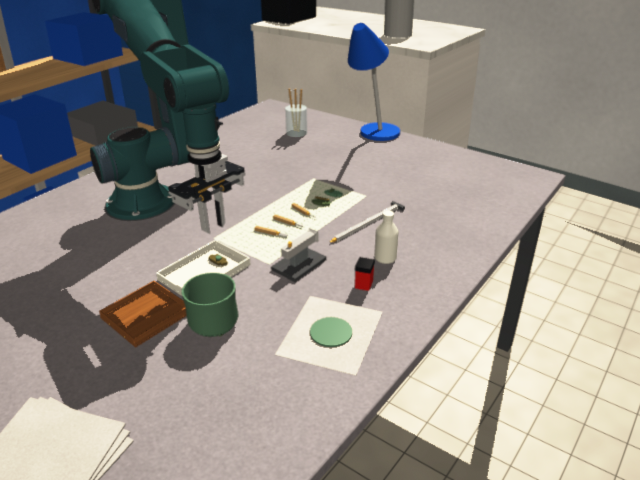

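Call:
move_arm --increments '[[[0.36,-0.026,-0.89,0.031,0,0,-0.087],[0.36,-0.026,-0.89,0.031,0,0,-0.087],[0.36,-0.026,-0.89,0.031,0,0,-0.087],[0.36,-0.026,-0.89,0.031,0,0,-0.087]]]'

```text
time: 6.13
tool_pos: [0.4222, 0.0088, 0.291]
ee_rot: [-3.141, 0.005, 0.091]
wrist_force: [-0.8, -0.8, -0.5]
width: 0.034
```

Call:
move_arm --increments '[[[0.36,0.095,-0.885,0.032,0,0,-0.087],[0.36,0.095,-0.885,0.032,0,0,-0.087],[0.36,0.095,-0.885,0.032,0,0,-0.087],[0.36,0.095,-0.885,0.032,0,0,-0.087],[0.36,0.095,-0.885,0.032,0,0,-0.087],[0.36,0.095,-0.885,0.032,0,0,-0.087]]]'

```text
time: 6.63
tool_pos: [0.425, 0.0945, 0.2897]
ee_rot: [3.141, 0.002, 0.222]
wrist_force: [-0.0, 0.3, -0.2]
width: 0.034
```

Call:
move_arm --increments '[[[0.36,0,0,0.4,0,0,0],[0.36,0,0,0.7,0,0,0],[0.36,0,0,0.87,0,0,0],[0.36,0,0,0.87,0,0,0],[0.36,0,0,0.87,0,0,0],[0.36,0,0,0.87,0,0,0]]]'

```text
time: 7.13
tool_pos: [0.4251, 0.0946, 0.2034]
ee_rot: [3.141, 0.0, 0.221]
wrist_force: [-0.9, -0.4, 0.3]
width: 0.0339
```

Call:
move_arm --increments '[[[0,0,0,0,0,0,0],[0,0,0,0,0,0,0],[0,0,0,0,0,0,0],[0,0,0,0,0,0,0],[0,0,0,0,0,0,0],[0,0,0,0,0,0,0],[0,0,0,0,0,0,0]]]'

```text
time: 7.72
tool_pos: [0.425, 0.0959, 0.2037]
ee_rot: [3.141, -0.001, 0.224]
wrist_force: [-0.3, -0.6, 2.3]
width: 0.0139
```

Call:
move_arm --increments '[[[0,0,0,-0.3,0,0,0],[0,0,0,-0.6,0,0,0],[0,0,0,-0.9,0,0,0],[0,0,0,-0.9,0,0,0],[0,0,0,-0.9,0,0,0]]]'

```text
time: 8.13
tool_pos: [0.4254, 0.0961, 0.2952]
ee_rot: [3.141, -0.005, 0.224]
wrist_force: [0.2, 0.2, 0.3]
width: 0.0134
```

```bash
python3 - <<'E'
from h import *
plan([(.428,-.2815,.30,-.066),(.428,-.2815,.2085,-.066)])
E
```

```text
cur [0.4254 0.0961 0.2952] [ 3.1411 -0.0046  0.2241] w 0.0134 t 8.13 F [0.2 0.2 0.3]
   [-0.203, 0.922, -0.012] [-0.0, -0.001, 0.046] rows 3
   [-0.136, 0.934, -0.012] [-0.0, -0.001, 0.046] rows 3
   [-0.069, 0.942, -0.012] [-0.0, -0.0, 0.046] rows 3
   [-0.001, 0.944, -0.013] [-0.0, -0.001, 0.047] rows 3
   ->  [ 0.428  -0.2815  0.3   ]
   [0.0, -0.0, 0.915] [-0.0, 0.0, -0.0] rows 3
   ->  [ 0.428  -0.2815  0.2085]
```

Call:
move_arm --increments '[[[0,-0.203,0.922,-0.012,0,0,0.046],[0,-0.203,0.922,-0.012,0,0,0.046],[0,-0.203,0.922,-0.012,0,0,0.046],[0,-0.203,0.922,-0.012,0,0,0.046]]]'

```text
time: 8.47
tool_pos: [0.425, -0.0005, 0.2925]
ee_rot: [-3.141, 0.004, 0.147]
wrist_force: [-0.3, 0.3, -0.7]
width: 0.0136
```

Call:
move_arm --increments '[[[0,-0.136,0.934,-0.012,0,0,0.046],[0,-0.136,0.934,-0.012,0,0,0.046],[0,-0.136,0.934,-0.012,0,0,0.046],[0,-0.136,0.934,-0.012,0,0,0.046]]]'

```text
time: 8.8
tool_pos: [0.426, -0.0941, 0.2944]
ee_rot: [-3.14, 0.002, 0.076]
wrist_force: [0.2, 0.7, -1.1]
width: 0.0136
```

Call:
move_arm --increments '[[[0,-0.069,0.942,-0.012,0,0,0.046],[0,-0.069,0.942,-0.012,0,0,0.046],[0,-0.069,0.942,-0.012,0,0,0.046],[0,-0.069,0.942,-0.012,0,0,0.046]]]'

```text
time: 9.13
tool_pos: [0.427, -0.1879, 0.296]
ee_rot: [-3.14, 0.001, 0.005]
wrist_force: [-0.3, 0.5, -1.1]
width: 0.0134
```

Call:
move_arm --increments '[[[0,-0.001,0.944,-0.013,0,0,0.047],[0,-0.001,0.944,-0.013,0,0,0.047],[0,-0.001,0.944,-0.013,0,0,0.047],[0,-0.001,0.944,-0.013,0,0,0.047],[0,-0.001,0.944,-0.013,0,0,0.047],[0,-0.001,0.944,-0.013,0,0,0.047]]]'

```text
time: 9.63
tool_pos: [0.4277, -0.2795, 0.2977]
ee_rot: [-3.139, 0.001, -0.065]
wrist_force: [0.3, 0.3, -0.3]
width: 0.0139
```

```bash
python3 - <<'E'
from h import *
look('c')
plan([(.428,-.2815,.2085,-.066)])
E
```

```text
[ 579  200   61  103 4198] c [ 0.5787 -0.6026] L 0.2269 W 0.1359 yaw -0.093 z90 0.0131
[130 210 130  32 808] c [0.6095 0.2941] L 0.2797 W 0.0435 yaw 1.342 z90 0.0126
[ 289  224   57   39 1378] c [0.5896 0.0292] L 0.1200 W 0.0806 yaw 1.535 z90 0.0129
[438 224  37  45 554] c [ 0.5875 -0.2717] L 0.1003 W 0.0583 yaw 0.368 z90 0.0222
[424 235  22  38  71] c [ 0.5612 -0.2111] L 0.0859 W 0.0213 yaw 0.408 z90 0.0286
[435 236  27  25 181] c [ 0.5785 -0.2524] L 0.0561 W 0.0517 yaw 1.518 z90 0.0077
[448 279  75  71 587] c [ 0.437  -0.3229] L 0.1506 W 0.1406 yaw 1.503 z90 0.022
[349 289  92  68 851] c [ 0.4218 -0.1322] L 0.1894 W 0.1305 yaw 1.520 z90 0.0223
[248 291   8  48 257] c [0.4386 0.1676] L 0.0980 W 0.0145 yaw 0.063 z90 0.0125
[175 297  17  28 299] c [0.4459 0.3113] L 0.0579 W 0.0290 yaw 0.236 z90 0.0146
[145 299  15  28 301] c [0.4424 0.3774] L 0.0564 W 0.0300 yaw 0.044 z90 0.0136
[209 300  14  40 246] c [0.4286 0.2402] L 0.0824 W 0.0143 yaw -0.212 z90 0.0124
[362 308  17  32 322] c [ 0.4202 -0.0814] L 0.0633 W 0.0321 yaw -0.058 z90 0.0174
cur [ 0.4276 -0.2797  0.2981] [-3.1405e+00  3.0000e-04 -6.4400e-02] w 0.0135 t 9.73 F [0.4 0.  0.1]
   [0.005, 0.018, 0.896] [-0.001, 0.0, 0.001] rows 3
   ->  [ 0.428  -0.2815  0.2085]
```

View pics/c_scene.png

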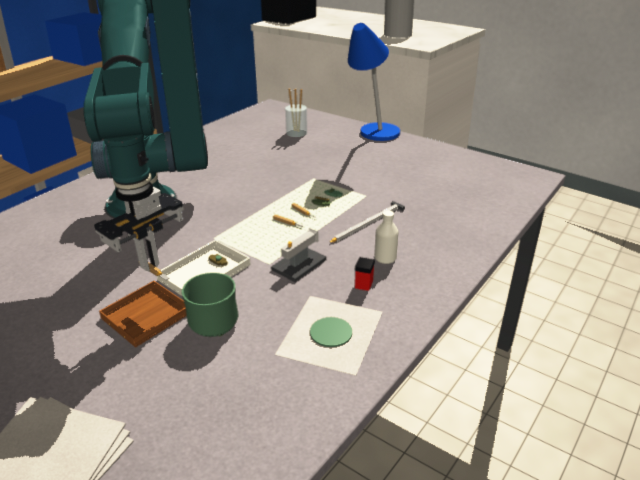

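View pics/c_top.png

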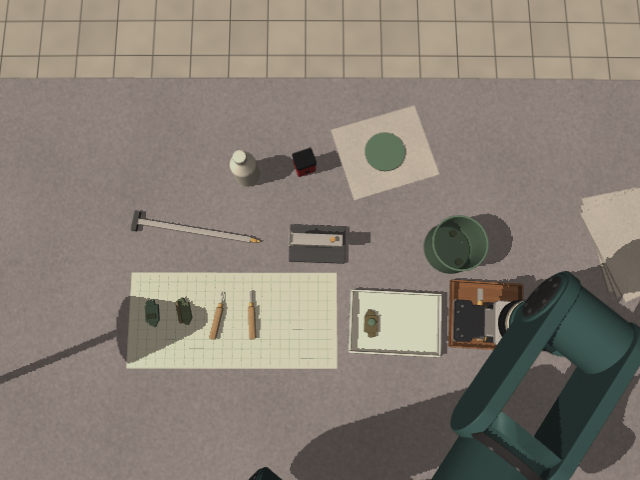

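```bash
python3 - <<'E'
from h import *
plan([(.428,-.2815,.2085,-.066),(.428,-.2815,.2985,-.066),(.4266,.1668,.29,.066),(.4266,.1668,.2022,.066)])
E
```

```text
cur [ 0.4276 -0.2797  0.2981] [-3.1405e+00  3.0000e-04 -6.4400e-02] w 0.0135 t 9.73 F [0.4 0.  0.1]
   [0.005, 0.018, 0.896] [-0.001, 0.0, 0.001] rows 3
   ->  [ 0.428  -0.2815  0.2085]
   [-0.0, 0.001, -0.9] [0.0, 0.0, 0.0] rows 3
   ->  [ 0.428  -0.2815  0.2985]
   [-0.062, -0.895, 0.017] [0.0, 0.0, -0.017] rows 3
   [-0.038, -0.896, 0.016] [0.0, 0.0, -0.017] rows 3
   [-0.014, -0.896, 0.017] [0.0, 0.0, -0.017] rows 3
   [0.01, -0.897, 0.016] [0.0, 0.0, -0.017] rows 3
   [0.033, -0.896, 0.017] [0.0, 0.0, -0.016] rows 3
   ->  [0.4266 0.1668 0.29  ]
   [0.001, 0.0, 0.878] [0.0, 0.0, -0.0] rows 3
   ->  [0.4266 0.1668 0.2022]
```

Call:
move_arm --increments '[[[0,0.005,0.018,0.3,0,0,0],[0,0.005,0.018,0.6,0,0,0],[0,0.005,0.018,0.8,0,0,0],[0,0.005,0.018,0.896,0,0,0],[0,0.005,0.018,0.896,0,0,0],[0,0.005,0.018,0.896,0,0,0]]]'

```text
time: 10.23
tool_pos: [0.4281, -0.2827, 0.2091]
ee_rot: [3.141, -0.001, -0.066]
wrist_force: [0.6, 2.1, -0.4]
width: 0.0137
```

Call:
move_arm --increments '[[[0.26,0,0,0,0,0,0],[0.26,0,0,0,0,0,0],[0.26,0,0,0,0,0,0],[0.26,0,0,0,0,0,0]]]'

```text
time: 10.57
tool_pos: [0.4279, -0.2836, 0.2092]
ee_rot: [3.141, -0.001, -0.067]
wrist_force: [-0.1, 0.3, 1.2]
width: 0.0242
```

Call:
move_arm --increments '[[[0.26,0,0,-0.4,0,0,0],[0.26,0,0,-0.9,0,0,0],[0.26,0,0,-0.9,0,0,0],[0.26,0,0,-0.9,0,0,0]]]'

```text
time: 10.9
tool_pos: [0.4287, -0.2844, 0.3036]
ee_rot: [3.136, -0.008, -0.067]
wrist_force: [-0.7, -0.3, 0.1]
width: 0.0242
```

Call:
move_arm --increments '[[[0.36,-0.062,-0.895,0.017,0,0,-0.017],[0.36,-0.062,-0.895,0.017,0,0,-0.017],[0.36,-0.062,-0.895,0.017,0,0,-0.017]]]'

```text
time: 11.15
tool_pos: [0.4266, -0.1896, 0.2946]
ee_rot: [-3.136, 0.004, -0.037]
wrist_force: [-0.3, 0.2, -1.4]
width: 0.0335
```

Call:
move_arm --increments '[[[0.36,-0.038,-0.896,0.016,0,0,-0.017],[0.36,-0.038,-0.896,0.016,0,0,-0.017],[0.36,-0.038,-0.896,0.016,0,0,-0.017]]]'

```text
time: 11.4
tool_pos: [0.4264, -0.1, 0.2933]
ee_rot: [-3.138, 0.003, -0.009]
wrist_force: [-0.7, -0.4, -0.6]
width: 0.0338
```

Call:
move_arm --increments '[[[0.36,-0.014,-0.896,0.017,0,0,-0.017],[0.36,-0.014,-0.896,0.017,0,0,-0.017],[0.36,-0.014,-0.896,0.017,0,0,-0.017]]]'

```text
time: 11.65
tool_pos: [0.4263, -0.0106, 0.292]
ee_rot: [-3.139, 0.003, 0.019]
wrist_force: [-0.2, -0.2, 0.8]
width: 0.0339
```

Call:
move_arm --increments '[[[0.36,0.01,-0.897,0.016,0,0,-0.017],[0.36,0.01,-0.897,0.016,0,0,-0.017],[0.36,0.01,-0.897,0.016,0,0,-0.017],[0.36,0.01,-0.897,0.016,0,0,-0.017],[0.36,0.01,-0.897,0.016,0,0,-0.017],[0.36,0.01,-0.897,0.016,0,0,-0.017]]]'

```text
time: 12.15
tool_pos: [0.4271, 0.0738, 0.2915]
ee_rot: [3.14, 0.001, 0.039]
wrist_force: [0.0, -0.1, 1.0]
width: 0.0338
```

```bash
python3 - <<'E'
from h import *
look('d')
g=(.4266,.1668)
plan([(*g,.29,.066),(*g,.2022,.066)])
E
```

```text
[ 580  200   60  103 4201] c [ 0.5785 -0.6042] L 0.2266 W 0.1325 yaw -0.089 z90 0.013
[130 210 129  32 807] c [0.6097 0.2959] L 0.2771 W 0.0441 yaw 1.342 z90 0.0128
[ 289  224   57   40 1376] c [0.5896 0.0293] L 0.1200 W 0.0805 yaw 1.531 z90 0.013
[435 224  40  45 708] c [ 0.5873 -0.2663] L 0.1002 W 0.0691 yaw 0.510 z90 0.021
[424 228  22  45  78] c [ 0.5692 -0.2129] L 0.0957 W 0.0292 yaw 0.235 z90 0.0293
[448 279  76  73 945] c [ 0.437  -0.3242] L 0.1546 W 0.1408 yaw 1.507 z90 0.0219
[348 289  93  68 826] c [ 0.4217 -0.132 ] L 0.1895 W 0.1305 yaw 1.518 z90 0.0222
[461 290  12  49 339] c [ 0.4394 -0.2863] L 0.1005 W 0.0223 yaw -0.080 z90 0.0164
[176 297  16  28 298] c [0.446  0.3112] L 0.0579 W 0.0290 yaw 0.221 z90 0.0145
[145 299  14  28 294] c [0.4423 0.378 ] L 0.0565 W 0.0283 yaw 0.068 z90 0.0135
[209 302  14  38 240] c [0.4263 0.2409] L 0.0782 W 0.0144 yaw -0.210 z90 0.0125
[361 309  19  30 332] c [ 0.4215 -0.0805] L 0.0545 W 0.0397 yaw -0.337 z90 0.0176
cur [0.4271 0.0737 0.2918] [3.141e+00 5.000e-04 3.750e-02] w 0.0340 t 12.25 F [-0.3 -0.   0.3]
   [0.029, -0.931, 0.017] [0.0, 0.0, -0.018] rows 3
   ->  [0.4266 0.1668 0.29  ]
   [0.001, -0.0, 0.878] [0.0, 0.0, -0.0] rows 3
   ->  [0.4266 0.1668 0.2022]
```

View pics/d_top.png

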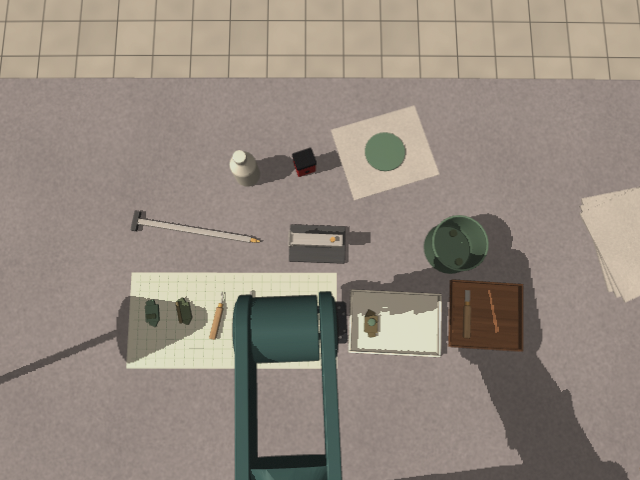

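Call:
move_arm --increments '[[[0.36,0.029,-0.931,0.017,0,0,-0.018],[0.36,0.029,-0.931,0.017,0,0,-0.018],[0.36,0.029,-0.931,0.017,0,0,-0.018],[0.36,0.029,-0.931,0.017,0,0,-0.018],[0.36,0.029,-0.931,0.017,0,0,-0.018],[0.36,0.029,-0.931,0.017,0,0,-0.018]]]'

```text
time: 12.75
tool_pos: [0.4263, 0.1669, 0.2902]
ee_rot: [3.14, 0.0, 0.067]
wrist_force: [-0.2, -0.7, 1.0]
width: 0.0341
```

Call:
move_arm --increments '[[[0.36,0,0,0.4,0,0,0],[0.36,0,0,0.7,0,0,0],[0.36,0,0,0.87,0,0,0],[0.36,0,0,0.87,0,0,0],[0.36,0,0,0.87,0,0,0],[0.36,0,0,0.87,0,0,0]]]'

```text
time: 13.25
tool_pos: [0.4264, 0.1672, 0.2036]
ee_rot: [3.141, -0.0, 0.066]
wrist_force: [1.3, 0.1, 0.1]
width: 0.0337
```

Call:
move_arm --increments '[[[0,0,0,0,0,0,0],[0,0,0,0,0,0,0],[0,0,0,0,0,0,0],[0,0,0,0,0,0,0],[0,0,0,0,0,0,0],[0,0,0,0,0,0,0],[0,0,0,0,0,0,0]]]'

```text
time: 13.83
tool_pos: [0.4262, 0.1683, 0.2038]
ee_rot: [3.141, -0.001, 0.069]
wrist_force: [-0.8, -1.9, 2.8]
width: 0.0135
```

Call:
move_arm --increments '[[[0,0,0,-0.3,0,0,0],[0,0,0,-0.6,0,0,0],[0,0,0,-0.9,0,0,0],[0,0,0,-0.9,0,0,0],[0,0,0,-0.9,0,0,0]]]'

```text
time: 14.25
tool_pos: [0.4266, 0.1686, 0.2952]
ee_rot: [-3.141, -0.004, 0.069]
wrist_force: [-0.4, 0.1, 0.3]
width: 0.0139
```

```bash
python3 - <<'E'
from h import *
plan([(.425,-.3235,.30,-.066),(.425,-.3235,.2085,-.066)])
E
```

```text
cur [0.4266 0.1686 0.2952] [-3.1406 -0.0044  0.0685] w 0.0139 t 14.25 F [-0.4  0.1  0.3]
   [-0.071, 0.982, -0.011] [-0.0, -0.001, 0.017] rows 3
   [-0.044, 0.983, -0.011] [-0.0, -0.0, 0.017] rows 3
   [-0.018, 0.984, -0.011] [-0.0, -0.001, 0.017] rows 3
   [0.008, 0.984, -0.01] [-0.0, -0.0, 0.017] rows 3
   [0.035, 0.983, -0.011] [-0.001, -0.001, 0.018] rows 3
   ->  [ 0.425  -0.3235  0.3   ]
   [0.0, -0.0, 0.915] [0.0, 0.0, -0.0] rows 3
   ->  [ 0.425  -0.3235  0.2085]
```

Call:
move_arm --increments '[[[0,-0.071,0.982,-0.011,0,0,0.017],[0,-0.071,0.982,-0.011,0,0,0.017],[0,-0.071,0.982,-0.011,0,0,0.017]]]'

```text
time: 14.5
tool_pos: [0.4248, 0.0673, 0.2923]
ee_rot: [3.139, 0.004, 0.04]
wrist_force: [0.2, -0.1, 0.5]
width: 0.0133
```

Call:
move_arm --increments '[[[0,-0.044,0.983,-0.011,0,0,0.017],[0,-0.044,0.983,-0.011,0,0,0.017],[0,-0.044,0.983,-0.011,0,0,0.017]]]'

```text
time: 14.75
tool_pos: [0.4245, -0.0319, 0.2935]
ee_rot: [3.14, 0.004, 0.012]
wrist_force: [0.5, -0.4, -0.7]
width: 0.0135
```

Call:
move_arm --increments '[[[0,-0.018,0.984,-0.011,0,0,0.017],[0,-0.018,0.984,-0.011,0,0,0.017],[0,-0.018,0.984,-0.011,0,0,0.017]]]'

```text
time: 15.0
tool_pos: [0.4242, -0.1305, 0.2946]
ee_rot: [3.141, 0.003, -0.015]
wrist_force: [0.1, -0.8, -1.2]
width: 0.0136
```

Call:
move_arm --increments '[[[0,0.008,0.984,-0.01,0,0,0.017],[0,0.008,0.984,-0.01,0,0,0.017],[0,0.008,0.984,-0.01,0,0,0.017]]]'

```text
time: 15.25
tool_pos: [0.4239, -0.229, 0.2954]
ee_rot: [3.141, 0.003, -0.042]
wrist_force: [0.7, -0.0, -0.1]
width: 0.0135
```

Call:
move_arm --increments '[[[0,0.035,0.983,-0.011,0,0,0.018],[0,0.035,0.983,-0.011,0,0,0.018],[0,0.035,0.983,-0.011,0,0,0.018],[0,0.035,0.983,-0.011,0,0,0.018],[0,0.035,0.983,-0.011,0,0,0.018],[0,0.035,0.983,-0.011,0,0,0.018]]]'

```text
time: 15.75
tool_pos: [0.4243, -0.3225, 0.2974]
ee_rot: [-3.139, 0.002, -0.066]
wrist_force: [0.7, 0.4, -0.4]
width: 0.0137
```

```bash
python3 - <<'E'
from h import *
look('e')
g=(.4255,.2405)
plan([(.425,-.3235,.2085,-.066),(.425,-.3235,.2985,-.066),(*g,.29,-.212),(*g,.2022,-.212)])
E
```

```text
[ 579  200   61   99 3973] c [ 0.5822 -0.6044] L 0.2159 W 0.1358 yaw -0.077 z90 0.0131
[130 210 130  32 807] c [0.6094 0.2948] L 0.2811 W 0.0441 yaw 1.341 z90 0.0127
[ 289  224   57   39 1383] c [0.5897 0.0293] L 0.1198 W 0.0806 yaw 1.533 z90 0.013
[435 224  40  45 703] c [ 0.5863 -0.2659] L 0.1000 W 0.0684 yaw 0.457 z90 0.0206
[424 235  22  38  73] c [ 0.5613 -0.2114] L 0.0859 W 0.0203 yaw 0.406 z90 0.0287
[435 242  14  17  74] c [ 0.5762 -0.2395] L 0.0358 W 0.0246 yaw 0.184 z90 0.0078
[449 279  75  73 738] c [ 0.437  -0.3242] L 0.1535 W 0.1406 yaw 1.504 z90 0.0224
[349 289  92  68 836] c [ 0.4219 -0.1319] L 0.1892 W 0.1306 yaw 1.517 z90 0.0224
[461 290  11  49 333] c [ 0.4392 -0.2861] L 0.1003 W 0.0199 yaw -0.090 z90 0.0162
[176 297  16  28 309] c [0.4463 0.3104] L 0.0579 W 0.0285 yaw 0.190 z90 0.0145
[145 299  14  28 292] c [0.4423 0.3777] L 0.0566 W 0.0285 yaw 0.062 z90 0.0134
[209 303  14  37 241] c [0.4254 0.241 ] L 0.0761 W 0.0143 yaw -0.234 z90 0.0123
[363 309  16  29 321] c [ 0.4206 -0.0821] L 0.0584 W 0.0291 yaw -0.087 z90 0.0181
cur [ 0.4246 -0.3221  0.2982] [-3.1404e+00  8.0000e-04 -6.4900e-02] w 0.0135 t 15.85 F [0.3 1.3 0.2]
   [0.006, 0.014, 0.897] [-0.001, 0.001, 0.001] rows 3
   ->  [ 0.425  -0.3235  0.2085]
   [0.001, 0.001, -0.9] [0.0, -0.0, -0.0] rows 3
   ->  [ 0.425  -0.3235  0.2985]
   [-0.062, -0.938, 0.014] [0.0, -0.0, 0.015] rows 3
   [-0.084, -0.936, 0.014] [0.0, -0.0, 0.016] rows 3
   [-0.107, -0.934, 0.014] [0.0, -0.0, 0.015] rows 3
   [-0.129, -0.931, 0.014] [0.0, -0.0, 0.016] rows 3
   [-0.153, -0.928, 0.014] [0.0, -0.0, 0.015] rows 3
   [-0.174, -0.924, 0.013] [0.0, -0.001, 0.016] rows 3
   ->  [0.4255 0.2405 0.29  ]
   [0.001, -0.0, 0.878] [0.0, 0.0, -0.0] rows 3
   ->  [0.4255 0.2405 0.2022]
```

View pics/e_scene.png

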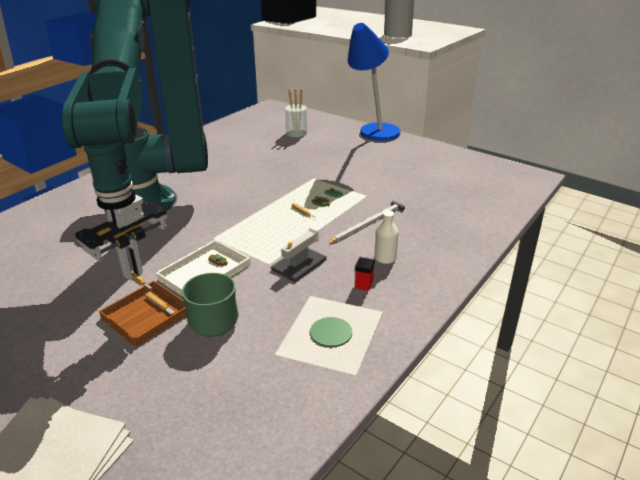

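Call:
move_arm --increments '[[[0,0.006,0.014,0.3,0,0,0],[0,0.006,0.014,0.6,0,0,0],[0,0.006,0.014,0.8,0,0,0],[0,0.006,0.014,0.897,0,0,0],[0,0.006,0.014,0.897,0,0,0],[0,0.006,0.014,0.897,0,0,0]]]'

```text
time: 16.35
tool_pos: [0.4253, -0.3243, 0.2095]
ee_rot: [3.141, -0.0, -0.065]
wrist_force: [-0.4, -1.1, -0.5]
width: 0.0141
```

Call:
move_arm --increments '[[[0.26,0,0,0,0,0,0],[0.26,0,0,0,0,0,0],[0.26,0,0,0,0,0,0],[0.26,0,0,0,0,0,0]]]'

```text
time: 16.68
tool_pos: [0.4251, -0.3252, 0.2097]
ee_rot: [3.141, -0.001, -0.067]
wrist_force: [0.5, -0.1, 0.3]
width: 0.0245
```

Call:
move_arm --increments '[[[0.26,0,0,-0.4,0,0,0],[0.26,0,0,-0.9,0,0,0],[0.26,0,0,-0.9,0,0,0],[0.26,0,0,-0.9,0,0,0]]]'

```text
time: 17.02
tool_pos: [0.4259, -0.3261, 0.3042]
ee_rot: [3.135, -0.008, -0.067]
wrist_force: [-0.3, 0.0, 0.3]
width: 0.0244
```

Call:
move_arm --increments '[[[0.36,-0.062,-0.938,0.014,0,0,0.015],[0.36,-0.062,-0.938,0.014,0,0,0.015],[0.36,-0.062,-0.938,0.014,0,0,0.015]]]'

```text
time: 17.27
tool_pos: [0.4241, -0.2273, 0.2953]
ee_rot: [-3.137, 0.004, -0.088]
wrist_force: [0.5, 0.3, -0.1]
width: 0.0338
```

Call:
move_arm --increments '[[[0.36,-0.084,-0.936,0.014,0,0,0.016],[0.36,-0.084,-0.936,0.014,0,0,0.016],[0.36,-0.084,-0.936,0.014,0,0,0.016]]]'

```text
time: 17.52
tool_pos: [0.4242, -0.1334, 0.2943]
ee_rot: [-3.138, 0.003, -0.112]
wrist_force: [0.2, -0.4, -0.6]
width: 0.0339
```

Call:
move_arm --increments '[[[0.36,-0.107,-0.934,0.014,0,0,0.015],[0.36,-0.107,-0.934,0.014,0,0,0.015],[0.36,-0.107,-0.934,0.014,0,0,0.015]]]'

```text
time: 17.77
tool_pos: [0.4245, -0.0398, 0.2934]
ee_rot: [-3.139, 0.003, -0.135]
wrist_force: [-0.7, 0.1, 0.1]
width: 0.0341
```

Call:
move_arm --increments '[[[0.36,-0.129,-0.931,0.014,0,0,0.016],[0.36,-0.129,-0.931,0.014,0,0,0.016],[0.36,-0.129,-0.931,0.014,0,0,0.016]]]'

```text
time: 18.02
tool_pos: [0.4249, 0.054, 0.2923]
ee_rot: [-3.14, 0.002, -0.16]
wrist_force: [0.2, -0.6, -0.6]
width: 0.0339
```

Call:
move_arm --increments '[[[0.36,-0.153,-0.928,0.014,0,0,0.015],[0.36,-0.153,-0.928,0.014,0,0,0.015],[0.36,-0.153,-0.928,0.014,0,0,0.015],[0.36,-0.153,-0.928,0.014,0,0,0.015],[0.36,-0.153,-0.928,0.014,0,0,0.015]]]'

```text
time: 18.43
tool_pos: [0.4256, 0.1445, 0.2911]
ee_rot: [3.139, 0.001, -0.186]
wrist_force: [-0.6, -0.2, 0.8]
width: 0.0337
```

```bash
python3 - <<'E'
from h import *
look('f')
g=(.4255,.2405)
plan([(*g,.29,-.212),(*g,.2022,-.212)])
E
```

```text
[ 579  200   61  103 4182] c [ 0.5744 -0.6117] L 0.2232 W 0.1349 yaw -0.006 z90 0.013
[130 210 130  32 810] c [0.6096 0.2948] L 0.2803 W 0.0439 yaw 1.343 z90 0.0129
[ 289  224   57   39 1377] c [0.5895 0.0294] L 0.1199 W 0.0804 yaw 1.531 z90 0.0131
[435 224  40  45 791] c [ 0.5831 -0.2621] L 0.0873 W 0.0822 yaw -0.264 z90 0.0199
[424 232  29  42  84] c [ 0.5603 -0.2178] L 0.0986 W 0.0318 yaw 0.496 z90 0.0287
[449 279  75  73 932] c [ 0.4369 -0.3242] L 0.1533 W 0.1406 yaw 1.504 z90 0.022
[348 289  93  68 857] c [ 0.4218 -0.1319] L 0.1890 W 0.1303 yaw 1.518 z90 0.0223
[462 289  10  50 325] c [ 0.4403 -0.2861] L 0.1018 W 0.0194 yaw -0.054 z90 0.0164
[482 291   9  50 301] c [ 0.4359 -0.3261] L 0.1024 W 0.0170 yaw -0.026 z90 0.016
[145 299  15  28 300] c [0.4421 0.378 ] L 0.0570 W 0.0291 yaw 0.129 z90 0.0139
[363 309  16  28 313] c [ 0.4217 -0.0823] L 0.0558 W 0.0288 yaw -0.083 z90 0.0175
cur [0.4257 0.1435 0.2915] [ 3.1401e+00  6.0000e-04 -1.8910e-01] w 0.0340 t 18.53 F [-0.  -0.2 -0.9]
   [-0.184, -0.952, 0.014] [0.001, 0.0, 0.015] rows 3
   ->  [0.4255 0.2405 0.29  ]
   [0.001, -0.0, 0.878] [-0.0, 0.0, -0.0] rows 3
   ->  [0.4255 0.2405 0.2022]
```

View pics/f_top.png

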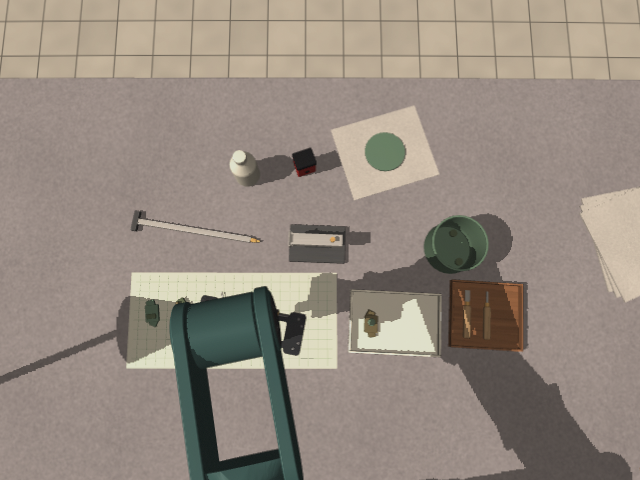

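Call:
move_arm --increments '[[[0.36,-0.184,-0.952,0.014,0,0,0.015],[0.36,-0.184,-0.952,0.014,0,0,0.015],[0.36,-0.184,-0.952,0.014,0,0,0.015],[0.36,-0.184,-0.952,0.014,0,0,0.015],[0.36,-0.184,-0.952,0.014,0,0,0.015],[0.36,-0.184,-0.952,0.014,0,0,0.015]]]'

```text
time: 19.03
tool_pos: [0.4255, 0.2402, 0.2904]
ee_rot: [3.14, -0.0, -0.213]
wrist_force: [-0.2, -0.1, 0.7]
width: 0.0341
```

Call:
move_arm --increments '[[[0.36,0,0,0.4,0,0,0],[0.36,0,0,0.7,0,0,0],[0.36,0,0,0.87,0,0,0],[0.36,0,0,0.87,0,0,0],[0.36,0,0,0.87,0,0,0],[0.36,0,0,0.87,0,0,0]]]'

```text
time: 19.53
tool_pos: [0.4255, 0.2408, 0.2042]
ee_rot: [-3.142, -0.001, -0.213]
wrist_force: [-0.6, -0.1, 0.5]
width: 0.0338
```

Call:
move_arm --increments '[[[0,0,0,0,0,0,0],[0,0,0,0,0,0,0],[0,0,0,0,0,0,0],[0,0,0,0,0,0,0],[0,0,0,0,0,0,0],[0,0,0,0,0,0,0],[0,0,0,0,0,0,0]]]'

```text
time: 20.12
tool_pos: [0.4253, 0.2419, 0.2042]
ee_rot: [-3.141, -0.001, -0.211]
wrist_force: [-0.0, -1.3, 3.1]
width: 0.0135
```

Call:
move_arm --increments '[[[0,0,0,-0.3,0,0,0],[0,0,0,-0.6,0,0,0],[0,0,0,-0.9,0,0,0],[0,0,0,-0.9,0,0,0],[0,0,0,-0.9,0,0,0]]]'

```text
time: 20.53
tool_pos: [0.4255, 0.2421, 0.2955]
ee_rot: [-3.139, -0.004, -0.211]
wrist_force: [-0.1, -0.3, -1.4]
width: 0.0139
```

```bash
python3 - <<'E'
from h import *
plan([(.422,-.3655,.30,-.066),(.422,-.3655,.2085,-.066)])
E
```

```text
cur [0.4255 0.2421 0.2955] [-3.139  -0.0036 -0.2111] w 0.0139 t 20.53 F [-0.1 -0.3 -1.4]
   [0.206, 0.991, -0.009] [-0.0, -0.0, -0.015] rows 3
   [0.183, 0.996, -0.009] [-0.0, -0.0, -0.015] rows 3
   [0.16, 1.0, -0.01] [-0.0, -0.001, -0.016] rows 3
   [0.101, 0.753, -0.007] [-0.0, -0.0, -0.012] rows 2
   [0.087, 0.755, -0.007] [-0.0, -0.0, -0.011] rows 2
   [0.073, 0.756, -0.007] [-0.001, -0.001, -0.012] rows 2
   [0.059, 0.757, -0.007] [-0.0, -0.0, -0.011] rows 2
   ->  [ 0.422  -0.3655  0.3   ]
   [-0.0, 0.001, 0.915] [-0.0, -0.0, -0.0] rows 3
   ->  [ 0.422  -0.3655  0.2085]
```

Call:
move_arm --increments '[[[0,0.206,0.991,-0.009,0,0,-0.015],[0,0.206,0.991,-0.009,0,0,-0.015],[0,0.206,0.991,-0.009,0,0,-0.015]]]'

```text
time: 20.78
tool_pos: [0.4234, 0.1381, 0.2921]
ee_rot: [3.138, 0.004, -0.188]
wrist_force: [-0.1, -0.8, 0.1]
width: 0.0134
```

Call:
move_arm --increments '[[[0,0.183,0.996,-0.009,0,0,-0.015],[0,0.183,0.996,-0.009,0,0,-0.015],[0,0.183,0.996,-0.009,0,0,-0.015]]]'

```text
time: 21.03
tool_pos: [0.4228, 0.0363, 0.2932]
ee_rot: [3.139, 0.004, -0.167]
wrist_force: [0.3, -0.1, -0.7]
width: 0.0136
```

Call:
move_arm --increments '[[[0,0.16,1.0,-0.01,0,0,-0.016],[0,0.16,1.0,-0.01,0,0,-0.016],[0,0.16,1.0,-0.01,0,0,-0.016]]]'

```text
time: 21.28
tool_pos: [0.4223, -0.0651, 0.2943]
ee_rot: [3.14, 0.004, -0.142]
wrist_force: [0.4, -0.1, -0.1]
width: 0.0132
```

Call:
move_arm --increments '[[[0,0.101,0.753,-0.007,0,0,-0.012],[0,0.101,0.753,-0.007,0,0,-0.012]]]'

```text
time: 21.45
tool_pos: [0.4219, -0.1394, 0.2949]
ee_rot: [-3.141, 0.004, -0.119]
wrist_force: [0.6, 0.8, 0.4]
width: 0.0136
```

Call:
move_arm --increments '[[[0,0.087,0.755,-0.007,0,0,-0.011],[0,0.087,0.755,-0.007,0,0,-0.011]]]'

```text
time: 21.62
tool_pos: [0.4215, -0.2158, 0.2956]
ee_rot: [-3.14, 0.003, -0.103]
wrist_force: [0.1, 0.5, 0.3]
width: 0.0137
```

Call:
move_arm --increments '[[[0,0.073,0.756,-0.007,0,0,-0.012],[0,0.073,0.756,-0.007,0,0,-0.012]]]'

```text
time: 21.78
tool_pos: [0.421, -0.2919, 0.296]
ee_rot: [-3.14, 0.003, -0.084]
wrist_force: [0.4, -0.1, -0.2]
width: 0.0134
```

Call:
move_arm --increments '[[[0,0.059,0.757,-0.007,0,0,-0.011],[0,0.059,0.757,-0.007,0,0,-0.011],[0,0.059,0.757,-0.007,0,0,-0.011],[0,0.059,0.757,-0.007,0,0,-0.011],[0,0.059,0.757,-0.007,0,0,-0.011]]]'

```text
time: 22.2
tool_pos: [0.4212, -0.3651, 0.2971]
ee_rot: [-3.138, 0.003, -0.067]
wrist_force: [-0.6, -0.7, -1.1]
width: 0.0135
```

```bash
python3 - <<'E'
from h import *
look('g')
g=(.446,.311)
plan([(.422,-.3655,.2085,-.066),(.422,-.3655,.2985,-.066),(*g,.30,.21)])
E
```

```text
[ 579  200   61   86 3679] c [ 0.6074 -0.6334] L 0.1828 W 0.1391 yaw 0.339 z90 0.013
[130 210 130  32 804] c [0.6243 0.2917] L 0.2793 W 0.0440 yaw 1.454 z90 0.0129
[ 289  224   57   39 1374] c [0.5896 0.0293] L 0.1203 W 0.0807 yaw 1.531 z90 0.0131
[435 224  40  45 808] c [ 0.5835 -0.2621] L 0.0866 W 0.0821 yaw -0.282 z90 0.0194
[424 231  22  42  71] c [ 0.5654 -0.2117] L 0.0914 W 0.0257 yaw 0.319 z90 0.0285
[448 279  76  73 729] c [ 0.437  -0.3237] L 0.1527 W 0.1408 yaw 1.506 z90 0.0221
[348 289  93  68 841] c [ 0.4229 -0.1321] L 0.1892 W 0.1324 yaw 1.518 z90 0.0224
[462 290  10  51 332] c [ 0.4372 -0.2856] L 0.1048 W 0.0189 yaw -0.083 z90 0.0163
[481 291  10  49 310] c [ 0.4367 -0.3278] L 0.1014 W 0.0191 yaw -0.081 z90 0.0163
[176 297  16  28 292] c [0.4465 0.311 ] L 0.0571 W 0.0276 yaw 0.221 z90 0.0145
[145 299  14  28 295] c [0.4423 0.3783] L 0.0566 W 0.0282 yaw 0.066 z90 0.0137
[362 308  18  29 329] c [ 0.422  -0.0844] L 0.0566 W 0.0356 yaw 0.113 z90 0.0175
cur [ 0.4215 -0.3643  0.2982] [-3.1398e+00  1.4000e-03 -6.5300e-02] w 0.0135 t 22.30 F [-0.2 -0.8 -0. ]
   [0.007, 0.013, 0.897] [-0.001, 0.001, 0.0] rows 3
   ->  [ 0.422  -0.3655  0.2085]
   [-0.0, -0.0, -0.9] [-0.0, -0.0, 0.0] rows 3
   ->  [ 0.422  -0.3655  0.2985]
   [-0.029, -0.967, -0.002] [-0.0, -0.0, -0.025] rows 3
   [0.009, -0.967, -0.002] [-0.0, -0.0, -0.025] rows 3
   [0.047, -0.966, -0.002] [-0.0, -0.0, -0.025] rows 3
   [0.085, -0.963, -0.002] [-0.0, -0.0, -0.025] rows 3
   [0.123, -0.959, -0.002] [-0.0, -0.0, -0.025] rows 3
   [0.16, -0.954, -0.002] [-0.0, -0.0, -0.025] rows 3
   [0.198, -0.947, -0.001] [-0.0, -0.0, -0.025] rows 3
   ->  [0.446 0.311 0.3  ]
```

View pics/g_scene.png

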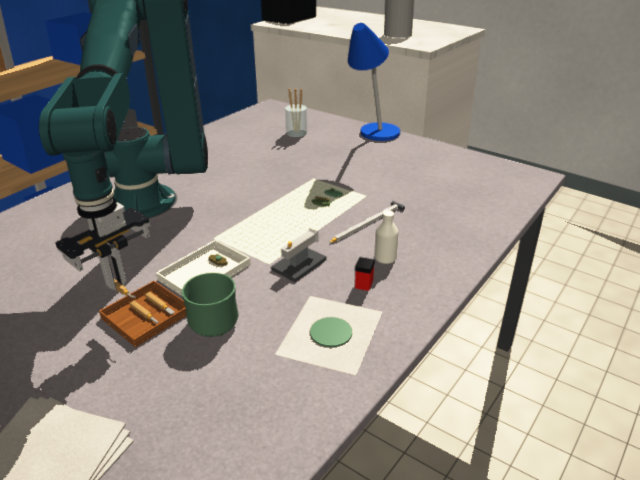

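Call:
move_arm --increments '[[[0,0.007,-0.018,0.3,0,0,0],[0,0.007,-0.018,0.6,0,0,0],[0,0.007,-0.018,0.8,0,0,0],[0,0.007,-0.018,0.897,0,0,0],[0,0.007,-0.018,0.897,0,0,0],[0,0.007,-0.018,0.897,0,0,0]]]'

```text
time: 22.8
tool_pos: [0.4227, -0.363, 0.21]
ee_rot: [3.141, -0.0, -0.065]
wrist_force: [-0.4, -0.3, -0.6]
width: 0.0138
```

Call:
move_arm --increments '[[[0.22,0,0,0,0,0,0],[0.22,0,0,0,0,0,0],[0.22,0,0,0,0,0,0],[0.22,0,0,0,0,0,0]]]'

```text
time: 23.13
tool_pos: [0.4225, -0.3641, 0.2102]
ee_rot: [3.141, -0.001, -0.067]
wrist_force: [0.5, -0.7, 0.8]
width: 0.0206
```

Call:
move_arm --increments '[[[0.22,0,0,-0.4,0,0,0],[0.22,0,0,-0.9,0,0,0],[0.22,0,0,-0.9,0,0,0],[0.22,0,0,-0.9,0,0,0]]]'

```text
time: 23.47
tool_pos: [0.4231, -0.365, 0.3049]
ee_rot: [3.134, -0.008, -0.067]
wrist_force: [0.1, -0.6, 0.1]
width: 0.0206
```

Call:
move_arm --increments '[[[0.5,-0.029,-0.967,-0.002,0,0,-0.025],[0.5,-0.029,-0.967,-0.002,0,0,-0.025],[0.5,-0.029,-0.967,-0.002,0,0,-0.025]]]'

```text
time: 23.72
tool_pos: [0.4252, -0.2636, 0.2975]
ee_rot: [-3.137, 0.003, -0.026]
wrist_force: [-0.5, -0.7, -0.8]
width: 0.0375
```

Call:
move_arm --increments '[[[0.5,0.009,-0.967,-0.002,0,0,-0.025],[0.5,0.009,-0.967,-0.002,0,0,-0.025],[0.5,0.009,-0.967,-0.002,0,0,-0.025]]]'

```text
time: 23.97
tool_pos: [0.4287, -0.1669, 0.298]
ee_rot: [-3.138, 0.003, 0.015]
wrist_force: [0.0, -0.4, 0.1]
width: 0.047
```

Call:
move_arm --increments '[[[0.5,0.047,-0.966,-0.002,0,0,-0.025],[0.5,0.047,-0.966,-0.002,0,0,-0.025],[0.5,0.047,-0.966,-0.002,0,0,-0.025]]]'

```text
time: 24.22
tool_pos: [0.4322, -0.0704, 0.2984]
ee_rot: [-3.139, 0.002, 0.054]
wrist_force: [-0.1, -0.2, 0.2]
width: 0.0469
```

Call:
move_arm --increments '[[[0.5,0.085,-0.963,-0.002,0,0,-0.025],[0.5,0.085,-0.963,-0.002,0,0,-0.025],[0.5,0.085,-0.963,-0.002,0,0,-0.025]]]'

```text
time: 24.47
tool_pos: [0.4358, 0.0262, 0.2988]
ee_rot: [-3.139, 0.002, 0.094]
wrist_force: [-0.2, -0.6, -0.4]
width: 0.0469
```

Call:
move_arm --increments '[[[0.5,0.123,-0.959,-0.002,0,0,-0.025],[0.5,0.123,-0.959,-0.002,0,0,-0.025],[0.5,0.123,-0.959,-0.002,0,0,-0.025],[0.5,0.123,-0.959,-0.002,0,0,-0.025],[0.5,0.123,-0.959,-0.002,0,0,-0.025]]]'

```text
time: 24.88
tool_pos: [0.4398, 0.1194, 0.2991]
ee_rot: [3.14, 0.003, 0.132]
wrist_force: [-0.3, -1.5, -0.3]
width: 0.0472
```

```bash
python3 - <<'E'
from h import *
look('i')
g=(.446,.311)
plan([(*g,.29,.205),(*g,.2022,.205)])
E
```

```text
[ 579  200   61  103 4203] c [ 0.5761 -0.6071] L 0.2247 W 0.1359 yaw -0.045 z90 0.0131
[130 210 130  32 809] c [0.6166 0.2928] L 0.2792 W 0.0438 yaw 1.396 z90 0.0128
[ 289  224   57   39 1379] c [0.5896 0.0292] L 0.1201 W 0.0806 yaw 1.532 z90 0.0132
[435 224  39  45 793] c [ 0.5828 -0.2622] L 0.0877 W 0.0812 yaw -0.241 z90 0.0194
[424 231  29  43  83] c [ 0.5613 -0.2171] L 0.0990 W 0.0321 yaw 0.457 z90 0.0278
[449 279  75  73 930] c [ 0.437  -0.3244] L 0.1541 W 0.1409 yaw 1.504 z90 0.022
[348 289  93  68 832] c [ 0.4218 -0.1321] L 0.1892 W 0.1306 yaw 1.518 z90 0.0222
[461 289  12  50 331] c [ 0.4406 -0.2875] L 0.1022 W 0.0215 yaw -0.100 z90 0.0162
[480 289  13  52 317] c [ 0.4376 -0.3297] L 0.1071 W 0.0222 yaw -0.157 z90 0.0162
[499 293  12  49 310] c [ 0.4323 -0.3677] L 0.0998 W 0.0229 yaw -0.095 z90 0.0164
[176 297  15  28 296] c [0.4462 0.3118] L 0.0580 W 0.0278 yaw 0.162 z90 0.0144
[145 299  14  28 293] c [0.4425 0.3782] L 0.0564 W 0.0278 yaw 0.038 z90 0.0139
[364 307  15  31 317] c [ 0.4228 -0.0832] L 0.0629 W 0.0278 yaw -0.050 z90 0.0178
cur [0.4401 0.1183 0.2996] [3.1407e+00 1.7000e-03 1.2860e-01] w 0.0467 t 24.98 F [-0.2  0.3  0.3]
   [0.153, -0.952, 0.047] [0.0, 0.001, -0.024] rows 3
   [0.189, -0.946, 0.047] [0.001, 0.0, -0.025] rows 3
   ->  [0.446 0.311 0.29 ]
   [0.0, 0.001, 0.878] [-0.0, 0.0, 0.0] rows 3
   ->  [0.446  0.311  0.2022]
```

View pics/i_top.png

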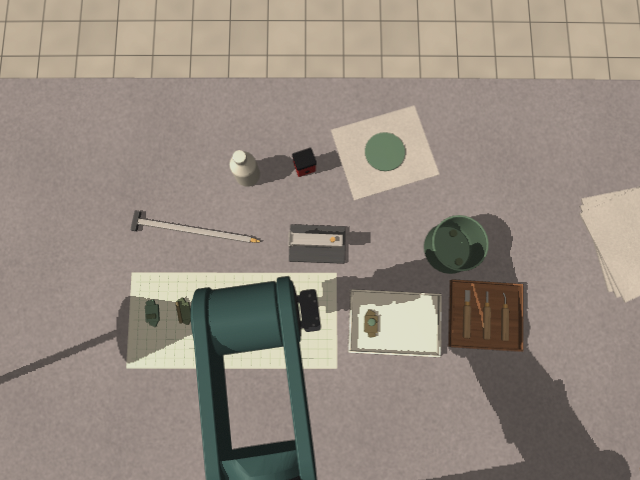

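Call:
move_arm --increments '[[[0.5,0.153,-0.952,0.047,0,0,-0.024],[0.5,0.153,-0.952,0.047,0,0,-0.024],[0.5,0.153,-0.952,0.047,0,0,-0.024]]]'

```text
time: 25.23
tool_pos: [0.4433, 0.217, 0.2954]
ee_rot: [-3.14, -0.0, 0.166]
wrist_force: [0.1, -0.9, 1.3]
width: 0.0468
```

Call:
move_arm --increments '[[[0.5,0.189,-0.946,0.047,0,0,-0.025],[0.5,0.189,-0.946,0.047,0,0,-0.025],[0.5,0.189,-0.946,0.047,0,0,-0.025],[0.5,0.189,-0.946,0.047,0,0,-0.025],[0.5,0.189,-0.946,0.047,0,0,-0.025],[0.5,0.189,-0.946,0.047,0,0,-0.025]]]'

```text
time: 25.73
tool_pos: [0.4463, 0.3102, 0.2909]
ee_rot: [3.14, 0.001, 0.204]
wrist_force: [0.4, -0.7, -0.7]
width: 0.0471
```

Call:
move_arm --increments '[[[0.5,0,0,0.4,0,0,0],[0.5,0,0,0.7,0,0,0],[0.5,0,0,0.87,0,0,0],[0.5,0,0,0.87,0,0,0],[0.5,0,0,0.87,0,0,0],[0.5,0,0,0.87,0,0,0]]]'

```text
time: 26.23
tool_pos: [0.4465, 0.3109, 0.2051]
ee_rot: [3.142, -0.001, 0.205]
wrist_force: [-0.2, -0.2, 1.1]
width: 0.0468
```

Call:
move_arm --increments '[[[0,0,0,0,0,0,0],[0,0,0,0,0,0,0],[0,0,0,0,0,0,0],[0,0,0,0,0,0,0],[0,0,0,0,0,0,0],[0,0,0,0,0,0,0],[0,0,0,0,0,0,0]]]'

```text
time: 26.82
tool_pos: [0.4461, 0.3121, 0.2049]
ee_rot: [3.141, -0.001, 0.207]
wrist_force: [-0.4, -0.7, 5.2]
width: 0.0272
```

Call:
move_arm --increments '[[[0,0,0,-0.3,0,0,0],[0,0,0,-0.6,0,0,0],[0,0,0,-0.9,0,0,0],[0,0,0,-0.9,0,0,0],[0,0,0,-0.9,0,0,0]]]'

```text
time: 27.23
tool_pos: [0.4463, 0.3123, 0.2959]
ee_rot: [-3.14, -0.004, 0.207]
wrist_force: [-0.0, 0.2, -1.4]
width: 0.0275
```

```bash
python3 - <<'E'
from h import *
plan([(.4218,-.131,.30,-.05),(.4218,-.131,.2085,-.05)])
E
```

```text
cur [0.4463 0.3123 0.2959] [-3.1403 -0.004   0.2068] w 0.0275 t 27.23 F [-0.   0.2 -1.4]
   [-0.23, 0.858, -0.01] [-0.0, -0.0, 0.033] rows 3
   [-0.185, 0.868, -0.01] [-0.0, -0.001, 0.033] rows 3
   [-0.14, 0.877, -0.01] [-0.0, -0.0, 0.032] rows 3
   [-0.096, 0.883, -0.011] [-0.001, -0.001, 0.033] rows 3
   [-0.049, 0.887, -0.009] [-0.0, -0.0, 0.032] rows 3
   ->  [ 0.4218 -0.131   0.3   ]
   [-0.001, -0.0, 0.915] [-0.0, -0.0, 0.0] rows 3
   ->  [ 0.4218 -0.131   0.2085]
```

Call:
move_arm --increments '[[[0,-0.23,0.858,-0.01,0,0,0.033],[0,-0.23,0.858,-0.01,0,0,0.033],[0,-0.23,0.858,-0.01,0,0,0.033]]]'

```text
time: 27.48
tool_pos: [0.4399, 0.2193, 0.2921]
ee_rot: [3.137, 0.006, 0.152]
wrist_force: [0.0, 1.4, -0.1]
width: 0.0274
```

Call:
move_arm --increments '[[[0,-0.185,0.868,-0.01,0,0,0.033],[0,-0.185,0.868,-0.01,0,0,0.033],[0,-0.185,0.868,-0.01,0,0,0.033]]]'

```text
time: 27.73
tool_pos: [0.4352, 0.1307, 0.2938]
ee_rot: [3.138, 0.005, 0.098]
wrist_force: [-0.0, 0.4, -0.5]
width: 0.0273
```

Call:
move_arm --increments '[[[0,-0.14,0.877,-0.01,0,0,0.032],[0,-0.14,0.877,-0.01,0,0,0.032],[0,-0.14,0.877,-0.01,0,0,0.032]]]'

```text
time: 27.98
tool_pos: [0.4306, 0.0422, 0.2954]
ee_rot: [3.139, 0.003, 0.047]
wrist_force: [0.2, 0.2, -1.5]
width: 0.0273
```

Call:
move_arm --increments '[[[0,-0.096,0.883,-0.011,0,0,0.033],[0,-0.096,0.883,-0.011,0,0,0.033],[0,-0.096,0.883,-0.011,0,0,0.033]]]'

```text
time: 28.23
tool_pos: [0.4259, -0.0464, 0.2969]
ee_rot: [3.139, 0.002, -0.005]
wrist_force: [0.1, -0.0, 0.0]
width: 0.0271
```

Call:
move_arm --increments '[[[0,-0.049,0.887,-0.009,0,0,0.032],[0,-0.049,0.887,-0.009,0,0,0.032],[0,-0.049,0.887,-0.009,0,0,0.032],[0,-0.049,0.887,-0.009,0,0,0.032],[0,-0.049,0.887,-0.009,0,0,0.032],[0,-0.049,0.887,-0.009,0,0,0.032]]]'

```text
time: 28.73
tool_pos: [0.4216, -0.1299, 0.2983]
ee_rot: [-3.14, 0.001, -0.048]
wrist_force: [-0.3, -0.7, -0.7]
width: 0.0273
```

```bash
python3 - <<'E'
from h import *
look('j')
g=(.4423,.378)
plan([(.4218,-.131,.2095,-.05),(.4218,-.131,.30,-.05),(*g,.30,.065),(*g,.2022,.065)])
E
```

```text
[ 579  200   61  103 4199] c [ 0.5753 -0.6088] L 0.2239 W 0.1353 yaw -0.030 z90 0.0131
[130 210 130  32 807] c [0.6267 0.2921] L 0.2804 W 0.0438 yaw 1.470 z90 0.0128
[ 289  224   57   40 1383] c [0.5895 0.0293] L 0.1201 W 0.0805 yaw 1.533 z90 0.0132
[435 224  39  45 785] c [ 0.5826 -0.2629] L 0.0898 W 0.0793 yaw -0.202 z90 0.0197
[424 231  21  42  78] c [ 0.566  -0.2114] L 0.0908 W 0.0244 yaw 0.295 z90 0.0293
[450 279  75  73 515] c [ 0.4371 -0.328 ] L 0.1609 W 0.1401 yaw 1.506 z90 0.022
[348 289  68  66 427] c [ 0.4233 -0.1054] L 0.1357 W 0.1301 yaw 1.519 z90 0.0224
[465 290   7  13  62] c [ 0.4766 -0.2902] L 0.0252 W 0.0142 yaw -0.103 z90 0.0123
[481 291  11  21  84] c [ 0.4661 -0.3293] L 0.0419 W 0.0213 yaw -0.071 z90 0.0147
[501 293   9  24 102] c [ 0.4583 -0.3691] L 0.0474 W 0.0185 yaw -0.103 z90 0.0162
[145 299  15  28 298] c [0.4425 0.3775] L 0.0565 W 0.0293 yaw 0.037 z90 0.0135
cur [ 0.4216 -0.1298  0.2988] [-3.1408e+00  6.0000e-04 -4.6900e-02] w 0.0273 t 28.83 F [-0.  -0.1 -1.3]
   [0.003, 0.013, 0.893] [-0.001, 0.0, 0.002] rows 3
   ->  [ 0.4218 -0.131   0.2095]
   [-0.001, 0.001, -0.905] [0.0, 0.0, -0.0] rows 3
   ->  [ 0.4218 -0.131   0.3   ]
   [-0.008, -0.849, -0.001] [0.0, 0.0, -0.012] rows 3
   [0.008, -0.849, -0.001] [0.0, 0.0, -0.012] rows 3
   [0.024, -0.849, -0.0] [0.0, 0.0, -0.012] rows 3
   [0.04, -0.848, -0.001] [0.0, 0.0, -0.012] rows 3
   [0.055, -0.847, -0.0] [0.0, 0.0, -0.013] rows 3
   [0.073, -0.846, -0.001] [0.0, 0.0, -0.012] rows 3
   ->  [0.4423 0.378  0.3   ]
   [0.001, -0.001, 0.978] [0.0, 0.0, -0.0] rows 3
   ->  [0.4423 0.378  0.2022]
```

View pics/j_scene.png

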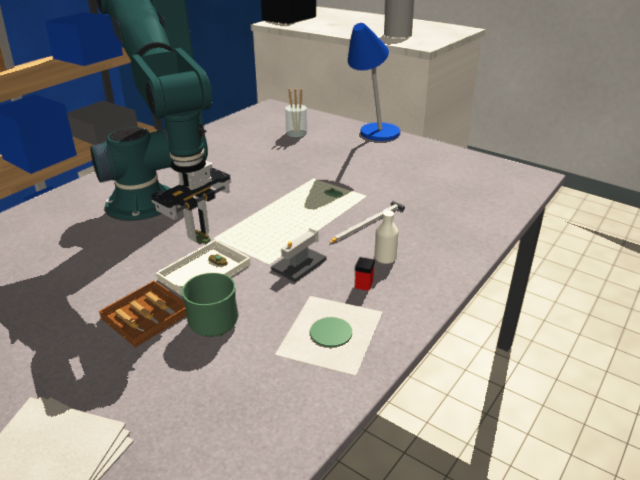

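Sherd held over the tray at (203,238); tools at (125-160,300-320) in their tray. Place, then go to the last sherd.

Call:
move_arm --increments '[[[0,0.003,0.013,0.3,0,0,0],[0,0.003,0.013,0.6,0,0,0],[0,0.003,0.013,0.8,0,0,0],[0,0.003,0.013,0.893,0,0,0],[0,0.003,0.013,0.893,0,0,0],[0,0.003,0.013,0.893,0,0,0]]]'

```text
time: 29.33
tool_pos: [0.422, -0.1319, 0.2101]
ee_rot: [-3.142, -0.0, -0.048]
wrist_force: [-1.4, 0.3, -1.0]
width: 0.0273
```

Call:
move_arm --increments '[[[0.38,0,0,0,0,0,0],[0.38,0,0,0,0,0,0],[0.38,0,0,0,0,0,0],[0.38,0,0,0,0,0,0]]]'

```text
time: 29.67
tool_pos: [0.4219, -0.1328, 0.2105]
ee_rot: [3.141, -0.001, -0.049]
wrist_force: [0.9, 0.4, -0.7]
width: 0.036
```

Call:
move_arm --increments '[[[0.38,0,0,-0.4,0,0,0],[0.38,0,0,-0.9,0,0,0],[0.38,0,0,-0.9,0,0,0],[0.38,0,0,-0.9,0,0,0]]]'

```text
time: 30.0
tool_pos: [0.4228, -0.1333, 0.3044]
ee_rot: [3.138, -0.009, -0.05]
wrist_force: [0.7, -0.1, 0.3]
width: 0.0358
```

Call:
move_arm --increments '[[[0.5,-0.008,-0.849,0,0,0,-0.012],[0.5,-0.008,-0.849,0,0,0,-0.012],[0.5,-0.008,-0.849,0,0,0,-0.012]]]'

```text
time: 30.25
tool_pos: [0.4243, -0.0432, 0.2981]
ee_rot: [-3.137, 0.003, -0.025]
wrist_force: [-0.4, 0.2, -0.6]
width: 0.0471
```

Call:
move_arm --increments '[[[0.5,0.008,-0.849,0,0,0,-0.012],[0.5,0.008,-0.849,0,0,0,-0.012],[0.5,0.008,-0.849,0,0,0,-0.012]]]'

```text
time: 30.5
tool_pos: [0.4276, 0.0418, 0.2981]
ee_rot: [-3.138, 0.003, -0.004]
wrist_force: [0.6, -0.9, 0.1]
width: 0.047
```

Call:
move_arm --increments '[[[0.5,0.024,-0.849,0,0,0,-0.012],[0.5,0.024,-0.849,0,0,0,-0.012],[0.5,0.024,-0.849,0,0,0,-0.012]]]'

```text
time: 30.75
tool_pos: [0.4311, 0.1263, 0.2983]
ee_rot: [-3.139, 0.003, 0.014]
wrist_force: [0.8, -1.0, -0.2]
width: 0.0466
```

Call:
move_arm --increments '[[[0.5,0.04,-0.848,0,0,0,-0.012],[0.5,0.04,-0.848,0,0,0,-0.012],[0.5,0.04,-0.848,0,0,0,-0.012],[0.5,0.04,-0.848,0,0,0,-0.012],[0.5,0.04,-0.848,0,0,0,-0.012]]]'

```text
time: 31.17
tool_pos: [0.4351, 0.2058, 0.2985]
ee_rot: [3.14, 0.002, 0.026]
wrist_force: [-0.2, -1.0, 0.7]
width: 0.0474
```

```bash
python3 - <<'E'
from h import *
look('k')
g=(.4423,.378)
plan([(*g,.29,.065),(*g,.2010,.065)])
E
```

```text
[ 579  200   61  103 4193] c [ 0.5746 -0.6117] L 0.2234 W 0.1357 yaw -0.008 z90 0.013
[130 210 130  33 815] c [0.623  0.2913] L 0.2792 W 0.0440 yaw 1.445 z90 0.0127
[ 289  224   57   39 1378] c [0.5895 0.0294] L 0.1200 W 0.0804 yaw 1.532 z90 0.0131
[436 224  39  45 755] c [ 0.5825 -0.2646] L 0.0943 W 0.0752 yaw -0.039 z90 0.0196
[424 230  29  44  83] c [ 0.5624 -0.2182] L 0.1002 W 0.0335 yaw 0.448 z90 0.029
[448 279  76  73 935] c [ 0.437  -0.3243] L 0.1534 W 0.1407 yaw 1.503 z90 0.0222
[348 289  93  68 831] c [ 0.4218 -0.1319] L 0.1892 W 0.1303 yaw 1.520 z90 0.0224
[461 289  13  50 332] c [ 0.4405 -0.2872] L 0.1020 W 0.0255 yaw -0.047 z90 0.0162
[481 291  13  50 325] c [ 0.4356 -0.3293] L 0.1024 W 0.0256 yaw -0.048 z90 0.0167
[498 293  12  48 302] c [ 0.4338 -0.3635] L 0.0977 W 0.0213 yaw 0.023 z90 0.0165
[364 307  16  30 314] c [ 0.4232 -0.0834] L 0.0601 W 0.0301 yaw -0.176 z90 0.0176
[387 309  18  31 339] c [ 0.4188 -0.1356] L 0.0618 W 0.0347 yaw -0.082 z90 0.0183
cur [0.4353 0.2051 0.2991] [3.1403e+00 1.2000e-03 2.4000e-02] w 0.0469 t 31.27 F [-0.   0.2  1.1]
   [0.056, -0.864, 0.044] [0.0, 0.0, -0.013] rows 3
   [0.073, -0.862, 0.045] [0.001, 0.001, -0.013] rows 3
   ->  [0.4423 0.378  0.29  ]
   [-0.0, 0.001, 0.89] [-0.0, -0.0, -0.0] rows 3
   ->  [0.4423 0.378  0.201 ]
```

View pics/k_top.png

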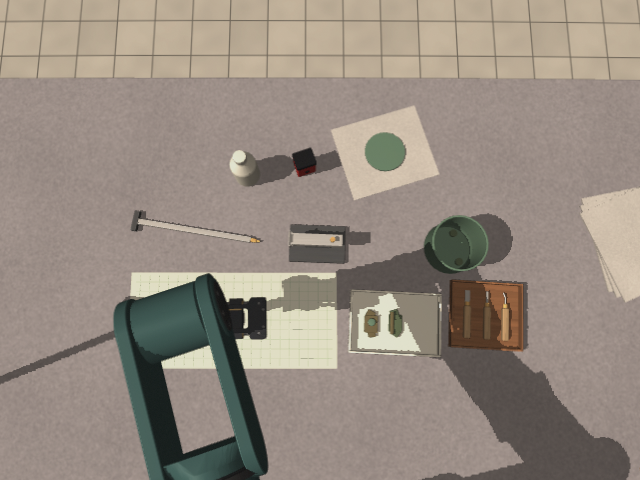

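```bash
python3 - <<'E'
import cv2
a=cv2.imread('pics/j_scene.png')[160:260,200:420];b=cv2.imread('pics/k_scene.png')[160:260,200:420]
cv2.imwrite('pics/k2.png',cv2.resize(cv2.vconcat([a,b]),None,fx=3,fy=3))
E
```

```text
(no output)
```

View pics/k2.png

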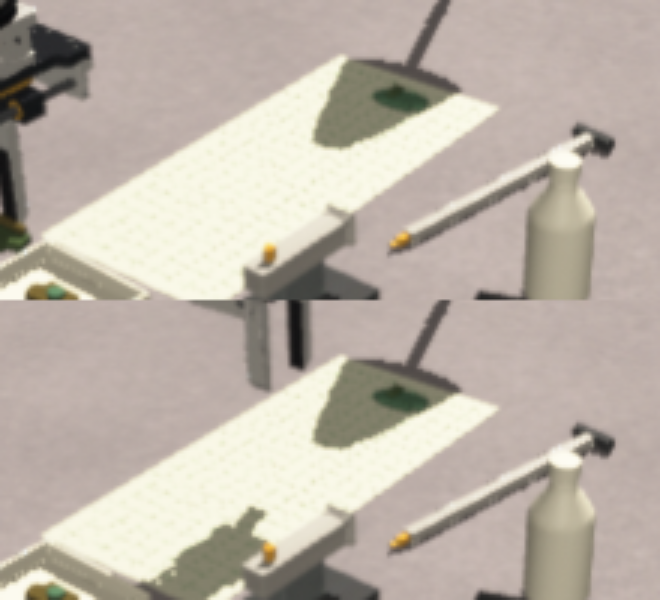

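Last sherd unmoved (about (334,193) in both scene pictures). Grasp it.

Call:
move_arm --increments '[[[0.5,0.056,-0.864,0.044,0,0,-0.013],[0.5,0.056,-0.864,0.044,0,0,-0.013],[0.5,0.056,-0.864,0.044,0,0,-0.013]]]'

```text
time: 31.52
tool_pos: [0.4389, 0.2956, 0.295]
ee_rot: [-3.139, 0.0, 0.048]
wrist_force: [-0.7, -0.2, -1.2]
width: 0.0469
```

Call:
move_arm --increments '[[[0.5,0.073,-0.862,0.045,0,0,-0.013],[0.5,0.073,-0.862,0.045,0,0,-0.013],[0.5,0.073,-0.862,0.045,0,0,-0.013],[0.5,0.073,-0.862,0.045,0,0,-0.013],[0.5,0.073,-0.862,0.045,0,0,-0.013],[0.5,0.073,-0.862,0.045,0,0,-0.013]]]'

```text
time: 32.02
tool_pos: [0.4424, 0.3777, 0.291]
ee_rot: [3.141, 0.0, 0.065]
wrist_force: [0.4, -0.4, 0.1]
width: 0.047
```

Call:
move_arm --increments '[[[0.5,0,0,0.4,0,0,0],[0.5,0,0,0.7,0,0,0],[0.5,0,0,0.89,0,0,0],[0.5,0,0,0.89,0,0,0],[0.5,0,0,0.89,0,0,0],[0.5,0,0,0.89,0,0,0]]]'

```text
time: 32.52
tool_pos: [0.4423, 0.3784, 0.2026]
ee_rot: [-3.142, -0.001, 0.065]
wrist_force: [0.5, 0.2, 0.9]
width: 0.0468
```

Call:
move_arm --increments '[[[0,0,0,0,0,0,0],[0,0,0,0,0,0,0],[0,0,0,0,0,0,0],[0,0,0,0,0,0,0],[0,0,0,0,0,0,0],[0,0,0,0,0,0,0],[0,0,0,0,0,0,0]]]'

```text
time: 33.1
tool_pos: [0.442, 0.3796, 0.2024]
ee_rot: [3.141, -0.001, 0.067]
wrist_force: [-0.0, -0.8, 3.3]
width: 0.0276
```

Call:
move_arm --increments '[[[0,0,0,-0.3,0,0,0],[0,0,0,-0.6,0,0,0],[0,0,0,-0.9,0,0,0],[0,0,0,-0.9,0,0,0],[0,0,0,-0.9,0,0,0]]]'

```text
time: 33.52
tool_pos: [0.4423, 0.3801, 0.2941]
ee_rot: [-3.139, -0.004, 0.067]
wrist_force: [-0.4, 0.5, -1.4]
width: 0.0279
```

```bash
python3 - <<'E'
from h import *
plan([(.4218,-.179,.30,-.05),(.4218,-.179,.2085,-.05)])
E
```

```text
cur [0.4423 0.3801 0.2941] [-3.1389 -0.0041  0.067 ] w 0.0279 t 33.52 F [-0.4  0.5 -1.4]
   [-0.096, 0.927, -0.013] [-0.0, -0.0, 0.012] rows 3
   [-0.079, 0.929, -0.013] [-0.0, -0.001, 0.012] rows 3
   [-0.061, 0.93, -0.013] [-0.0, -0.0, 0.013] rows 3
   [-0.043, 0.932, -0.012] [-0.001, -0.0, 0.012] rows 3
   [-0.025, 0.932, -0.011] [-0.0, -0.001, 0.013] rows 3
   [-0.006, 0.933, -0.011] [-0.001, -0.0, 0.012] rows 3
   ->  [ 0.4218 -0.179   0.3   ]
   [-0.0, -0.0, 0.915] [0.0, -0.0, 0.0] rows 3
   ->  [ 0.4218 -0.179   0.2085]
```

Call:
move_arm --increments '[[[0,-0.096,0.927,-0.013,0,0,0.012],[0,-0.096,0.927,-0.013,0,0,0.012],[0,-0.096,0.927,-0.013,0,0,0.012]]]'

```text
time: 33.77
tool_pos: [0.4374, 0.2827, 0.2901]
ee_rot: [3.136, 0.006, 0.046]
wrist_force: [0.0, 0.5, -0.7]
width: 0.0271
```

Call:
move_arm --increments '[[[0,-0.079,0.929,-0.013,0,0,0.012],[0,-0.079,0.929,-0.013,0,0,0.012],[0,-0.079,0.929,-0.013,0,0,0.012]]]'

```text
time: 34.02
tool_pos: [0.4341, 0.1896, 0.2922]
ee_rot: [3.138, 0.004, 0.026]
wrist_force: [-0.7, 0.3, -1.7]
width: 0.0276
```

Call:
move_arm --increments '[[[0,-0.061,0.93,-0.013,0,0,0.013],[0,-0.061,0.93,-0.013,0,0,0.013],[0,-0.061,0.93,-0.013,0,0,0.013]]]'

```text
time: 34.27
tool_pos: [0.431, 0.0968, 0.2942]
ee_rot: [3.139, 0.003, 0.005]
wrist_force: [0.8, 0.4, -0.7]
width: 0.0279
```

Call:
move_arm --increments '[[[0,-0.043,0.932,-0.012,0,0,0.012],[0,-0.043,0.932,-0.012,0,0,0.012],[0,-0.043,0.932,-0.012,0,0,0.012]]]'

```text
time: 34.52
tool_pos: [0.4279, 0.0037, 0.2958]
ee_rot: [3.14, 0.002, -0.015]
wrist_force: [0.3, 0.7, -0.4]
width: 0.0277
```

Call:
move_arm --increments '[[[0,-0.025,0.932,-0.011,0,0,0.013],[0,-0.025,0.932,-0.011,0,0,0.013],[0,-0.025,0.932,-0.011,0,0,0.013]]]'

```text
time: 34.77
tool_pos: [0.4247, -0.0895, 0.2972]
ee_rot: [3.14, 0.001, -0.035]
wrist_force: [-0.7, 0.2, -0.9]
width: 0.0275
```

Call:
move_arm --increments '[[[0,-0.006,0.983,-0.011,0,0,0.012],[0,-0.006,0.983,-0.011,0,0,0.012],[0,-0.006,0.983,-0.011,0,0,0.012],[0,-0.006,0.983,-0.011,0,0,0.012],[0,-0.006,0.983,-0.011,0,0,0.012],[0,-0.006,0.983,-0.011,0,0,0.012]]]'

```text
time: 35.27
tool_pos: [0.4214, -0.1832, 0.2984]
ee_rot: [-3.14, 0.001, -0.048]
wrist_force: [-0.2, -0.6, -0.7]
width: 0.0274
```

```bash
python3 - <<'E'
from h import *
look('l')
plan([(.4218,-.183,.208,-.05),(.4218,-.183,.33,-.05)])
# guide/bar geometry
d=np.mean([robot.snapshot('top')[1] for _ in range(3)],0)
C=cloud('top',d);z=C[:,:,2]
q=(z>0.062)&(z<0.074);q[:215]=0;q[260:]=0;q[:,:280]=0;q[:,360:]=0
P=C[q];print('tube',len(P),obb(P[:,:2]),np.median(P[:,2]))
q=(z>0.007)&(z<0.02);q[:205]=0;q[250:]=0;q[:,:148]=0;q[:,256:]=0
P=C[q][:,:2];v=cv2.fitLine(P.astype(np.float32),cv2.DIST_HUBER,0,.01,.01).ravel();print('bar shaft',v,np.median(C[q][:,2]), 'yaw',np.arctan2(v[1],v[0]))
E
```

```text
[ 579  200   61  103 4182] c [ 0.5766 -0.6063] L 0.2253 W 0.1367 yaw -0.055 z90 0.0131
[130 210 130  33 809] c [0.6096 0.2941] L 0.2805 W 0.0435 yaw 1.344 z90 0.0127
[ 289  224   57   40 1375] c [0.5893 0.0293] L 0.1201 W 0.0806 yaw 1.535 z90 0.0131
[438 224  37  45 640] c [ 0.5841 -0.2697] L 0.0983 W 0.0634 yaw 0.176 z90 0.0207
[424 231  21  42  73] c [ 0.5657 -0.2113] L 0.0907 W 0.0247 yaw 0.306 z90 0.0281
[435 232  15  21  93] c [ 0.5918 -0.2396] L 0.0404 W 0.0317 yaw 0.218 z90 0.0078
[450 279  22  27 144] c [ 0.4933 -0.2602] L 0.0663 W 0.0323 yaw -0.721 z90 0.022
[484 281  39  26 178] c [ 0.4964 -0.3716] L 0.0919 W 0.0397 yaw 0.976 z90 0.022
[348 289  93  68 625] c [ 0.4218 -0.1315] L 0.1880 W 0.1305 yaw 1.519 z90 0.0224
[362 307  19  31 320] c [ 0.4232 -0.0846] L 0.0594 W 0.0336 yaw -0.246 z90 0.0173
[383 308  13  29 182] c [ 0.423  -0.1213] L 0.0577 W 0.0251 yaw -0.024 z90 0.0193
cur [ 0.4214 -0.1829  0.2988] [-3.1406e+00  5.0000e-04 -4.7300e-02] w 0.0272 t 35.37 F [-0.5 -0.8 -0.9]
   [0.005, 0.001, 0.908] [-0.001, 0.0, 0.002] rows 3
   ->  [ 0.4218 -0.183   0.208 ]
   [-0.0, 0.0, -0.61] [0.0, 0.0, -0.0] rows 2
   [-0.001, 0.001, -0.61] [0.0, 0.0, -0.0] rows 2
   ->  [ 0.4218 -0.183   0.33  ]
tube 605 (array([0.59058173, 0.03429238]), np.float32(0.10897351), np.float32(0.029842805), np.float32(1.5699667)) 0.070159183411834
bar shaft [0.16304283 0.986619   0.61608887 0.28100845] 0.010489137729018164 yaw 1.4070224
```

View pics/l_top.png

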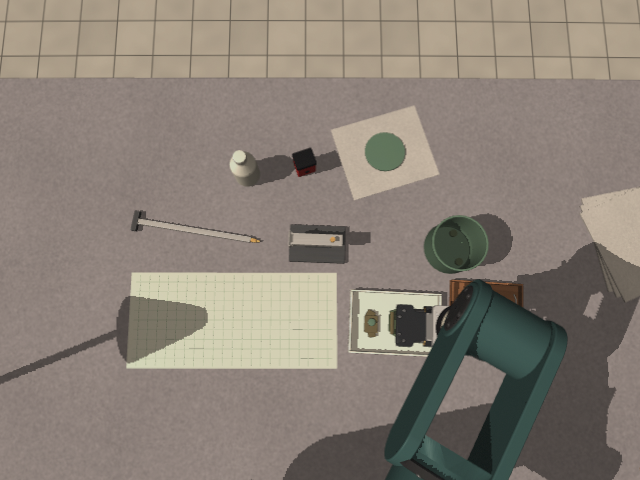

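Call:
move_arm --increments '[[[0,0.005,0.001,0.3,0,0,0],[0,0.005,0.001,0.6,0,0,0],[0,0.005,0.001,0.8,0,0,0],[0,0.005,0.001,0.908,0,0,0],[0,0.005,0.001,0.908,0,0,0],[0,0.005,0.001,0.908,0,0,0]]]'

```text
time: 36.02
tool_pos: [0.4219, -0.1844, 0.2088]
ee_rot: [3.141, -0.0, -0.049]
wrist_force: [0.0, 0.1, -0.9]
width: 0.0275
```

Call:
move_arm --increments '[[[0.36,0,0,0,0,0,0],[0.36,0,0,0,0,0,0],[0.36,0,0,0,0,0,0],[0.36,0,0,0,0,0,0]]]'

```text
time: 36.35
tool_pos: [0.4219, -0.1848, 0.2094]
ee_rot: [3.141, -0.002, -0.05]
wrist_force: [0.4, 0.7, -0.6]
width: 0.0336
```

Call:
move_arm --increments '[[[0.36,0,0,-0.4,0,0,0],[0.36,0,0,-0.8,0,0,0],[0.36,0,0,-1,0,0,0],[0.36,0,0,-1,0,0,0],[0.36,0,0,-1,0,0,0]]]'

```text
time: 36.77
tool_pos: [0.4219, -0.1848, 0.3103]
ee_rot: [3.14, -0.004, -0.05]
wrist_force: [-0.0, 0.3, 0.0]
width: 0.0339
```

Call:
move_arm --increments '[[[0.36,-0.2,-0.9,-0.2,0,0,0],[0.36,-0.2,-0.9,-0.2,0,0,0],[0.36,-0.2,-0.9,-0.2,0,0,0]]]'

```text
time: 37.02
tool_pos: [0.4049, -0.0906, 0.3274]
ee_rot: [-3.138, 0.003, -0.047]
wrist_force: [-0.7, 0.3, -0.2]
width: 0.0338
```

Call:
move_arm --increments '[[[0.36,-0.2,-0.9,0,0,0,0],[0.36,-0.2,-0.9,0,0,0,0],[0.36,-0.2,-0.9,0,0,0,0],[0.36,-0.2,-0.9,0,0,0,0],[0.36,-0.2,-0.9,0,0,0,0]]]'

```text
time: 37.43
tool_pos: [0.3905, -0.003, 0.3273]
ee_rot: [3.14, 0.002, -0.048]
wrist_force: [-0.4, -0.7, 0.0]
width: 0.0339
```

```bash
python3 - <<'E'
from h import *
(p,d),_=look('m')
im=p[:,:,::-1]
cv2.imwrite('pics/m_bar.png',cv2.resize(im[200:275,125:275],None,fx=5,fy=5,interpolation=cv2.INTER_CUBIC))
cv2.imwrite('pics/m_gd.png',cv2.resize(im[215:270,280:360],None,fx=9,fy=9,interpolation=cv2.INTER_CUBIC))
print(robot.get_obs()['tool_pos'])
E
```

```text
[ 579  200   61  103 4182] c [ 0.5754 -0.6086] L 0.2240 W 0.1347 yaw -0.032 z90 0.0129
[130 210 130  32 804] c [0.6095 0.2945] L 0.2794 W 0.0435 yaw 1.343 z90 0.0129
[435 223  40  46 744] c [ 0.5832 -0.2623] L 0.0878 W 0.0822 yaw -0.263 z90 0.0202
[ 289  224   57   39 1377] c [0.5897 0.0293] L 0.1198 W 0.0810 yaw 1.536 z90 0.0131
[424 232  21  41  72] c [ 0.565  -0.2112] L 0.0897 W 0.0239 yaw 0.319 z90 0.0284
[ 448  279   76   73 1203] c [ 0.4375 -0.3244] L 0.1543 W 0.1425 yaw 1.514 z90 0.0218
[349 289  92  68 611] c [ 0.4218 -0.132 ] L 0.1893 W 0.1306 yaw 1.520 z90 0.0222
[461 288  13  53 346] c [ 0.44   -0.2868] L 0.1088 W 0.0245 yaw -0.071 z90 0.0161
[481 291  11  51 308] c [ 0.4349 -0.3269] L 0.1043 W 0.0211 yaw -0.010 z90 0.0164
[364 309  16  22 234] c [ 0.428  -0.0844] L 0.0406 W 0.0300 yaw -0.200 z90 0.0182
[387 309  16  22 256] c [ 0.4282 -0.1332] L 0.0433 W 0.0315 yaw -0.049 z90 0.0183
[412 309  16  30 317] c [ 0.4196 -0.1859] L 0.0605 W 0.0318 yaw -0.049 z90 0.0177
[ 0.3908041  -0.00392841  0.32775384]
```

View pics/m_top.png

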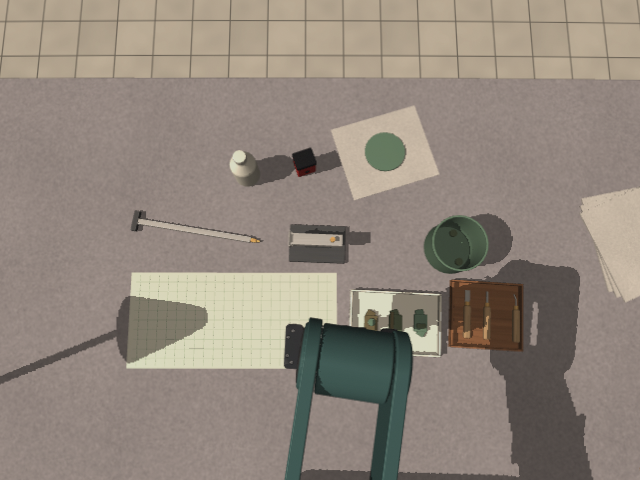

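View pics/m_bar.png

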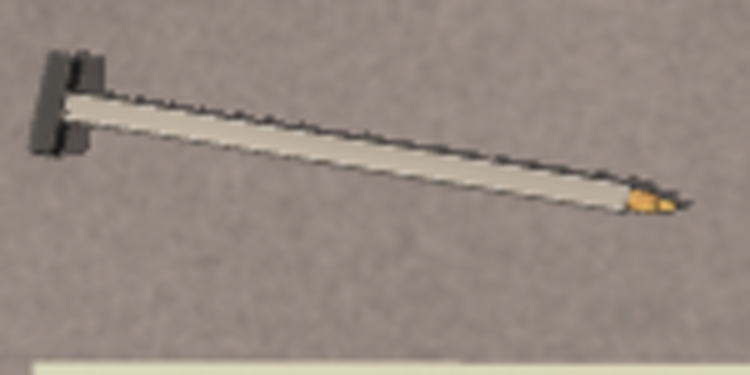

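View pics/m_gd.png

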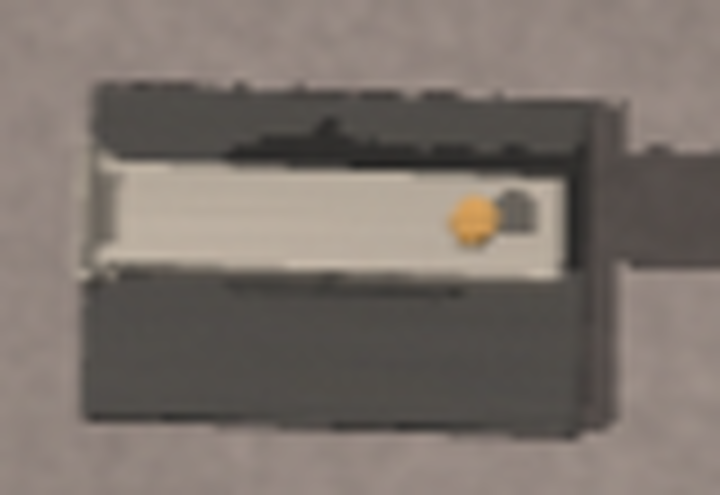

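```bash
python3 - <<'E'
from h import *
print('cam',-robot.camera_params('top')['R'].T@robot.camera_params('top')['t'])
P,_=0,0
D=[];
for _ in range(4):
    p,d=robot.snapshot('top');D.append(d)
d=np.mean(D,0);C=cloud('top',d);z=C[:,:,2]
q=(z>0.007)&(z<0.02);q[:205]=0;q[250:]=0;q[:,:148]=0;q[:,250:]=0
P=C[q][:,:2];v=cv2.fitLine(P.astype(np.float32),cv2.DIST_L2,0,.001,.001).ravel();print('shaft',v,'yaw',np.arctan2(v[1],v[0]))
u=-v[:2]/np.linalg.norm(v[:2]);p0=v[2:]
tip=at_z('top',[(260.4,241.6)],.006)[0,:2];hd=at_z('top',[(133.0,220.4)],.012)[0,:2]
print('tip',tip,'along',(tip-p0)@u,'perp',np.cross(u,tip-p0),'head back',hd,(hd-p0)@u,np.cross(u,hd-p0))
a=(tip-p0)@u;b=(hd-p0)@u;print('L',a-b)
org=p0+u*(a+b)/2;g=org-.060*u;yaw=np.arctan2(-u[1],-u[0]);print('org',org,'g',g,'psi',yaw)
# tube edges
g2=cv2.cvtColor(p,cv2.COLOR_RGB2GRAY).astype(float)
up=[];lo=[]
for c in range(296,326):
    col=g2[225:256,c];gr=np.diff(col)
    def sub(i):
        a,b,cc=gr[i-1],gr[i],gr[i+1];den=a-2*b+cc
        return i+.5+ (0.5*(a-cc)/den if den else 0)
    i=np.argmax(gr[1:-1])+1;j=np.argmin(gr[1:-1])+1
    up.append((c,225+sub(i)));lo.append((c,225+sub(j)))
for nm,e in(('up',up),('lo',lo)):
    W=at_z('top',e,.0715)[:,:2];f=cv2.fitLine(W.astype(np.float32),cv2.DIST_HUBER,0,.001,.001).ravel()
    print(nm,'yaw',np.arctan2(f[1],f[0]),'x at y=.03',f[2]+(0.03-f[3])*f[0]/f[1])
plan([(g[0],g[1],.30,yaw),(g[0],g[1],.201,yaw)])
E
```

```text
cam [0.44606072 0.04308507 1.02904434]
shaft [0.16322242 0.9865893  0.6167713  0.28499985] yaw 1.4068403
tip [0.59341841 0.15138225] along 0.13563740329348783 perp -0.0012303039633077828 head back [0.63874795 0.42650492] -0.14319447445042785 -0.0014148518886333283
L 0.2788318777439157
org [0.61738802 0.28872771] g [0.62718137 0.34792307] psi 1.4068403
up yaw 1.5246689 x at y=.03 0.6006945
lo yaw 1.5443022 x at y=.03 0.57786244
cur [ 0.3908 -0.0039  0.3282] [ 3.1413e+00  5.0000e-04 -5.1700e-02] w 0.0338 t 37.73 F [ 0.   0.4 -0.5]
   [0.545, -0.909, 0.07] [-0.0, 0.0, -0.232] rows 3
   [0.833, -0.655, 0.07] [-0.0, 0.0, -0.232] rows 3
   [0.674, -0.21, 0.047] [-0.0, 0.0, -0.155] rows 2
   [0.705, -0.042, 0.046] [-0.0, 0.0, -0.155] rows 2
   [0.695, 0.13, 0.047] [-0.0, 0.0, -0.155] rows 2
   ->  [0.6272 0.3479 0.3   ]
   [0.0, 0.0, 0.99] [-0.0, 0.0, 0.0] rows 3
   ->  [0.6271 0.3479 0.201 ]<stdin>:12: DeprecationWarning: Arrays of 2-dimensional vectors are deprecated. Use arrays of 3-dimensional vectors instead. (deprecated in NumPy 2.0)
```

Call:
move_arm --increments '[[[0.36,0.545,-0.909,0.07,0,0,-0.232],[0.36,0.545,-0.909,0.07,0,0,-0.232],[0.36,0.545,-0.909,0.07,0,0,-0.232],[0.36,0.545,-0.909,0.07,0,0,-0.232]]]'

```text
time: 38.07
tool_pos: [0.4513, 0.0871, 0.3208]
ee_rot: [-3.14, -0.0, 0.32]
wrist_force: [-0.2, -0.8, 0.4]
width: 0.0336
```

Call:
move_arm --increments '[[[0.36,0.833,-0.655,0.07,0,0,-0.232],[0.36,0.833,-0.655,0.07,0,0,-0.232],[0.36,0.833,-0.655,0.07,0,0,-0.232],[0.36,0.833,-0.655,0.07,0,0,-0.232]]]'

```text
time: 38.4
tool_pos: [0.51, 0.175, 0.3135]
ee_rot: [-3.141, 0.0, 0.683]
wrist_force: [-1.2, 0.3, -0.3]
width: 0.0338
```

Call:
move_arm --increments '[[[0.36,0.674,-0.21,0.047,0,0,-0.155],[0.36,0.674,-0.21,0.047,0,0,-0.155],[0.36,0.674,-0.21,0.047,0,0,-0.155]]]'

```text
time: 38.65
tool_pos: [0.5491, 0.2334, 0.3083]
ee_rot: [-3.141, 0.0, 0.925]
wrist_force: [-0.4, -0.8, -0.6]
width: 0.0338
```

Call:
move_arm --increments '[[[0.36,0.705,-0.042,0.046,0,0,-0.155],[0.36,0.705,-0.042,0.046,0,0,-0.155],[0.36,0.705,-0.042,0.046,0,0,-0.155]]]'

```text
time: 38.9
tool_pos: [0.5881, 0.2918, 0.3032]
ee_rot: [-3.14, 0.001, 1.167]
wrist_force: [-0.7, -0.9, -0.1]
width: 0.0338
```

Call:
move_arm --increments '[[[0.36,0.695,0.13,0.047,0,0,-0.155],[0.36,0.695,0.13,0.047,0,0,-0.155],[0.36,0.695,0.13,0.047,0,0,-0.155],[0.36,0.695,0.13,0.047,0,0,-0.155],[0.36,0.695,0.13,0.047,0,0,-0.155],[0.36,0.695,0.13,0.047,0,0,-0.155]]]'

```text
time: 39.4
tool_pos: [0.626, 0.3476, 0.3017]
ee_rot: [3.141, 0.0, 1.406]
wrist_force: [0.4, 0.3, 0.3]
width: 0.0339
```

```bash
python3 - <<'E'
from h import *
look('n')
plan([(.6272,.3479,.201,1.4068)])
E
```

```text
[ 579  200   61  103 4185] c [ 0.5796 -0.6029] L 0.2274 W 0.1347 yaw -0.103 z90 0.0131
[154 221 106  22 587] c [0.6142 0.2674] L 0.2296 W 0.0128 yaw 1.409 z90 0.0129
[ 289  224   57   40 1379] c [0.5894 0.0292] L 0.1200 W 0.0803 yaw 1.532 z90 0.013
[435 224  40  45 782] c [ 0.5879 -0.2622] L 0.0932 W 0.0736 yaw 0.960 z90 0.0195
[424 232  21  41  71] c [ 0.565  -0.2108] L 0.0897 W 0.0238 yaw 0.310 z90 0.0287
[ 448  279   76   73 1192] c [ 0.437  -0.3248] L 0.1551 W 0.1410 yaw 1.506 z90 0.0219
[349 289  92  68 842] c [ 0.4219 -0.1316] L 0.1890 W 0.1328 yaw 1.534 z90 0.0225
[462 289   9  51 329] c [ 0.4395 -0.2848] L 0.1047 W 0.0177 yaw -0.046 z90 0.0163
[480 291  14  50 320] c [ 0.4359 -0.3293] L 0.1021 W 0.0261 yaw 0.011 z90 0.0161
[364 309  15  29 315] c [ 0.4203 -0.0833] L 0.0580 W 0.0283 yaw -0.080 z90 0.0172
[388 309  17  30 337] c [ 0.4196 -0.1364] L 0.0601 W 0.0335 yaw -0.080 z90 0.0185
[412 308  17  29 312] c [ 0.4223 -0.186 ] L 0.0580 W 0.0330 yaw 0.044 z90 0.0172
cur [0.6259 0.348  0.3019] [ 3.1403e+00 -3.0000e-04  1.4071e+00] w 0.0341 t 39.50 F [ 0.3 -0.5  0.1]
   [0.0, 0.006, 0.504] [0.0, -0.0, 0.0] rows 2
   [0.0, 0.005, 0.505] [0.001, -0.0, 0.0] rows 2
   ->  [0.6271 0.3479 0.201 ]
```

View pics/n_scene.png

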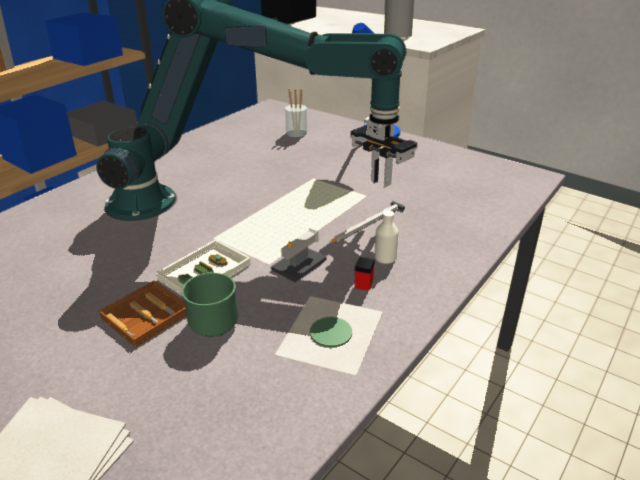

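```bash
python3 - <<'E'
import cv2
a=cv2.imread('pics/n_top.png')[270:360,340:535];b=cv2.imread('pics/n_scene.png')[230:350,90:270]
cv2.imwrite('pics/n2.png',cv2.resize(a,None,fx=4,fy=4,interpolation=cv2.INTER_CUBIC))
cv2.imwrite('pics/n3.png',cv2.resize(b,None,fx=4,fy=4,interpolation=cv2.INTER_CUBIC))
E
```

```text
(no output)
```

View pics/n2.png

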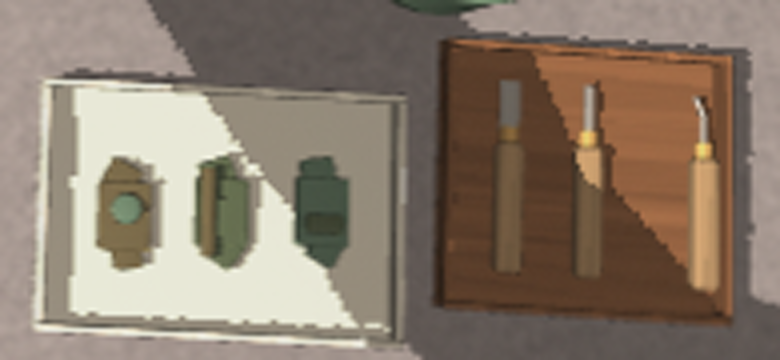

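View pics/n3.png

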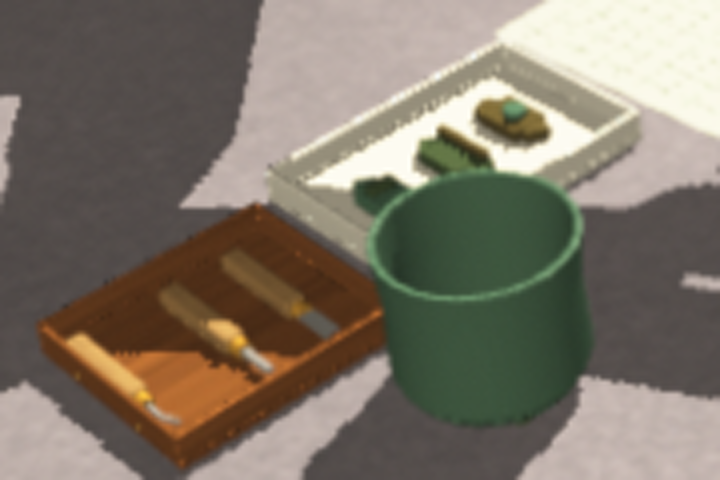

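Call:
move_arm --increments '[[[0.36,0,0.011,0.3,0,0,0],[0.36,0,0.011,0.6,0,0,0],[0.36,0,0.011,0.8,0,0,0],[0.36,0,0.011,0.9,0,0,0],[0.36,0,0.011,1,0,0,0],[0.36,0,0.011,1,0,0,0],[0.36,0,0.011,1,0,0,0]]]'

```text
time: 40.08
tool_pos: [0.6276, 0.3493, 0.202]
ee_rot: [3.139, -0.001, 1.409]
wrist_force: [-1.2, -1.1, -0.2]
width: 0.0339
```

```bash
python3 - <<'E'
from h import *
plan([(.6272,.3479,.201,1.4068)])
(p,d),_=look('o')
C=cloud('top',d);z=C[:,:,2]
for r in range(305,345,6): print(r,[round(float(v)*1000,1) for v in z[r,508:526]])
E
```

```text
cur [0.6276 0.3493 0.202 ] [ 3.1394e+00 -1.3000e-03  1.4092e+00] w 0.0339 t 40.08 F [-1.2 -1.1 -0.2]
   [-0.014, -0.002, 0.01] [0.001, -0.001, 0.002] rows 1
   ->  [0.6272 0.3479 0.201 ]
[ 579  200   61  103 4201] c [ 0.5792 -0.6027] L 0.2268 W 0.1351 yaw -0.104 z90 0.0131
[167 223  92  19 510] c [0.6118 0.255 ] L 0.1996 W 0.0126 yaw 1.410 z90 0.0125
[ 289  224   57   39 1378] c [0.5896 0.0293] L 0.1201 W 0.0805 yaw 1.533 z90 0.0131
[435 224  40  45 795] c [ 0.5828 -0.2618] L 0.0879 W 0.0822 yaw -0.261 z90 0.0201
[424 232  14  39  62] c [ 0.5696 -0.2069] L 0.0821 W 0.0186 yaw 0.175 z90 0.0291
[ 448  279   76   73 1188] c [ 0.437  -0.3243] L 0.1532 W 0.1408 yaw 1.506 z90 0.0217
[348 289  93  68 829] c [ 0.4219 -0.132 ] L 0.1889 W 0.1308 yaw 1.520 z90 0.0223
[461 290  12  51 333] c [ 0.4372 -0.2854] L 0.1041 W 0.0221 yaw -0.009 z90 0.0161
[482 291  11  49 314] c [ 0.4368 -0.3293] L 0.1001 W 0.0219 yaw -0.070 z90 0.0162
[362 309  17  29 321] c [ 0.4198 -0.0842] L 0.0570 W 0.0341 yaw -0.207 z90 0.0176
[388 308  17  30 339] c [ 0.4218 -0.1368] L 0.0600 W 0.0332 yaw -0.055 z90 0.0186
[412 308  16  29 314] c [ 0.422  -0.1866] L 0.0584 W 0.0312 yaw -0.096 z90 0.0178
305 [2.2, 2.6, 4.0, 4.8, 4.4, 3.5, 0.5, 8.4, 8.6, 6.2, 0.3, 7.5, 15.2, 19.8, 22.8, 1.7, -2.1, -2.0]
311 [2.8, 2.7, 1.3, 0.4, 7.3, 14.6, 12.3, 14.7, 14.0, 14.3, 13.6, 12.3, 16.7, 22.1, 21.3, -2.2, -2.0, -2.7]
317 [2.3, 1.6, 5.9, 2.2, 4.4, 12.8, 15.8, 14.8, 17.8, 14.1, 14.1, 15.8, 12.6, 19.8, 22.3, -1.6, 4.3, 0.8]
323 [1.8, 3.9, 3.4, 5.8, 11.6, 14.6, 11.9, 15.2, 15.5, 16.7, 18.0, 15.5, 13.8, 19.4, 19.7, 1.5, 1.5, -1.4]
329 [3.6, 0.3, 2.3, 3.0, 7.0, 10.2, 13.1, 16.7, 15.3, 13.8, 15.1, 13.6, 12.9, 19.7, 21.6, 20.1, -3.9, 0.3]
335 [2.0, 2.3, 1.7, 4.8, 9.9, 15.5, 12.8, 14.0, 14.2, 15.3, 16.4, 15.0, 13.3, 20.2, 20.8, 18.5, -1.7, -1.4]
341 [1.6, 4.3, 1.3, 2.8, 7.4, 11.6, 14.5, 13.5, 12.2, 15.2, 13.7, 16.2, 13.5, 16.6, 20.2, 21.3, -1.7, -1.7]
```

Call:
move_arm --increments '[[[0,0,0,0.007,0,0,0],[0,0,0,0.007,0,0,0],[0,0,0,0.007,0,0,0],[0,0,0,0.007,0,0,0],[0,0,0,0.007,0,0,0],[0,0,0,0.007,0,0,0],[0,0,0,0.007,0,0,0],[0,0,0,0.007,0,0,0]]]'

```text
time: 40.85
tool_pos: [0.6274, 0.3494, 0.2]
ee_rot: [3.141, -0.0, 1.41]
wrist_force: [-0.1, 0.3, 0.4]
width: 0.0117
```

```bash
python3 - <<'E'
from h import *
p=robot.get_obs()['tool_pos']
plan([(p[0],p[1],p[2]+.054,1.409),(.6,.317,p[2]+.054,1.534)])
E
```

```text
cur [0.6274 0.3494 0.2   ] [ 3.1408e+00 -3.0000e-04  1.4098e+00] w 0.0117 t 40.85 F [-0.1  0.3  0.4]
   [0.0, 0.0, -0.54] [0.0, -0.0, 0.001] rows 2
   ->  [0.6273 0.3494 0.254 ]
   [-0.364, -0.217, -0.0] [0.0, -0.0, -0.08] rows 2
   ->  [0.6   0.317 0.254]
```

Call:
move_arm --increments '[[[0,0,0,-0.1,0,0,0],[0,0,0,-0.25,0,0,0],[0,0,0,-0.4,0,0,0],[0,0,0,-0.54,0,0,0],[0,0,0,-0.54,0,0,0],[0,0,0,-0.54,0,0,0],[0,0,0,-0.54,0,0,0]]]'

```text
time: 41.43
tool_pos: [0.627, 0.3493, 0.253]
ee_rot: [-3.14, 0.001, 1.41]
wrist_force: [0.6, 1.4, -1.6]
width: 0.0117
```

Call:
move_arm --increments '[[[0,-0.09,-0.05,0,0,0,-0.02],[0,-0.18,-0.11,0,0,0,-0.04],[0,-0.27,-0.16,0,0,0,-0.06],[0,-0.364,-0.217,0,0,0,-0.08],[0,-0.364,-0.217,0,0,0,-0.08],[0,-0.364,-0.217,0,0,0,-0.08],[0,-0.364,-0.217,0,0,0,-0.08],[0,-0.364,-0.217,0,0,0,-0.08]]]'

```text
time: 42.1
tool_pos: [0.6002, 0.3173, 0.2533]
ee_rot: [-3.141, 0.0, 1.535]
wrist_force: [0.7, 0.5, -1.5]
width: 0.0116
```

```bash
cat >> h.py <<'E'
def barlook(name,c0=150,c1=286,n=4):
    D=[]
    for _ in range(n):
        p,d=robot.snapshot('top');D.append(d)
    ps,ds=robot.snapshot('scene')
    cv2.imwrite(f'pics/{name}_top.png',p[:,:,::-1]);cv2.imwrite(f'pics/{name}_scene.png',ps[:,:,::-1])
    cv2.imwrite(f'pics/{name}_t2.png',cv2.resize(p[195:285,180:380,::-1],None,fx=4,fy=4,interpolation=cv2.INTER_CUBIC))
    cv2.imwrite(f'pics/{name}_s2.png',cv2.resize(ps[150:300,250:450,::-1],None,fx=4,fy=4,interpolation=cv2.INTER_CUBIC))
    d=np.mean(D,0);C=cloud('top',d);z=C[:,:,2]
    q=(z>0.035)&(z<0.085);q[:200]=0;q[265:]=0;q[:,:c0]=0;q[:,c1:]=0
    P=C[q]
    f=cv2.fitLine(P[:,:2].astype(np.float32),cv2.DIST_HUBER,0,.001,.001).ravel()
    print('N',len(P),'yaw',np.arctan2(f[1],f[0])%np.pi,'x at mouth y.0873: %.4f'%(f[2]+(.0873-f[3])*f[0]/f[1]),'tip y %.4f'%P[:,1].min(),'max y %.4f'%P[:,1].max())
    pf=np.polyfit(P[:,1],P[:,2],1);print('ztop slope',pf[0],'z at y=.0873',np.polyval(pf,.0873),'z at P mean',P[:,2].mean())
E
python3 - <<'E'
from h import *
plan([]);barlook('p')
E
```

```text
cur [0.6002 0.3173 0.2533] [-3.1413  0.      1.5352] w 0.0116 t 42.10 F [ 0.7  0.5 -1.5]
N 597 yaw 1.5352299 x at mouth y.0873: 0.5895 tip y 0.1200 max y 0.3319
ztop slope 0.008696270449275397 z at y=.0873 0.0617426996597142 z at P mean 0.06292098137169976
```

View pics/p_t2.png

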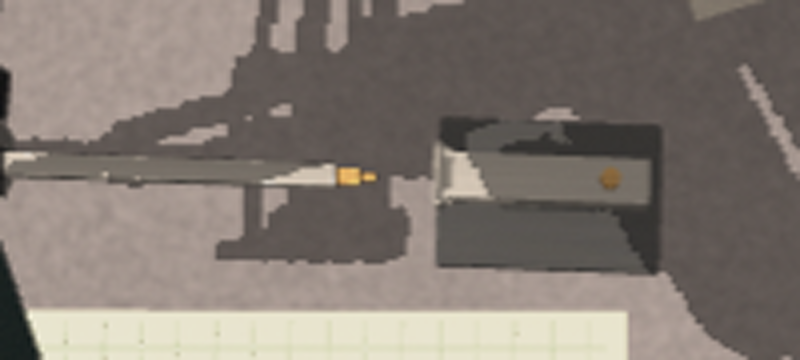

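View pics/p_s2.png

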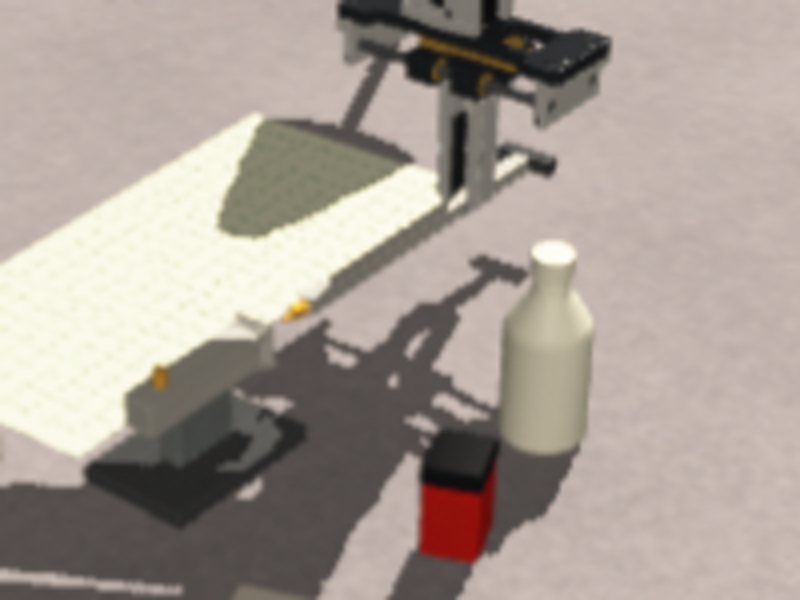

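Call:
move_arm --increments '[[[0,-0.03,0.02,-0.008,0,0,0],[0,-0.1,0.02,-0.008,0,0,0],[0,-0.2,0.02,-0.008,0,0,0],[0,-0.3,0.02,-0.008,0,0,0],[0,-0.38,0.02,-0.008,0,0,0],[0,-0.45,0.02,-0.008,0,0,0],[0,-0.5,0.02,-0.008,0,0,0],[0,-0.5,0.02,-0.008,0,0,0]]]'

```text
time: 43.02
tool_pos: [0.6003, 0.2655, 0.2547]
ee_rot: [3.142, 0.0, 1.534]
wrist_force: [-0.7, 0.6, -1.4]
width: 0.0115
```

```bash
python3 - <<'E'
from h import *
plan([]);barlook('q')
E
```

```text
cur [0.6003 0.2655 0.2547] [3.1415e+00 4.0000e-04 1.5339e+00] w 0.0115 t 43.02 F [-0.7  0.6 -1.4]
N 553 yaw 1.5427032 x at mouth y.0873: 0.5921 tip y 0.0953 max y 0.3599
ztop slope -0.01823953420523317 z at y=.0873 0.06527284033065868 z at P mean 0.0634967975482884
```

View pics/q_t2.png

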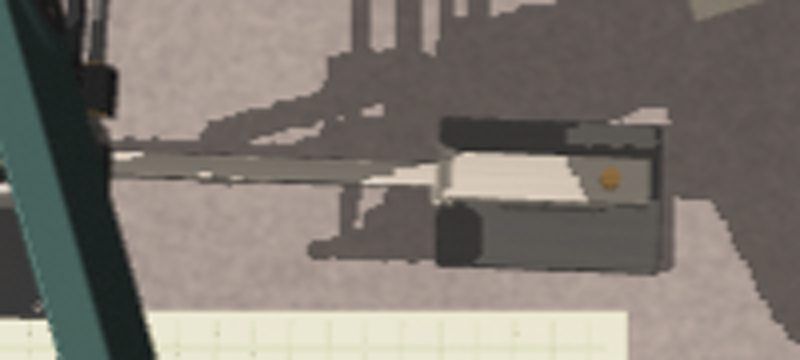

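View pics/q_s2.png

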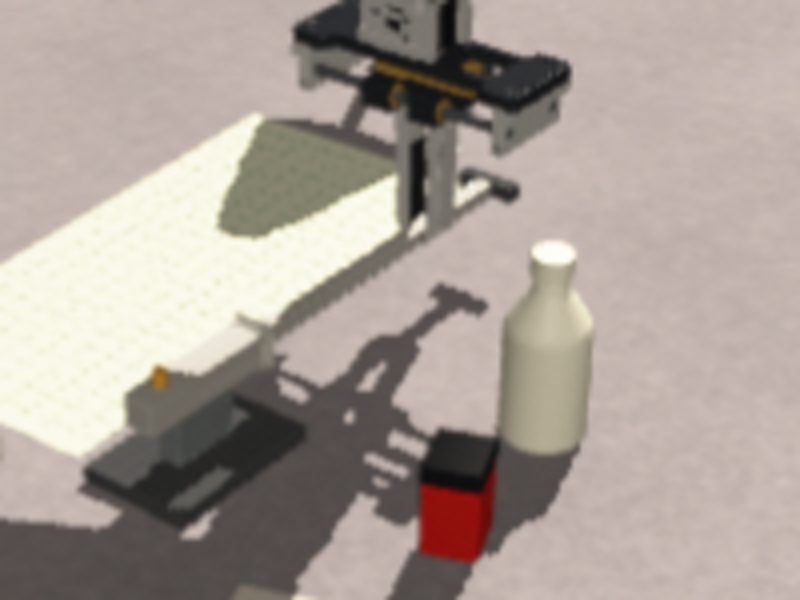

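Call:
move_arm --increments '[[[0,-0.05,0,0,0,0,0],[0,-0.1,0,0,0,0,0],[0,-0.15,0,0,0,0,0],[0,-0.2,0,0,0,0,0],[0,-0.2,0,0,0,0,0]]]'

```text
time: 43.68
tool_pos: [0.5996, 0.2457, 0.2546]
ee_rot: [-3.142, 0.001, 1.534]
wrist_force: [-0.5, -0.1, -1.4]
width: 0.0116
```

Call:
move_arm --increments '[[[0,-0.05,0,0,0,0,0],[0,-0.1,0,0,0,0,0],[0,-0.15,0,0,0,0,0],[0,-0.2,0,0,0,0,0],[0,-0.2,0,0,0,0,0]]]'

```text
time: 44.1
tool_pos: [0.5988, 0.2258, 0.2546]
ee_rot: [3.142, 0.001, 1.534]
wrist_force: [-0.7, -0.1, -0.9]
width: 0.0115
```

```bash
python3 - <<'E'
from h import *
plan([]);barlook('r')
E
```

```text
cur [0.5988 0.2258 0.2546] [3.1416e+00 6.0000e-04 1.5344e+00] w 0.0115 t 44.10 F [-0.7 -0.1 -0.9]
N 374 yaw 1.5807781 x at mouth y.0873: 0.5946 tip y 0.0952 max y 0.3106
ztop slope -0.013854517709705323 z at y=.0873 0.06509984206466758 z at P mean 0.06410793931401738
```

View pics/r_t2.png

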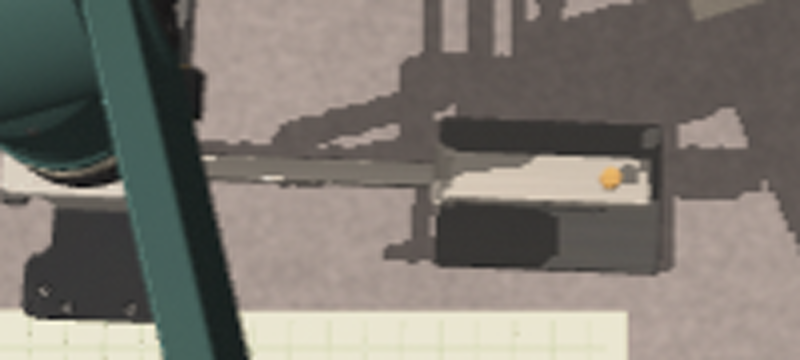

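Call:
move_arm --increments '[[[0,-0.06,0,0,0,0,0],[0,-0.12,0,0,0,0,0],[0,-0.18,0,0,0,0,0],[0,-0.24,0,0,0,0,0],[0,-0.3,0,0,0,0,0],[0,-0.3,0,0,0,0,0]]]'

```text
time: 44.85
tool_pos: [0.5978, 0.1955, 0.2546]
ee_rot: [-3.141, 0.001, 1.534]
wrist_force: [0.1, 0.0, -0.9]
width: 0.0114
```

Call:
move_arm --increments '[[[0,-0.06,0,0,0,0,0],[0,-0.12,0,0,0,0,0],[0,-0.18,0,0,0,0,0],[0,-0.24,0,0,0,0,0],[0,-0.3,0,0,0,0,0],[0,-0.3,0,0,0,0,0]]]'

```text
time: 45.35
tool_pos: [0.5967, 0.1657, 0.2545]
ee_rot: [-3.142, 0.001, 1.534]
wrist_force: [0.1, 0.0, -1.4]
width: 0.0119
```

```bash
python3 - <<'E'
from h import *
plan([]);barlook('s')
E
```

```text
cur [0.5967 0.1657 0.2545] [-3.1416e+00  8.0000e-04  1.5343e+00] w 0.0119 t 45.35 F [ 0.1  0.  -1.4]
N 205 yaw 1.5819988 x at mouth y.0873: 0.5924 tip y 0.0952 max y 0.2509
ztop slope -0.004268179044980993 z at y=.0873 0.06425797931876133 z at P mean 0.06386365878881937
```

View pics/s_s2.png

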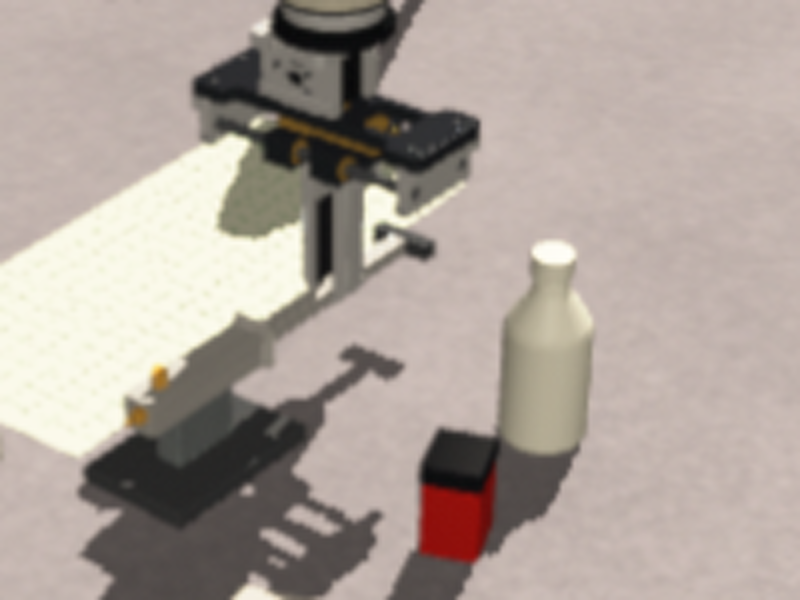

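Call:
move_arm --increments '[[[0,-0.06,0,0,0,0,0],[0,-0.12,0,0,0,0,0],[0,-0.18,0,0,0,0,0],[0,-0.24,0,0,0,0,0],[0,-0.3,0,0,0,0,0],[0,-0.3,0,0,0,0,0]]]'

```text
time: 46.1
tool_pos: [0.5957, 0.1355, 0.2546]
ee_rot: [3.142, 0.001, 1.534]
wrist_force: [-0.8, -0.2, -0.9]
width: 0.0116
```

Call:
move_arm --increments '[[[0,-0.05,0,0,0,0,0],[0,-0.1,0,0,0,0,0],[0,-0.15,0,0,0,0,0],[0,-0.2,0,0,0,0,0],[0,-0.2,0,0,0,0,0],[0,-0.2,0,0,0,0,0]]]'

```text
time: 46.6
tool_pos: [0.5949, 0.1166, 0.2546]
ee_rot: [3.142, -0.0, 1.535]
wrist_force: [-0.1, 0.2, -1.2]
width: 0.0116
```

```bash
python3 - <<'E'
from h import *
plan([]);barlook('u')
E
```

```text
cur [0.5949 0.1166 0.2546] [ 3.1415e+00 -1.0000e-04  1.5349e+00] w 0.0116 t 46.60 F [-0.1  0.2 -1.2]
N 146 yaw 2.9803448 x at mouth y.0873: 1.2159 tip y 0.1744 max y 0.2009
ztop slope 0.006227125879083161 z at y=.0873 0.06415513448617982 z at P mean 0.0647840395693806
```

View pics/u_s2.png

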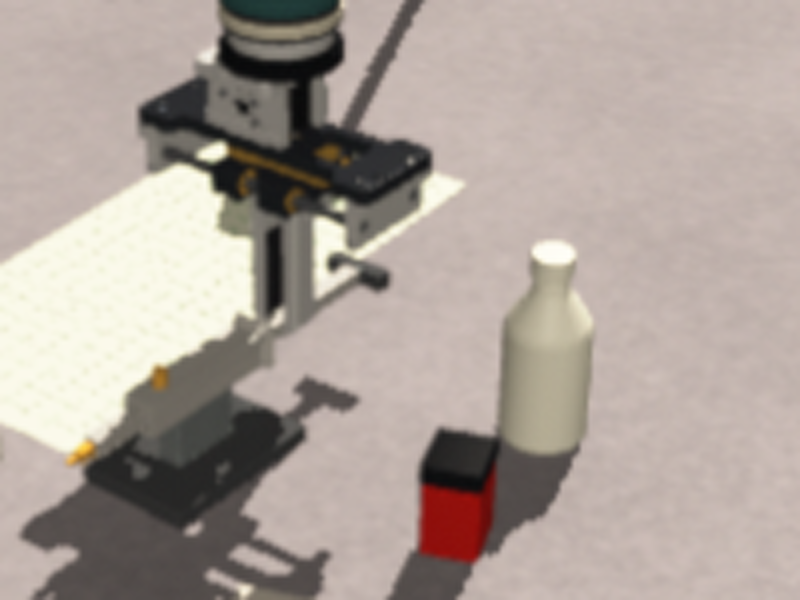

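Call:
move_arm --increments '[[[0,-0.05,0,0,0,0,0],[0,-0.1,0,0,0,0,0],[0,-0.11,0,0,0,0,0],[0,-0.11,0,0,0,0,0],[0,-0.11,0,0,0,0,0]]]'

```text
time: 47.27
tool_pos: [0.5945, 0.1057, 0.2546]
ee_rot: [3.142, -0.0, 1.535]
wrist_force: [-0.4, 0.3, -1.0]
width: 0.0119
```

Call:
move_arm --increments '[[[0.15,0,0,0,0,0,0],[0.2,0,0,0,0,0,0],[0.3,0,0,0,0,0,0],[0.3,0,0,0,0,0,0],[0.3,0,0,0,0,0,0],[0.3,0,0,0,0,0,0]]]'

```text
time: 47.77
tool_pos: [0.5945, 0.106, 0.2547]
ee_rot: [3.141, 0.0, 1.536]
wrist_force: [0.9, 0.2, -0.4]
width: 0.0283
```

Call:
move_arm --increments '[[[0.3,0,0,-0.15,0,0,0],[0.3,0,0,-0.3,0,0,0],[0.3,0,0,-0.5,0,0,0],[0.65,0,0,-0.5,0,0,0],[0.65,0,0,-0.5,0,0,0]]]'

```text
time: 48.18
tool_pos: [0.5948, 0.106, 0.3059]
ee_rot: [3.138, -0.0, 1.535]
wrist_force: [0.5, 0.7, -0.5]
width: 0.038
```

Call:
move_arm --increments '[[[0.7,0.5,0,0,0,0,0],[0.7,1,0,0,0,0,0],[0.7,1,0,0,0,0,0],[0.7,1,0,0,0,0,0],[0.7,1,0,0,0,0,0],[0.7,1,0,0,0,0,0]]]'

```text
time: 48.68
tool_pos: [0.5978, 0.2053, 0.3031]
ee_rot: [-3.14, 0.002, 1.535]
wrist_force: [0.2, 0.1, -0.0]
width: 0.0658
```

```bash
python3 - <<'E'
from h import *
plan([]);barlook('v',c0=190)
E
```

```text
cur [0.5978 0.2053 0.3031] [-3.1396e+00  1.5000e-03  1.5352e+00] w 0.0658 t 48.68 F [ 0.2  0.1 -0. ]
N 354 yaw 1.5477049 x at mouth y.0873: 0.5921 tip y 0.0953 max y 0.2859
ztop slope 0.00029298036905334965 z at y=.0873 0.062333280156083436 z at P mean 0.06235145346066626
```

View pics/v_t2.png

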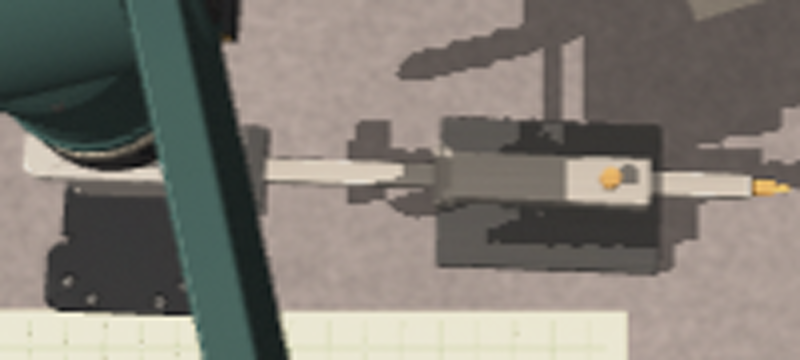

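View pics/v_s2.png

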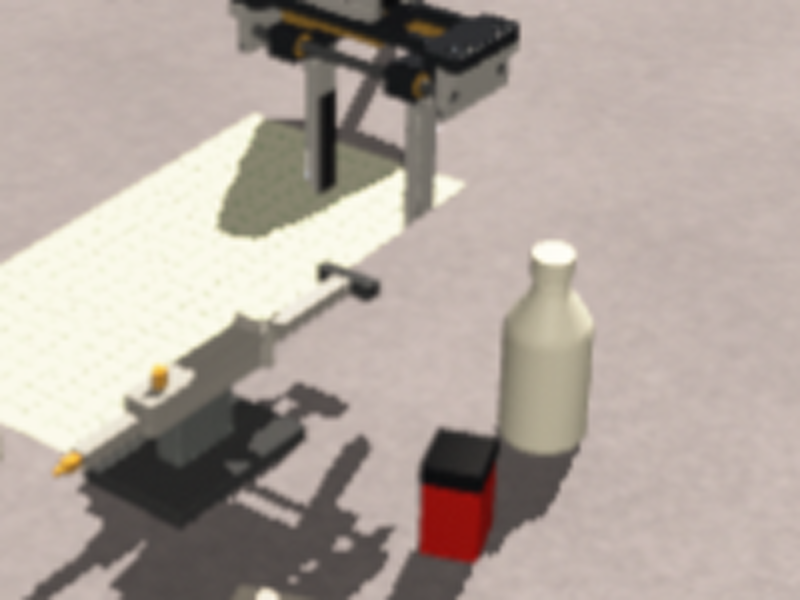

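```bash
python3 - <<'E'
from h import *
for uv in [(247,237),(247,226.5),(247,248),(241,226.5)]: print(uv,at_z('top',[uv],.0645))
print('mouth px',proj('top',[(.5916,.0873,.06),(.5916,.0873,.075)]))
d=np.mean([robot.snapshot('top')[1] for _ in range(5)],0);C=cloud('top',d);z=C[:,:,2]
q=(z>0.05)&(z<0.075);q[:222]=0;q[252:]=0;q[:,:236]=0;q[:,250:]=0
q[230:242]=0
P=C[q];print(len(P),P.min(0),P.max(0),np.median(P,0))
E
```

```text
(247, 237) [[0.59443945 0.1725831  0.0645    ]]
(247, 226.5) [[0.61611085 0.17302969 0.0645    ]]
(247, 248) [[0.57189472 0.17212108 0.0645    ]]
(241, 226.5) [[0.61611079 0.18527006 0.0645    ]]
mouth px [[289.04219735 238.70997146]
 [288.70959556 237.6019626 ]]
39 [0.57314109 0.17408355 0.05353758] [0.61672344 0.18546949 0.06512925] [0.61107607 0.17711217 0.06284308]
```

```bash
python3 - <<'E'
from h import *
plan([(.5948,.181,.3031,1.535),(.5948,.181,.2525,1.535)])
E
```

```text
cur [0.5981 0.2056 0.3047] [3.1413 0.     1.535 ] w 0.0656 t 49.18 F [ 0.1  0.6 -0.6]
   [-0.247, -0.024, 0.016] [0.0, 0.0, -0.0] rows 1
   ->  [0.5948 0.181  0.3031]
   [-0.0, -0.0, 0.506] [0.0, 0.0, -0.0] rows 2
   ->  [0.5948 0.181  0.2525]
```

Call:
move_arm --increments '[[[0.7,-0.12,-0.024,0.016,0,0,0],[0.7,-0.247,-0.024,0.016,0,0,0],[0.7,-0.247,-0.024,0.016,0,0,0],[0.7,-0.247,-0.024,0.016,0,0,0]]]'

```text
time: 49.52
tool_pos: [0.5947, 0.1801, 0.303]
ee_rot: [-3.142, 0.0, 1.534]
wrist_force: [0.6, -0.4, -0.2]
width: 0.0657
```

Call:
move_arm --increments '[[[0.7,0,0,0.2,0,0,0],[0.7,0,0,0.35,0,0,0],[0.7,0,0,0.45,0,0,0],[0.7,0,0,0.506,0,0,0],[0.7,0,0,0.506,0,0,0],[0.7,0,0,0.506,0,0,0]]]'

```text
time: 50.02
tool_pos: [0.5949, 0.1814, 0.2525]
ee_rot: [3.141, 0.0, 1.536]
wrist_force: [-0.1, -0.3, 0.7]
width: 0.0659
```

Call:
move_arm --increments '[[[0.55,0,0,0,0,0,0],[0.5,0,0,0,0,0,0],[0.4,0,0,0,0,0,0],[0.3,0,0,0,0,0,0],[0.3,0,0,0,0,0,0],[0.3,0,0,0,0,0,0],[0.3,0,0,0,0,0,0]]]'

```text
time: 50.6
tool_pos: [0.5949, 0.1814, 0.2527]
ee_rot: [3.141, -0.0, 1.536]
wrist_force: [1.0, 0.3, 0.3]
width: 0.0437
```

```bash
python3 - <<'E'
from h import *
plan([]);barlook('w',c0=190)
E
```

```text
cur [0.5949 0.1814 0.2527] [ 3.1406e+00 -2.0000e-04  1.5356e+00] w 0.0437 t 50.60 F [1.  0.3 0.3]
N 159 yaw 1.5745338 x at mouth y.0873: 0.5913 tip y 0.0954 max y 0.2275
ztop slope 0.06672869887874432 z at y=.0873 0.060050796272285885 z at P mean 0.062190876046682345
```

View pics/w_s2.png

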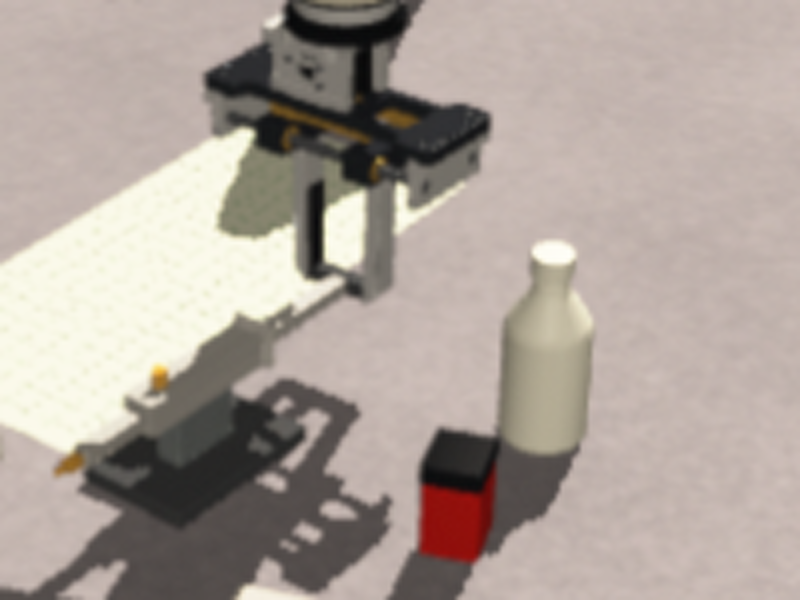

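View pics/w_t2.png

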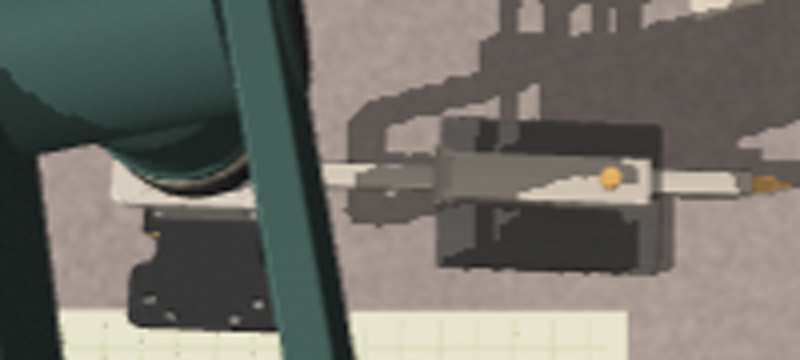

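Call:
move_arm --increments '[[[0.3,-0.05,0,0,0,0,0],[0.3,-0.1,0,0,0,0,0],[0.3,-0.16,0,0,0,0,0],[0.3,-0.22,0,0,0,0,0],[0.3,-0.28,0,0,0,0,0],[0.3,-0.34,0,0,0,0,0],[0.3,-0.4,0,0,0,0,0],[0.3,-0.4,0,0,0,0,0]]]'

```text
time: 51.52
tool_pos: [0.5934, 0.1398, 0.2526]
ee_rot: [3.141, 0.001, 1.534]
wrist_force: [0.3, -0.1, 1.6]
width: 0.0438
```

Call:
move_arm --increments '[[[0.3,-0.05,0,0,0,0,0],[0.3,-0.1,0,0,0,0,0],[0.3,-0.15,0,0,0,0,0],[0.3,-0.2,0,0,0,0,0],[0.3,-0.25,0,0,0,0,0],[0.3,-0.3,0,0,0,0,0],[0.3,-0.35,0,0,0,0,0],[0.3,-0.35,0,0,0,0,0]]]'

```text
time: 52.18
tool_pos: [0.5923, 0.1054, 0.253]
ee_rot: [3.14, 0.0, 1.535]
wrist_force: [0.2, 1.9, 6.0]
width: 0.0436
```

```bash
python3 - <<'E'
from h import *
plan([]);barlook('x',c0=190)
E
```

```text
cur [0.5923 0.1054 0.253 ] [3.1404e+00 3.0000e-04 1.5347e+00] w 0.0436 t 52.18 F [0.2 1.9 6. ]Traceback (most recent call last):
  File "<stdin>", line 2, in <module>
  File "h.py", line 67, in barlook
    f=cv2.fitLine(P[:,:2].astype(np.float32),cv2.DIST_HUBER,0,.001,.001).ravel()
      ~~~~~~~~~~~^^^^^^^^^^^^^^^^^^^^^^^^^^^^^^^^^^^^^^^^^^^^^^^^^^^^^^^
cv2.error: OpenCV(4.12.0) /io/opencv/modules/imgproc/src/linefit.cpp:50: error: (-215:Assertion failed) count > 0 in function 'fitLine2D_wods'
```

View pics/x_s2.png

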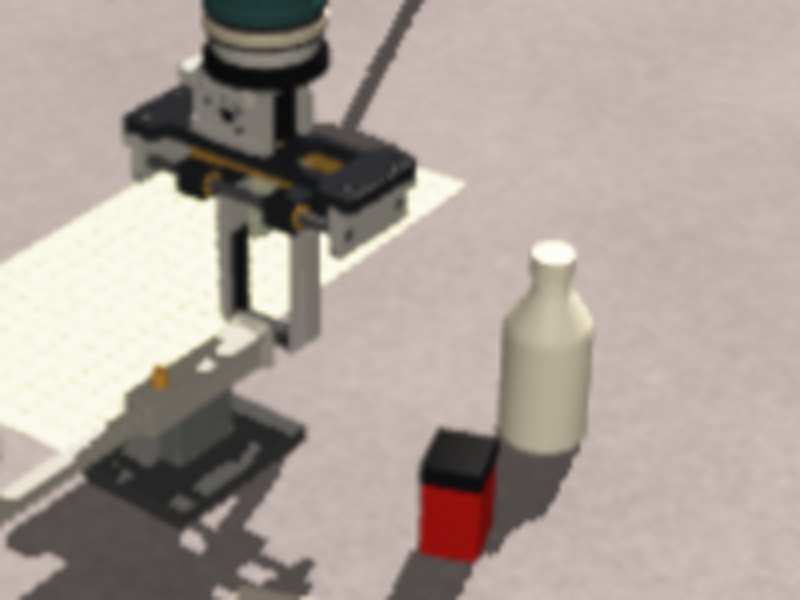

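View pics/x_top.png

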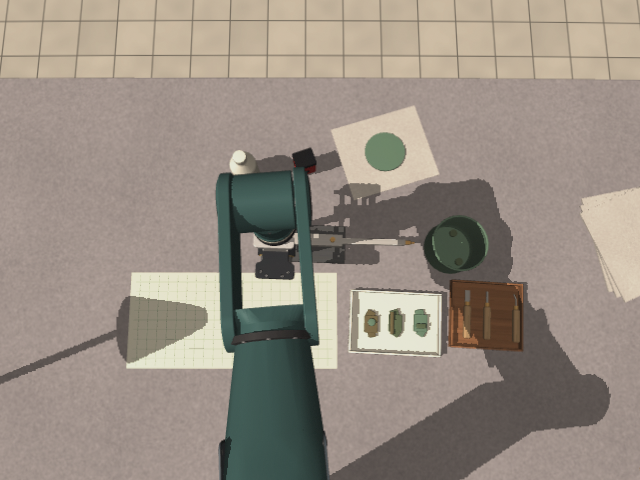

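Call:
move_arm --increments '[[[0.3,-0.02,0,-0.01,0,0,0],[0.3,-0.04,0,-0.01,0,0,0],[0.3,-0.06,0,-0.01,0,0,0],[0.3,-0.06,0,-0.01,0,0,0]]]'

```text
time: 52.77
tool_pos: [0.5921, 0.0998, 0.2532]
ee_rot: [3.141, 0.0, 1.535]
wrist_force: [3.0, 1.4, 2.6]
width: 0.0435
```

Call:
move_arm --increments '[[[0.3,-0.02,0,0,0,0,0],[0.3,-0.02,0,0,0,0,0],[0.3,-0.02,0,0,0,0,0]]]'

```text
time: 53.02
tool_pos: [0.592, 0.0981, 0.2532]
ee_rot: [3.141, 0.001, 1.535]
wrist_force: [3.3, 1.5, 1.3]
width: 0.0435
```

Call:
move_arm --increments '[[[0.3,-0.02,0,0,0,0,0],[0.3,-0.02,0,0,0,0,0],[0.3,-0.02,0,0,0,0,0]]]'

```text
time: 53.27
tool_pos: [0.5919, 0.0963, 0.2533]
ee_rot: [3.141, 0.0, 1.535]
wrist_force: [4.0, 1.6, 0.4]
width: 0.0435
```

```bash
python3 - <<'E'
from h import *
plan([])
p,d=robot.snapshot('top');s,_=robot.snapshot('scene')
cv2.imwrite('pics/y_s2.png',cv2.resize(s[190:290,240:360,::-1],None,fx=6,fy=6,interpolation=cv2.INTER_CUBIC))
cv2.imwrite('pics/y_t2.png',cv2.resize(p[195:285,280:480,::-1],None,fx=4,fy=4,interpolation=cv2.INTER_CUBIC))
E
```

```text
cur [0.5919 0.0963 0.2533] [3.1409e+00 3.0000e-04 1.5354e+00] w 0.0435 t 53.27 F [4.  1.6 0.4]
```

View pics/y_s2.png

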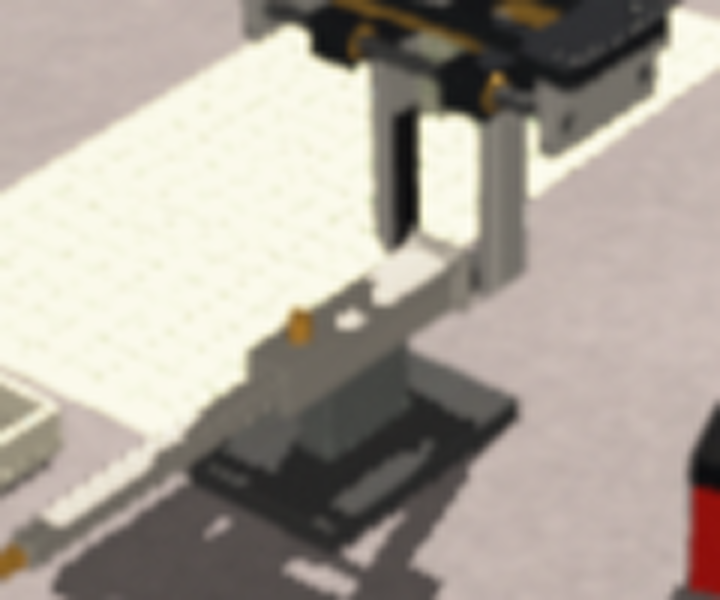

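View pics/y_t2.png

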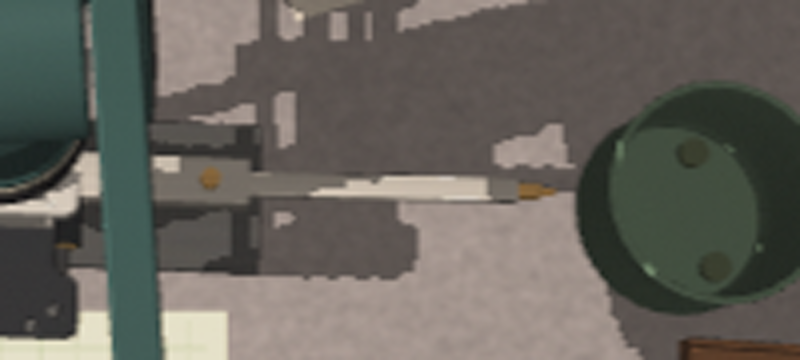

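Call:
move_arm --increments '[[[0.3,-0.015,0,0,0,0,0],[0.3,-0.015,0,0,0,0,0],[0.3,-0.015,0,0,0,0,0]]]'

```text
time: 53.62
tool_pos: [0.5919, 0.095, 0.2533]
ee_rot: [3.141, -0.0, 1.536]
wrist_force: [3.9, 3.1, 0.6]
width: 0.0434
```

Call:
move_arm --increments '[[[0.3,-0.015,0,0,0,0,0],[0.3,-0.015,0,0,0,0,0],[0.3,-0.015,0,0,0,0,0]]]'

```text
time: 53.87
tool_pos: [0.5918, 0.0943, 0.2534]
ee_rot: [3.141, -0.003, 1.536]
wrist_force: [3.4, 6.2, 0.4]
width: 0.0436
```

Call:
move_arm --increments '[[[0.3,-0.01,0,0,0,0,0],[0.3,-0.01,0,0,0,0,0],[0.3,-0.01,0,0,0,0,0]]]'

```text
time: 54.12
tool_pos: [0.5918, 0.0939, 0.2533]
ee_rot: [3.141, -0.004, 1.536]
wrist_force: [4.5, 7.0, -0.0]
width: 0.0437
```

Call:
move_arm --increments '[[[0.3,-0.015,0,0,0,0,0],[0.3,-0.015,0,0,0,0,0],[0.3,-0.015,0,0,0,0,0]]]'

```text
time: 54.37
tool_pos: [0.5917, 0.0932, 0.2534]
ee_rot: [3.14, -0.007, 1.536]
wrist_force: [5.1, 10.9, -0.8]
width: 0.0435
```

Call:
move_arm --increments '[[[0.3,-0.015,0,0,0,0,0],[0.3,-0.015,0,0,0,0,0],[0.3,-0.015,0,0,0,0,0],[0.3,-0.015,0,0,0,0,0]]]'

```text
time: 54.7
tool_pos: [0.5917, 0.0926, 0.2534]
ee_rot: [3.14, -0.009, 1.537]
wrist_force: [5.2, 12.9, 0.2]
width: 0.0434
```

```bash
python3 - <<'E'
from h import *
plan([])
p,d=robot.snapshot('top');s,_=robot.snapshot('scene')
cv2.imwrite('pics/z_s2.png',cv2.resize(s[190:290,240:360,::-1],None,fx=6,fy=6,interpolation=cv2.INTER_CUBIC))
E
```

```text
cur [0.5917 0.0926 0.2534] [ 3.1402 -0.0094  1.5368] w 0.0434 t 54.70 F [ 5.2 12.9  0.2]
```

View pics/z_s2.png

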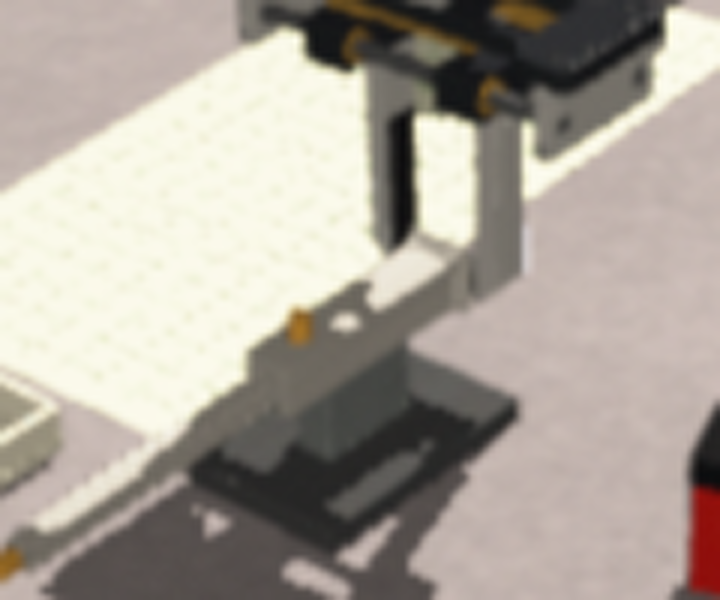

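Call:
move_arm --increments '[[[0.55,0,0,0,0,0,0],[0.65,0,0,0,0,0,0],[0.7,0,0,0,0,0,0],[0.7,0,0,0,0,0,0],[0.7,0,0,0,0,0,0],[0.7,0,0,0,0,0,0]]]'

```text
time: 55.3
tool_pos: [0.5913, 0.0889, 0.2531]
ee_rot: [-3.141, 0.001, 1.535]
wrist_force: [0.6, -0.3, 0.2]
width: 0.0659
```

Call:
move_arm --increments '[[[0.7,0,0,-0.2,0,0,0],[0.7,0,0,-0.5,0,0,0],[0.7,0,0,-0.9,0,0,0],[0.7,0,0,-0.9,0,0,0],[0.7,0,0,-0.9,0,0,0]]]'

```text
time: 55.72
tool_pos: [0.5921, 0.0892, 0.3472]
ee_rot: [3.134, -0.0, 1.535]
wrist_force: [-0.4, -0.2, 0.3]
width: 0.0663
```

Call:
move_arm --increments '[[[0.7,1,0,0,0,0,0],[0.7,1,0,0,0,0,0],[0.7,1,0,0,0,0,0],[0.7,1,0,0,0,0,0]]]'

```text
time: 56.05
tool_pos: [0.5943, 0.1926, 0.3409]
ee_rot: [-3.138, -0.0, 1.54]
wrist_force: [-0.2, 0.0, 1.0]
width: 0.0656
```

Call:
move_arm --increments '[[[0.7,0.4,-1,-0.2,0,0,0],[0.7,0.4,-1,-0.2,0,0,0],[0.7,0.4,-1,-0.2,0,0,0],[0.7,0.4,-1,-0.2,0,0,0],[0.7,0.4,-1,-0.2,0,0,0],[0.7,0.4,-1,-0.2,0,0,0]]]'

```text
time: 56.55
tool_pos: [0.4968, 0.232, 0.3624]
ee_rot: [-3.141, 0.001, 1.535]
wrist_force: [0.9, -0.5, 0.7]
width: 0.0655
```

```bash
python3 - <<'E'
from h import *
plan([])
(p,d),(s,ds)=look('fin')
cv2.imwrite('pics/fin_s2.png',cv2.resize(s[190:290,240:360,::-1],None,fx=6,fy=6,interpolation=cv2.INTER_CUBIC))
cv2.imwrite('pics/fin_t2.png',cv2.resize(p[205:275,270:430,::-1],None,fx=5,fy=5,interpolation=cv2.INTER_CUBIC))
E
```

```text
cur [0.4968 0.232  0.3624] [-3.1408e+00  1.4000e-03  1.5346e+00] w 0.0655 t 56.55 F [ 0.9 -0.5  0.7]
[ 579  200   61  103 4187] c [ 0.5782 -0.6043] L 0.2266 W 0.1339 yaw -0.086 z90 0.013
[290 224  56  14 477] c [0.6201 0.0282] L 0.1202 W 0.0241 yaw 1.481 z90 0.013
[435 224  40  45 759] c [ 0.583  -0.2624] L 0.0885 W 0.0814 yaw -0.259 z90 0.0202
[424 232  22  41  77] c [ 0.5645 -0.2114] L 0.0902 W 0.0241 yaw 0.332 z90 0.0292
[289 245  56  18 881] c [0.5667 0.0306] L 0.1179 W 0.0369 yaw -1.565 z90 0.0131
[ 448  279   76   73 1219] c [ 0.4369 -0.3244] L 0.1541 W 0.1407 yaw 1.505 z90 0.0216
[349 289  92  68 847] c [ 0.4217 -0.132 ] L 0.1889 W 0.1306 yaw 1.520 z90 0.0224
[462 289  10  51 325] c [ 0.439  -0.2863] L 0.1044 W 0.0190 yaw -0.080 z90 0.0161
[482 291  11  49 311] c [ 0.4369 -0.3295] L 0.1002 W 0.0216 yaw -0.048 z90 0.0164
[413 307  16  30 308] c [ 0.4231 -0.1876] L 0.0603 W 0.0308 yaw -0.096 z90 0.018
[364 309  17  29 324] c [ 0.4201 -0.0842] L 0.0570 W 0.0322 yaw -0.157 z90 0.0175
[388 308  16  32 343] c [ 0.4197 -0.1351] L 0.0642 W 0.0315 yaw -0.014 z90 0.0181
```

View pics/fin_s2.png

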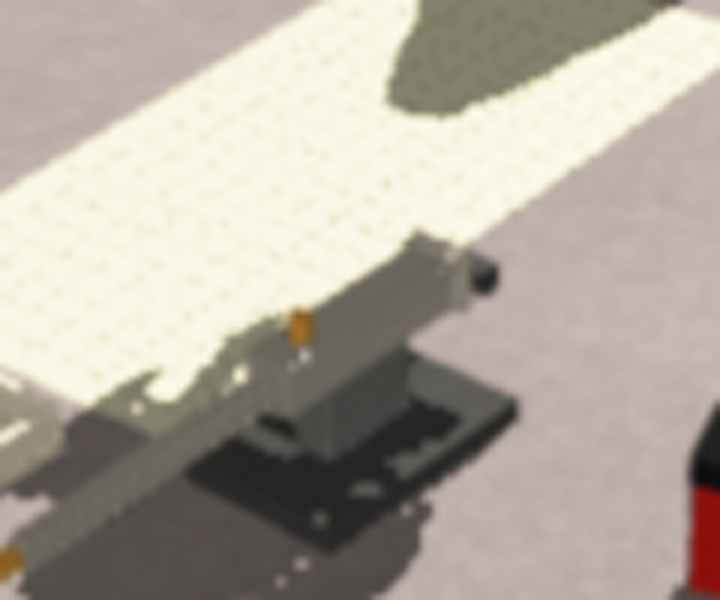

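View pics/fin_t2.png

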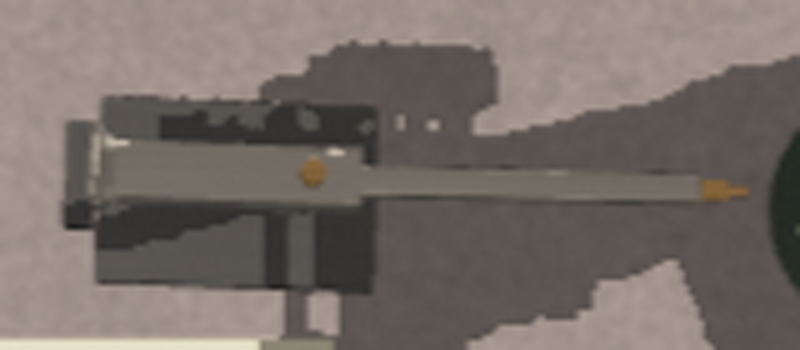

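View pics/fin_top.png

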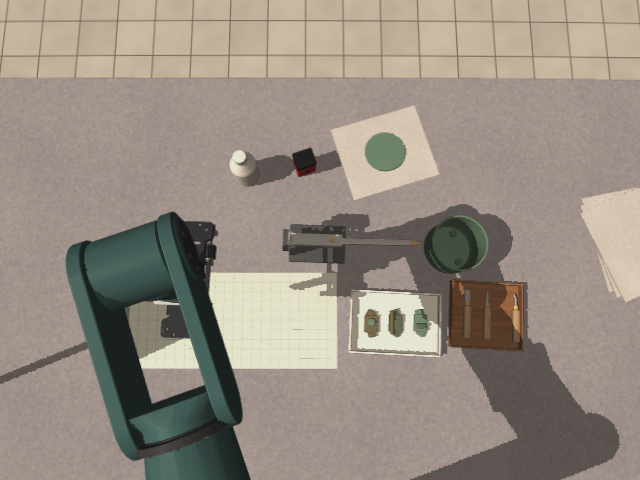

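```bash
python3 - <<'E'
from h import *
p,d=robot.snapshot('top')
print('tip',at_z('top',[(419.6,243.2)],.0585), 'exp', .0873-.268)
print('head back',at_z('top',[(270+65/5.,205+34)],.0645),'head front',at_z('top',[(270+96/5.,239)],.0645),'exp back',.0873+.012)
print('gold start',at_z('top',[(270+702/5.,243)],.0625))
print(robot.snapshot('scene')[0].shape)
s,_=robot.snapshot('scene');cv2.imwrite('pics/f2.png',cv2.resize(s[215:255,300:340,::-1],None,fx=14,fy=14,interpolation=cv2.INTER_CUBIC))
cv2.imwrite('pics/f3.png',cv2.resize(p[215:265,272:312,::-1],None,fx=12,fy=12,interpolation=cv2.INTER_CUBIC))
E
```

```text
tip [[ 0.58252213 -0.17975816  0.0585    ]] exp -0.18070000000000003
head back [[0.59032839 0.09936556 0.0645    ]] head front [[0.59032824 0.08676992 0.0645    ]] exp back 0.0993
gold start [[ 0.58237493 -0.16005424  0.0625    ]]
(480, 640, 3)
```

View pics/f2.png

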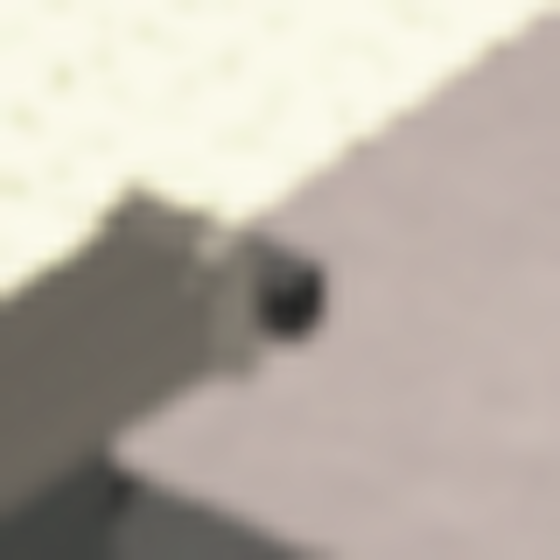

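View pics/f3.png

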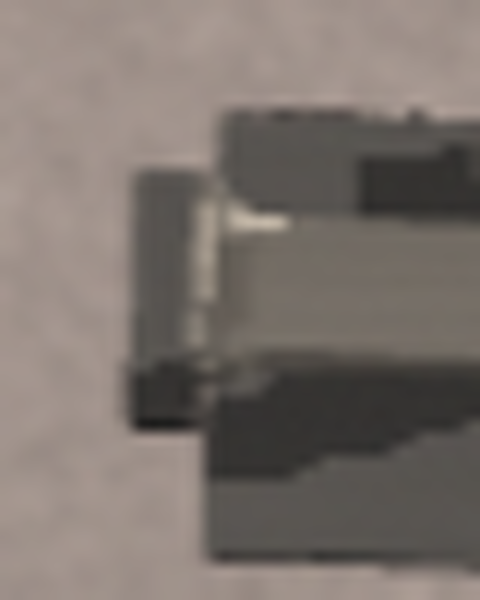

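```bash
python3 - <<'E'
from h import *
plan([(.593,.135,.34,1.535),(.593,.135,.253,1.535),(.593,.112,.253,1.535)])
E
```

```text
cur [0.4973 0.2321 0.3626] [-3.1406e+00  7.0000e-04  1.5340e+00] w 0.0659 t 56.80 F [1.1 0.2 0.1]
   [-0.935, 0.992, 0.226] [-0.001, 0.0, -0.001] rows 4
   ->  [0.593 0.135 0.34 ]
   [0.0, -0.001, 0.87] [0.0, 0.0, 0.0] rows 3
   ->  [0.593 0.135 0.253]
   [-0.23, 0.008, -0.0] [0.0, 0.0, 0.0] rows 1
   ->  [0.593 0.112 0.253]
```

Call:
move_arm --increments '[[[0,-0.935,0.992,0.226,0,0,0],[0,-0.935,0.992,0.226,0,0,0],[0,-0.935,0.992,0.226,0,0,0],[0,-0.935,0.992,0.226,0,0,0],[0,-0.935,0.992,0.226,0,0,0],[0,-0.935,0.992,0.226,0,0,0],[0,-0.935,0.992,0.226,0,0,0],[0,-0.935,0.992,0.226,0,0,0]]]'

```text
time: 57.47
tool_pos: [0.5916, 0.1371, 0.3414]
ee_rot: [3.141, -0.001, 1.537]
wrist_force: [0.0, -0.0, 0.5]
width: 0.0157
```

Call:
move_arm --increments '[[[0,0,0,0.2,0,0,0],[0,0,0,0.45,0,0,0],[0,0,0,0.7,0,0,0],[0,0,0,0.87,0,0,0],[0,0,0,0.87,0,0,0],[0,0,0,0.87,0,0,0]]]'

```text
time: 57.97
tool_pos: [0.5915, 0.1369, 0.2534]
ee_rot: [-3.14, 0.0, 1.537]
wrist_force: [-0.4, 0.3, -0.3]
width: 0.0004
```

Call:
move_arm --increments '[[[0,-0.08,0,0,0,0,0],[0,-0.15,0,0,0,0,0],[0,-0.2,0,0,0,0,0],[0,-0.23,0,0,0,0,0],[0,-0.23,0,0,0,0,0],[0,-0.23,0,0,0,0,0]]]'

```text
time: 58.47
tool_pos: [0.5917, 0.1124, 0.2543]
ee_rot: [3.141, 0.0, 1.535]
wrist_force: [0.1, 0.8, -0.5]
width: 0.0003
```

Call:
move_arm --increments '[[[0,-0.015,0,0,0,0,0],[0,-0.015,0,0,0,0,0],[0,-0.015,0,0,0,0,0]]]'

```text
time: 58.72
tool_pos: [0.5916, 0.1117, 0.254]
ee_rot: [3.141, -0.001, 1.536]
wrist_force: [1.1, 2.3, 1.9]
width: 0.0003
```

Call:
move_arm --increments '[[[0,-0.015,0,0,0,0,0],[0,-0.015,0,0,0,0,0],[0,-0.015,0,0,0,0,0]]]'

```text
time: 58.97
tool_pos: [0.5915, 0.111, 0.254]
ee_rot: [3.141, -0.003, 1.536]
wrist_force: [0.2, 4.9, 1.8]
width: 0.0003
```

Call:
move_arm --increments '[[[0,-0.015,0,0,0,0,0],[0,-0.015,0,0,0,0,0],[0,-0.015,0,0,0,0,0]]]'

```text
time: 59.22
tool_pos: [0.5915, 0.1104, 0.254]
ee_rot: [3.141, -0.006, 1.537]
wrist_force: [1.7, 7.9, 1.1]
width: 0.0001
```

Call:
move_arm --increments '[[[0,0.15,0,0,0,0,0],[0,0.3,0,0,0,0,0],[0,0.3,0,0,0,0,0],[0,0.3,0,0,0,0,0]]]'

```text
time: 59.55
tool_pos: [0.5923, 0.1393, 0.2534]
ee_rot: [-3.141, 0.001, 1.537]
wrist_force: [0.4, 0.1, -0.4]
width: 0.0008
```

Call:
move_arm --increments '[[[0,0,0,-0.4,0,0,0],[0,0,0,-0.9,0,0,0],[0,0,0,-0.9,0,0,0],[0,0,0,-0.9,0,0,0]]]'

```text
time: 59.88
tool_pos: [0.5933, 0.1381, 0.3492]
ee_rot: [3.132, -0.001, 1.535]
wrist_force: [0.6, -0.1, 1.3]
width: 0.0004
```

Call:
move_arm --increments '[[[0,0.8,-1,-0.2,0,0,0],[0,0.8,-1,-0.2,0,0,0],[0,0.8,-1,-0.2,0,0,0],[0,0.8,-1,-0.2,0,0,0],[0,0.8,-1,-0.2,0,0,0],[0,0.8,-1,-0.2,0,0,0],[0,0.8,-1,-0.2,0,0,0]]]'

```text
time: 60.47
tool_pos: [0.496, 0.221, 0.3624]
ee_rot: [-3.14, 0.002, 1.534]
wrist_force: [0.8, -0.6, -0.6]
width: 0.0007
```

```bash
python3 - <<'E'
from h import *
plan([])
(p,d),(s,ds)=look('end')
cv2.imwrite('pics/end_t2.png',cv2.resize(p[205:360,270:530,::-1],None,fx=3,fy=3,interpolation=cv2.INTER_CUBIC))
E
```

```text
cur [0.496  0.221  0.3624] [-3.1401e+00  1.6000e-03  1.5342e+00] w 0.0007 t 60.47 F [ 0.8 -0.6 -0.6]
[ 579  200   61  103 4176] c [ 0.5779 -0.6055] L 0.2270 W 0.1345 yaw -0.078 z90 0.013
[290 224  56  15 477] c [0.6208 0.0279] L 0.1209 W 0.0262 yaw 1.445 z90 0.0128
[435 224  39  45 795] c [ 0.5827 -0.2621] L 0.0891 W 0.0809 yaw -0.232 z90 0.0196
[424 232  21  41  71] c [ 0.5652 -0.2113] L 0.0899 W 0.0240 yaw 0.311 z90 0.0287
[289 245  57  18 880] c [0.5668 0.0295] L 0.1202 W 0.0376 yaw -1.564 z90 0.0132
[ 448  279   76   73 1202] c [ 0.437  -0.3244] L 0.1532 W 0.1409 yaw 1.504 z90 0.0219
[348 289  93  68 862] c [ 0.4218 -0.1321] L 0.1892 W 0.1305 yaw 1.518 z90 0.0223
[459 290  12  49 331] c [ 0.4398 -0.2822] L 0.1003 W 0.0210 yaw -0.105 z90 0.0162
[482 290  10  52 309] c [ 0.4361 -0.3284] L 0.1063 W 0.0197 yaw -0.072 z90 0.0164
[362 308  18  31 320] c [ 0.4211 -0.085 ] L 0.0596 W 0.0352 yaw -0.174 z90 0.0177
[388 309  18  29 341] c [ 0.4206 -0.1373] L 0.0581 W 0.0360 yaw -0.017 z90 0.0189
[413 309  17  28 314] c [ 0.4212 -0.189 ] L 0.0566 W 0.0348 yaw -0.072 z90 0.0173
```

View pics/end_t2.png

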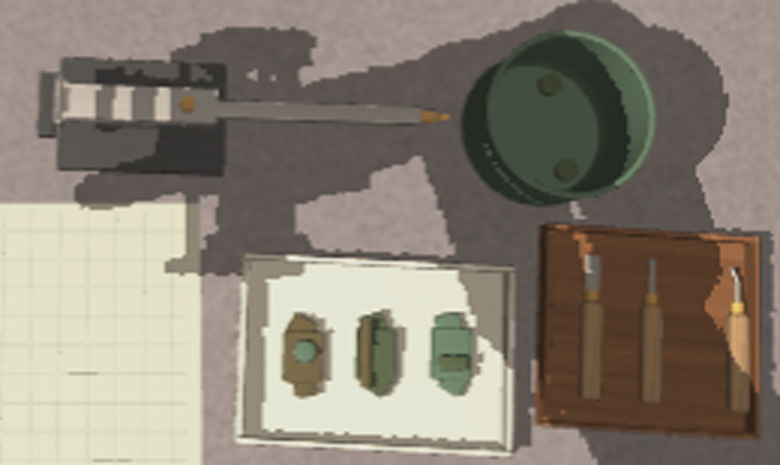

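View pics/end_scene.png

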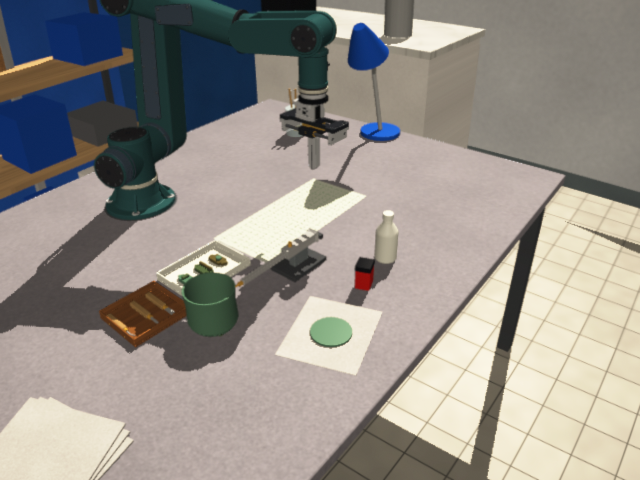

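All items are in their trays, the bar head is home against the mouth, and the bystanders are in place; I'm handing the job in.

```bash
python3 - <<'E'
from bench import robot
print(robot.close_job())
E
```

```text
the job is handed in; nothing more can be done
None
```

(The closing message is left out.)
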